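# Load printed brackets into the assembly chute

## Task

Shut the slide gate at the bottom of the sloping chute, then load every white printed bracket on the table into its channel so that each lies flat on its long leg, short leg sticking up at the downhill end and toe pointing uphill, turning over the ones that stand on their short leg. Last, set the steel follower block upright in the channel uphill of all the brackets so that it rests behind the queue, and leave the jar and screwdriver alone.

Things in the scene. Friction and masses are not known exactly. Their poses are not given: they have to be found in the camera images.
- stand: fixed stand of the chute, origin under the middle of the channel, on the table; its +x points horizontally uphill (to the robot's left, give or take). It carries the channel; base plate 46 x 8 mm in section, from 190 mm downhill of this origin to 140 mm uphill of it
- channel: fixed aluminium channel of the chute, sloping 25 degrees; brackets and follower slide down it by themselves. Origin: mid-width on its floor at the low end, 45 mm above the table; +x uphill along the floor, +z normal to the floor, y across. Floor 360 mm long, 40 mm wide between side walls 6 mm thick that rise only 5 mm above it; open on top and at the upper end
- gate (a joint): slide gate across the low end of the channel, in m along the channel's y: 0 = shut (mid-width, against its stop), up to 0.036 = open, slid to the channel's +y side (towards the robot). Friction about 1.5 N, stays where left. A steel blade 6 mm thick, 50 mm wide, rising 20 mm above the channel floor, just below the floor's low end
- gate_knob (a point): centre of the gate's black knob, a block 14 x 14 mm across and 28 mm long along the channel's z, standing on top of the blade (knob spans 20 to 48 mm above the channel floor; this point 38 mm); moves with the gate
- follower: plain steel follower block, 40 mm (x) by 34 mm (y) by 36 mm tall (z), 0.18 to 0.29 kg, origin at the centre of its underside; rides in the channel with its 34 mm width across it, on top of no bracket, behind the last one
- jar: bystander: jar 50 mm across, 45 mm high, origin at the centre of its underside
- screwdriver: bystander: screwdriver 150 mm long lying on the table, origin at its middle on the table
- bracket_1: white printed corner bracket, 35 g: L 34 mm wide (y). Long leg 46 x 10 mm thick along +x from heel to toe, dark dot near the toe on its inner face; short leg 32 mm tall, 10 mm thick along +z at the heel (x 0 to 10); 45-degree web fills the inside corner to about x+z=31. Origin: outer heel corner, mid-width. Starts lying on its long leg (z up) or standing on its short leg (x up)
- bracket_2: as bracket_1: same shape, mass and frame, also lying or standing at the start; of the six brackets only 4 to 6 are present, an absent one reads None
- bracket_3: as bracket_1: same shape, mass and frame, also lying or standing at the start; of the six brackets only 4 to 6 are present, an absent one reads None
- bracket_4: as bracket_1: same shape, mass and frame, also lying or standing at the start; of the six brackets only 4 to 6 are present, an absent one reads None
- bracket_5: as bracket_1: same shape, mass and frame, also lying or standing at the start; of the six brackets only 4 to 6 are present, an absent one reads None
- bracket_6: as bracket_1: same shape, mass and frame, also lying or standing at the start; of the six brackets only 4 to 6 are present, an absent one reads None
Not all that is in view belongs to the job. Leave any orange or yellow look-alike of the bracket_3 alone.

How it is judged:
On the way, in this order (a step that is already met when the one before it is completed fails the run):
1. the gate is shut (value of joint gate below 0.004 m), for 0.2 s.
2. every bracket present lies in the channel the right way up, toe uphill, behind the shut gate (value of joint gate below 0.004 m and x of bracket_1 in the frame of channel between -0.004 and 0.3 m and y of bracket_1 in the frame of channel between -0.01 and 0.01 m and z of bracket_1 in the frame of channel between -0.005 and 0.005 m and angle between each of bracket_1, bracket_2, bracket_3, bracket_4, bracket_5, bracket_6's own x axis and vertical below 1.27 rad and angle between each of bracket_1, bracket_2, bracket_3, bracket_4, bracket_5, bracket_6's own z axis and vertical below 0.56 rad and linear speed of each of bracket_1, bracket_2, bracket_3, bracket_4, bracket_5, bracket_6 below 0.02 m/s and x of bracket_2 in the frame of channel between -0.004 and 0.3 m and y of bracket_2 in the frame of channel between -0.01 and 0.01 m and z of bracket_2 in the frame of channel between -0.005 and 0.005 m and x of bracket_3 in the frame of channel between -0.004 and 0.3 m and y of bracket_3 in the frame of channel between -0.01 and 0.01 m and z of bracket_3 in the frame of channel between -0.005 and 0.005 m and x of bracket_4 in the frame of channel between -0.004 and 0.3 m and y of bracket_4 in the frame of channel between -0.01 and 0.01 m and z of bracket_4 in the frame of channel between -0.005 and 0.005 m and x of bracket_5 in the frame of channel between -0.004 and 0.3 m and y of bracket_5 in the frame of channel between -0.01 and 0.01 m and z of bracket_5 in the frame of channel between -0.005 and 0.005 m and x of bracket_6 in the frame of channel between -0.004 and 0.3 m and y of bracket_6 in the frame of channel between -0.01 and 0.01 m and z of bracket_6 in the frame of channel between -0.005 and 0.005 m), for 0.3 s.
At the end, for the whole second after the job is handed in: gate shut within 4 mm; every bracket present lies on its long leg on the channel floor, toe uphill (within 5 mm in height, 10 mm of mid-width, about 7 degrees), and the follower block sits upright on the floor uphill of them all (same tolerances), all at rest (all of step 2 and x of follower in the frame of bracket_1 above 0.045 m and x of follower in the frame of bracket_2 above 0.045 m and x of follower in the frame of bracket_3 above 0.045 m and x of follower in the frame of bracket_4 above 0.045 m and x of follower in the frame of bracket_5 above 0.045 m and x of follower in the frame of bracket_6 above 0.045 m and x of follower in the frame of channel between 0 and 0.345 m and y of follower in the frame of channel between -0.01 and 0.01 m and z of follower in the frame of channel between -0.005 and 0.005 m and angle between follower's own z axis and vertical below 0.56 rad and linear speed of follower below 0.02 m/s); the robot touches nothing.
It fails at once if a bystander (jar or screwdriver) is moved more than 40 mm (distance of any of jar, screwdriver from where it was at the start of the episode above 0.04 m).
Of bracket_1, bracket_2, bracket_3, bracket_4, bracket_5, bracket_6 only 4 to 6 are there at a start; the rules pass over those that are not, and their reading is None.
At some moment in a run one of bracket_1, bracket_2, bracket_3, bracket_4, bracket_5, bracket_6, follower may be knocked a few centimetres aside while the robot is not near it.
It also fails if it takes over 210 s, if anything falls off the work surface, if the arm or the gripper's body presses on something with over 40 N, if the wrist force passes 120 N, or if a joint passes its speed limit or range.

## Robot

A 7-joint arm with a two-finger parallel gripper is mounted at the origin on the work surface. World frame = base frame: x ahead of the robot, y to its left, z up, the work surface at z = 0. Lengths are in m, angles in rad, forces in N, time in s.
With the tool pointing down it reaches from about 0.4 to 0.875 m from the base axis. Payload 6.5 kg.
Tool frame: the origin (TCP) lies at the very end of the fingers, on their centre line; the grasp point (between the pads) lies 19 mm behind it; z points along the fingers, y is the direction in which the jaws open and shut (so a half turn about z gives the same grasp; the last joint's range is limited). The gripper opens to 88 mm and grips with 3 to 60 N. Pads are 18 mm wide; open, the fingers measure 123 mm over their backs; the gripper's body (75 mm by 187 mm) begins 45 mm behind the grasp point.
Start: joints at [-1.335, 0.536, -0.004, 1.538, 0.003, 1.067, -0.071], TCP at [0.193, 0.621, 0.209] pointing down, gripper open.
Joint ranges: [-2.7, 2.7], [-0.37, 2.16], [-1.27, 1.26], [0.24, 2.4], [-1.31, 4.45], [0.19, 1.91], [-2.76, 2.76]. Speed limits (rad/s): [2.39, 2.39, 3.14, 3.14, 3.14, 3.14, 3.14].

## Interface

Orientations are given as a unit quaternion [w, x, y, z].
In Python, from bench import status, vision, r gives the robot as it stands.
- The arm moves only by the shell command python3 -m handwheel 'ROWS' [FORCE]. ROWS is JSON, one flat list of numbers, 7 for each row, row after row: the shift along the tool's x, y, z in m, then the turn, a rotation vector about the tool's x, y, z in rad, then the finger opening in m, from 0 to 0.0881. A call has 1 to 10 rows; each row is the pose to reach, as a shift and turn from the pose measured when the call began, along the tool's axes at that moment; what a row does not reach only later rows make up. A row lasts 1/8 s, in which the tool goes at most 62.5 mm and 10.7 degrees, less where a joint would pass 70% of its speed; a pose out of reach is approached as far as the arm can. A call with a gripper value outside its range is refused whole. The fingers move at their own pace and stop on an object; FORCE is the grip in N (left out, the last holds). Time passes only in rows, so rows that repeat a pose let the fingers close. It gives the time, the measured TCP pose, the force and the opening at its end, in the units of the state.
- status.get_state(): the state, without advancing time (a new reading comes with each control period).
- vision.snapshot(name): name is "side" or "top" or "wrist"; returns a dict with "color" (400x640x3 uint8, blue, green, red), "mtx" (3x3 intrinsics, pixels), "pose" (4x4, takes a point from camera to world coordinates). Camera axes: x right, y up, looking along -z (the intrinsics and any distortion apply to the point x, -y, -z); pixel columns grow to the right and rows downward; lengths in m; the calibration is good to about 2 mm. A picture is of the moment at which its call begins. There is no depth.
- r.job_done(): hands the job in, once; it reports no verdict.
The state is a dict: "time_s": time; "joints": joint angles; "joint_velocities": joint speeds; "joint_torque": joint torques, N m; "tool_pos": TCP position; "eef_rot": TCP orientation; "wrist_force": force on the tool from outside, world axes, zero at the start; "torque": the same for the moment, N m; "opening": finger opening in m.
Only numpy, scipy, OpenCV 4.12 (cv2) and the standard library are available. Lean on these libraries where they do the work, as an engineer would, in place of code of your own. Each camera call takes 0.05 s, during which the arm holds its last target.

## Working session

There is one attempt and no reset: what is moved stays moved. The work goes in short steps, Python scripts to look and compute and a shell command to move; the robot and the scene stay as the last step left them, time stands still between calls to the robot, and variables do not carry over. Pictures are saved under pics/ and viewed, and the job is handed in when it is done.

```bash
ls -la; mkdir -p pics; python3 - <<'E'
from bench import status, vision, r
import cv2
s=status.get_state(); print(s)
for n in ["side","top","wrist"]:
    d=vision.snapshot(n); cv2.imwrite(f"pics/{n}0.png",d["color"]); print(n,d["mtx"],d["pose"],[k for k in d])
E
```

```text
total 12
drwxr-xr-x  3 agent agent 4096 Dec  7 08:24 .
drwxr-xr-x 23 root  root  4096 Dec  7 08:24 ..
drwxr-xr-x  2 agent agent 4096 Dec  7 08:24 pics
{'time_s': 0.0, 'joints': array([-1.33518862,  0.53714353, -0.00444051,  1.53886015,  0.00259924,
        1.06728955, -0.0712157 ]), 'joint_velocities': array([ 0.00084112,  0.00183055, -0.00028807,  0.00026239,  0.00148127,
        0.00074226,  0.00019977]), 'joint_torque': array([ 9.65969266e-04, -5.71007895e+01,  9.90866236e-01, -2.51587325e+01,
       -5.62344119e-02,  1.81471941e-02,  1.78058526e-04]), 'tool_pos': array([0.19303301, 0.61998699, 0.20835882]), 'eef_rot': array([-6.62339668e-05,  1.50303316e-01,  9.88639568e-01, -8.44820307e-04]), 'wrist_force': array([0.97890152, 0.33026037, 0.07795598]), 'torque': array([-0.00989218,  0.02107975, -0.03942807]), 'opening': 0.08849346153492538}
side [[393.50200417   0.         321.35822951]
 [  0.         393.50200417 203.76758558]
 [  0.           0.           1.        ]] [[ 0.7830103   0.30809632 -0.5403439  -0.04850267]
 [-0.62174324  0.41305798 -0.66544605 -0.70792808]
 [ 0.0181
[... 206 characters left out ...]

 [  0.           0.           1.        ]] [[-6.80945830e-04  9.98624316e-01 -5.24310248e-02  4.81488627e-01]
 [-9.99931931e-01 -1.29066788e-03 -1.15960512e-02 -6.70090940e-03]
 [-1.16477697e-02  5.24195595e-02  9.98557219e-01  1.29285804e+00]
 [ 0.00000000e+00  0.00000000e+00  0.00000000e+00  1.00000000e+00]] ['color', 'mtx', 'pose']
wrist [[318.08649761   0.         317.17445393]
 [  0.         318.08649761 199.48897853]
 [  0.           0.           1.        ]] [[ 0.2970328  -0.90936202 -0.29125974  0.11774709]
 [ 0.95486575  0.282332    0.09230403  0.64504417]
 [-0.00170584 -0.30553127  0.95218051  0.38472136]
 [ 0.          0.          0.          1.        ]] ['color', 'mtx', 'pose']
```

View pics/top0.png

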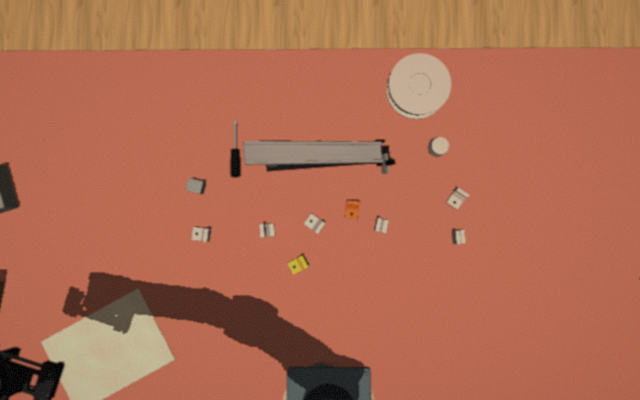

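View pics/side0.png

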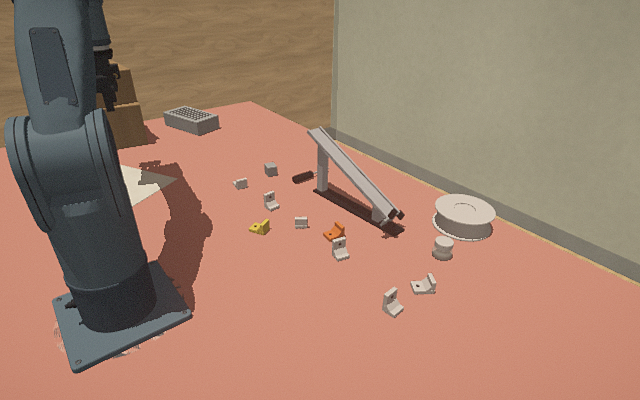

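View pics/wrist0.png

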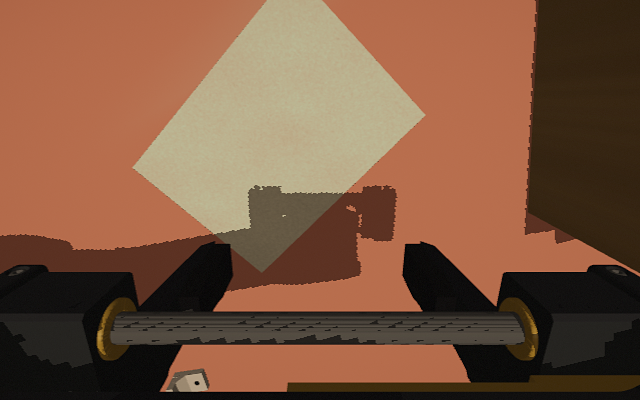

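```bash
cat > h.py <<'E'
import numpy as np, cv2
from scipy.spatial.transform import Rotation as R
from bench import status, vision, r
def rot(q): return R.from_quat([q[1],q[2],q[3],q[0]])
def ray(d,uv):
    u,v=uv; K=d["mtx"]; P=d["pose"]
    c=np.array([(u-K[0,2])/K[0,0], -(v-K[1,2])/K[1,1], -1.0])
    return P[:3,3], P[:3,:3]@c
def onz(d,uv,z=0.0):
    o,k=ray(d,uv); return o+k*(z-o[2])/k[2]
def proj(d,p):
    P=d["pose"]; c=P[:3,:3].T@(np.asarray(p)-P[:3,3]); K=d["mtx"]
    return np.array([K[0,2]+K[0,0]*c[0]/-c[2], K[1,2]-K[1,1]*c[1]/-c[2]])
def tri(a,b):
    A=[];B=[]
    for d,uv in (a,b):
        o,k=ray(d,uv);k=k/np.linalg.norm(k);M=np.eye(3)-np.outer(k,k);A.append(M);B.append(M@o)
    x=np.linalg.solve(sum(A),sum(B)); return x
def snap(n,f,crop=None,s=1):
    d=vision.snapshot(n); im=d["color"]
    if crop: x0,y0,x1,y1=crop; im=im[y0:y1,x0:x1]
    cv2.imwrite("pics/"+f,cv2.resize(im,None,fx=s,fy=s,interpolation=cv2.INTER_CUBIC)); return d
def goto(p,axis_y_dir=None,z=(0,0,-1)):
    """row (shift, rotvec in tool axes) from the current pose to TCP p with tool z along z and tool y along +-axis_y_dir"""
    s=status.get_state(); Q=rot(s["eef_rot"]); Rc=Q.as_matrix()
    sh=Rc.T@(np.asarray(p)-s["tool_pos"])
    out=[]
    z=np.array(z,float);z/=np.linalg.norm(z)
    for sg in (1,-1):
        y=np.array(axis_y_dir,float)*sg; y-=z*(y@z); y/=np.linalg.norm(y)
        x=np.cross(y,z); T=np.array([x,y,z]).T
        out.append((Q.inv()*R.from_matrix(T)).as_rotvec())
    i=int(np.linalg.norm(out[0])>np.linalg.norm(out[1]))
    print("shift",sh.round(4),"turn",out[i].round(3),"alt",out[1-i].round(3),"dist",np.linalg.norm(sh).round(3),"deg",np.degrees(np.linalg.norm(out[i])).round(1))
def st():
    s=status.get_state(); print("t",round(s["time_s"],2),"p",s["tool_pos"].round(4),"z",rot(s["eef_rot"]).as_matrix()[:,2].round(3),"y",rot(s["eef_rot"]).as_matrix()[:,1].round(3),"F",s["wrist_force"].round(1),"op",round(s["opening"],4),"j",s["joints"].round(2)); return s
E
python3 - <<'E'
from h import *
d=snap("top","top1.png",(170,110,490,280),2.5)
e=snap("side","side1.png",(220,110,480,330),3)
im=d["color"].astype(int)
for uv in [(201,234),(267,230),(315,223),(381,226),(458,198),(459,237),(195,186),(439,146),(235,150)]: print(uv,onz(d,uv,0.015).round(3))
E
```

```text
(201, 234) [0.453 0.334 0.015]
(267, 230) [0.464 0.16  0.015]
(315, 223) [0.482 0.034 0.015]
(381, 226) [ 0.474 -0.139  0.015]
(458, 198) [ 0.547 -0.341  0.015]
(459, 237) [ 0.445 -0.342  0.015]
(195, 186) [0.58  0.351 0.015]
(439, 146) [ 0.685 -0.293  0.015]
(235, 150) [0.675 0.246 0.015]
```

View pics/top1.png

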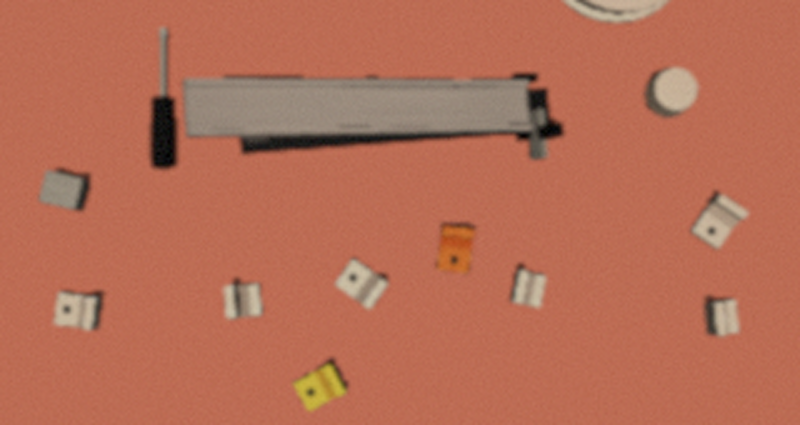

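View pics/side1.png

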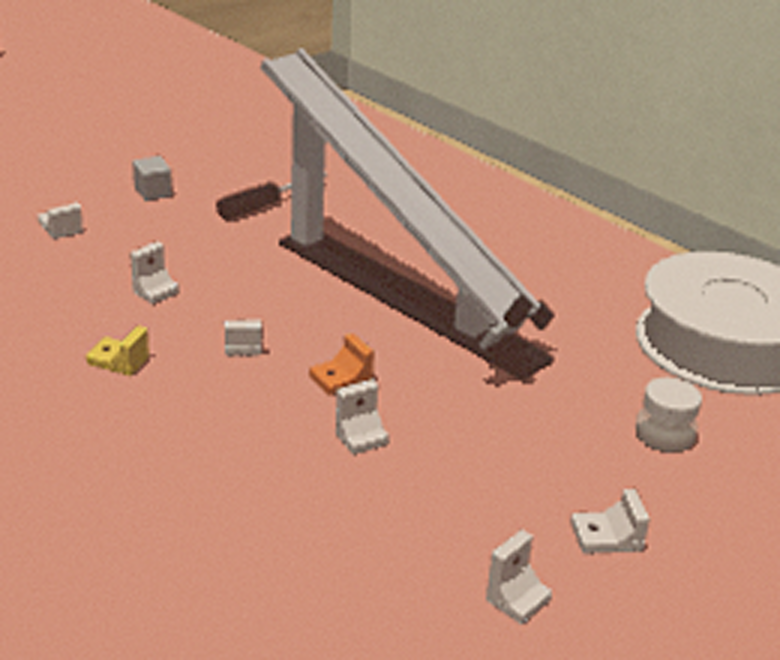

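```bash
python3 - <<'E'
from h import *
goto((0.6,0.05,0.36),(0,1,0))
E
```

```text
shift [-0.558  -0.4238 -0.1508] turn [-0.001 -0.    -0.302] alt [-0.00e+00  1.00e-03  2.84e+00] dist 0.717 deg 17.3
```

```bash
python3 -m handwheel '[-0.1,-0.07,-0.1,0,0,-0.05,0.088, -0.558,-0.424,-0.15,0,0,-0.3,0.088, -0.558,-0.424,-0.15,0,0,-0.3,0.088, -0.558,-0.424,-0.15,0,0,-0.3,0.088, -0.558,-0.424,-0.15,0,0,-0.3,0.088, -0.558,-0.424,-0.15,0,0,-0.3,0.088, -0.558,-0.424,-0.15,0,0,-0.3,0.088, -0.558,-0.424,-0.15,0,0,-0.3,0.088, -0.558,-0.424,-0.15,0,0,-0.3,0.088, -0.558,-0.424,-0.15,0,0,-0.3,0.088]'; python3 -c "
from h import *
goto((0.6,0.05,0.36),(0,1,0))"
```

```text
time_s: 1.5
tool_pos: [0.5441, 0.128, 0.3431]
eef_rot: [0.0, 0.001, 1.0, -0.0]
wrist_force: [0.8, 1.2, -0.3]
opening: 0.0879
shift [-0.056  -0.0779 -0.0168] turn [-0.     0.    -0.001] alt [0.00e+00 1.00e-03 3.14e+00] dist 0.097 deg 0.1
```

```bash
python3 -m handwheel '[-0.056,-0.078,-0.017,0,0,0,0.088, -0.056,-0.078,-0.017,0,0,0,0.088, -0.056,-0.078,-0.017,0,0,0,0.088]'; python3 - <<'E'
from h import *
st()
d=snap("wrist","w1.png"); np.save("w1.npy",d,allow_pickle=True)
E
```

```text
time_s: 1.88
tool_pos: [0.6012, 0.0464, 0.3603]
eef_rot: [0.001, 0.004, 1.0, -0.001]
wrist_force: [-0.5, 0.5, -0.6]
opening: 0.0878
t 1.88 p [0.6012 0.0464 0.3603] z [ 0.001 -0.002 -1.   ] y [ 0.007  1.    -0.002] F [-0.5  0.5 -0.6] op 0.0878 j [-0.36  0.34  0.28  1.49 -0.09  1.33  1.49]
```

View pics/w1.png

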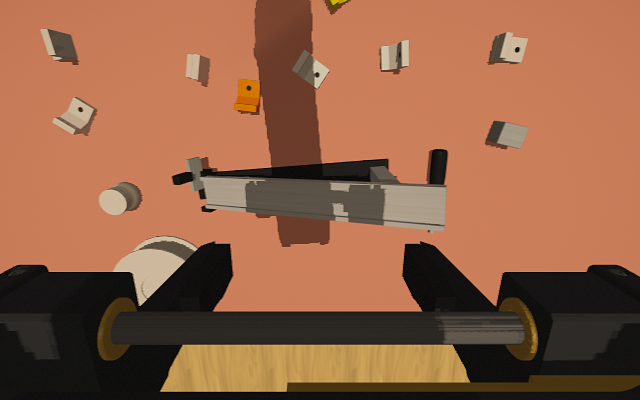

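```bash
python3 - <<'E'
from h import *
d=np.load("w1.npy",allow_pickle=True).item()
im=d["color"]
a=cv2.resize(im[140:250,160:290],None,fx=6,fy=5,interpolation=cv2.INTER_CUBIC)
b=cv2.resize(im[140:250,340:470],None,fx=6,fy=5,interpolation=cv2.INTER_CUBIC)
cv2.imwrite("pics/w1a.png",a);cv2.imwrite("pics/w1b.png",b)
E
```

```text
(no output)
```

View pics/w1a.png

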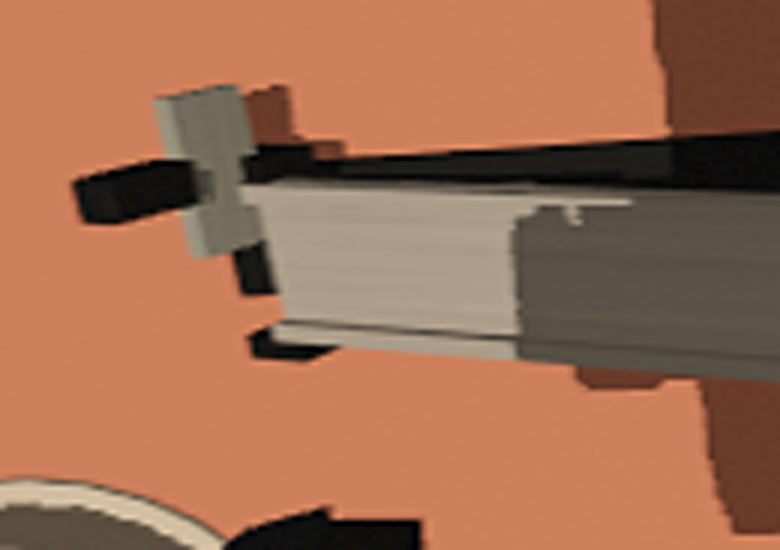

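View pics/w1b.png

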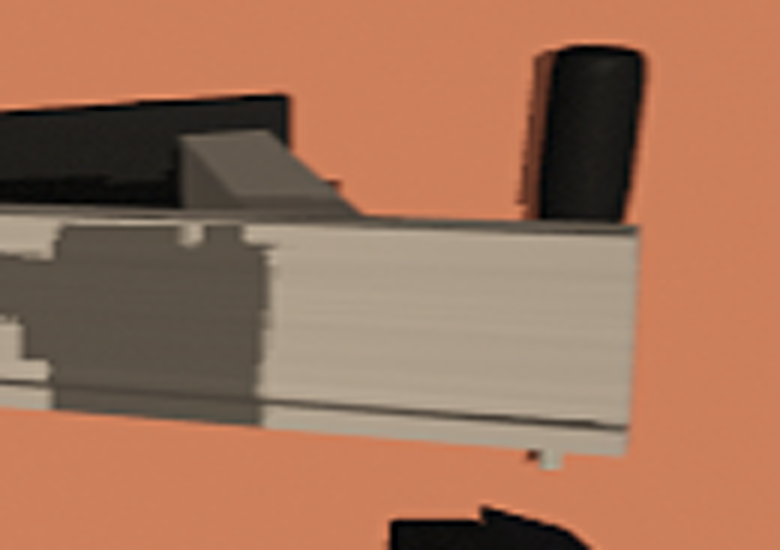

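```bash
python3 - <<'E'
from h import *
d=np.load("w1.npy",allow_pickle=True).item()
for n,uv,z in [("low near",(200.3,177.5),.0495),("low far",(205,208.4),.0495),("high near",(446.3,185.2),.2017),("high far",(444.2,231),.2017)]:
    print(n,onz(d,uv,z).round(4))
t=vision.snapshot("top")
cv2.imwrite("pics/t2.png",cv2.resize(t["color"][125:185,225:405],None,fx=4.4,fy=6,interpolation=cv2.INTER_CUBIC))
E
```

```text
low near [ 0.6413 -0.1375  0.0495]
low far [ 0.6929 -0.1361  0.0495]
high near [0.6143 0.1877 0.2017]
high far [0.6685 0.1917 0.2017]
```

View pics/t2.png

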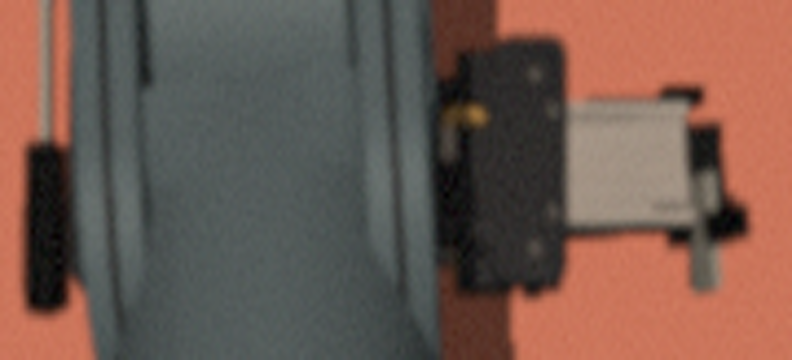

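```bash
python3 - <<'E'
from h import *
t=vision.snapshot("top")
for n,uv,z in [("low near",(382.,163.0),.0495),("low far",(381.5,142),.0495),("high near",(246,164.4),.2017),("high far",(244,141.6),.2017)]:
    print(n,onz(t,uv,z).round(4))
E
```

```text
low near [ 0.6355 -0.1389  0.0495]
low far [ 0.6898 -0.138   0.0495]
high near [0.6141 0.184  0.2017]
high far [0.666  0.1889 0.2017]
```

```bash
cat >> h.py <<'E'
CO=np.array([0.665,-0.1354,0.045]); _u=np.array([-0.0747,0.9972,0]); _c,_s=np.cos(np.radians(25)),np.sin(np.radians(25))
CX=_u*_c+np.array([0,0,_s]); CZ=-_u*_s+np.array([0,0,_c]); CY=np.cross(CZ,CX)
def ch(x,y,z): return CO+x*CX+y*CY+z*CZ
def chinv(p): p=np.asarray(p)-CO; return np.array([p@CX,p@CY,p@CZ])
E
python3 - <<'E'
from h import *
d=np.load("w1.npy",allow_pickle=True).item()
k=onz(d,(176,180),0.0872); print(k.round(4),chinv(k).round(4))
print("knob shut",ch(-.003,0,.038),CY)
for y in (0,.036): print(proj(d,ch(-.003,y,.048)))
p=ch(-.003,0.036,.038); goto((p[0]-0.045,p[1]-0.002,0.17),(-_u))
E
```

```text
[ 0.6356 -0.159   0.0872] [-0.0015  0.0311  0.0473]
knob shut [ 0.66640275 -0.15412584  0.07817184] [-9.97200000e-01 -7.47000000e-02 -3.46944695e-18]
[179.4351672  200.31056475]
[174.13797759 176.80940052]Traceback (most recent call last):
  File "<stdin>", line 6, in <module>
NameError: name '_u' is not defined
```

```bash
sed -i 's/_u\b/U/g' h.py; python3 - <<'E'
from h import *
goto((0.590,-0.156,0.17),U)
E
```

```text
shift [ 0.0093 -0.2076  0.1897] turn [ 0.    -0.001 -0.074] alt [-1.000e-03 -1.000e-03  3.067e+00] dist 0.281 deg 4.3
```

```bash
python3 -m handwheel '[0.009,-0.208,0.190,0,0,-0.074,0, 0.009,-0.208,0.19,0,0,-0.074,0, 0.009,-0.208,0.19,0,0,-0.074,0, 0.009,-0.208,0.19,0,0,-0.074,0, 0.009,-0.208,0.190,0,0,-0.074,0, 0.009,-0.208,0.190,0,0,-0.074,0]' 20; python3 - <<'E'
from h import *
st(); goto((0.590,-0.156,0.072),U); goto((0.615,-0.156,0.072),U)
snap("wrist","w2.png")
E
```

```text
time_s: 2.78
tool_pos: [0.5885, -0.1564, 0.1681]
eef_rot: [-0.002, -0.036, 0.999, 0.001]
wrist_force: [-0.2, -0.2, -0.6]
opening: 0.0299
t 2.77 p [ 0.5885 -0.1564  0.1681] z [-0.005  0.001 -1.   ] y [-0.073  0.997  0.001] F [-0.2 -0.2 -0.6] op 0.0299 j [-0.02  0.53  0.29  1.7  -0.18  0.95  1.98]
shift [-0.0019  0.0001  0.0961] turn [ 0.001 -0.004 -0.002] alt [-7.00e-03 -2.00e-03  3.14e+00] dist 0.096 deg 0.3
shift [-0.0269 -0.0017  0.096 ] turn [ 0.001 -0.004 -0.002] alt [-7.00e-03 -2.00e-03  3.14e+00] dist 0.1 deg 0.3
```

View pics/w2.png

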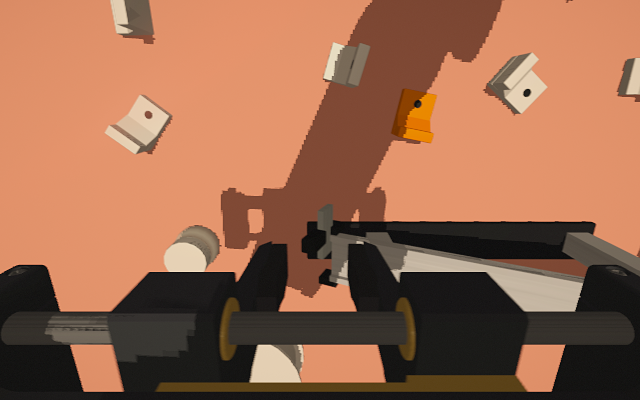

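```bash
python3 -m handwheel '[0,0,0.05,0,0,0,0, 0,0,0.096,0,0,0,0, 0,0,0.096,0,0,0,0, -0.015,0,0.096,0,0,0,0, -0.025,0,0.096,0,0,0,0, -0.033,0,0.096,0,0,0,0, -0.040,0,0.096,0,0,0,0, -0.046,0,0.096,0,0,0,0, -0.052,0,0.096,0,0,0,0, -0.055,0,0.096,0,0,0,0]' 20; python3 - <<'E'
from h import *
st(); 
snap("wrist","w3.png")
E
```

```text
time_s: 4.08
tool_pos: [0.645, -0.1504, 0.0733]
eef_rot: [-0.001, -0.038, 0.999, 0.001]
wrist_force: [-0.5, -0.0, 0.3]
opening: 0.0004
t 4.08 p [ 0.645  -0.1504  0.0733] z [-0.002  0.002 -1.   ] y [-0.075  0.997  0.002] F [-0.5 -0.   0.3] op 0.0004 j [-0.01  0.73  0.25  1.6  -0.23  0.84  1.98]
```

View pics/w3.png

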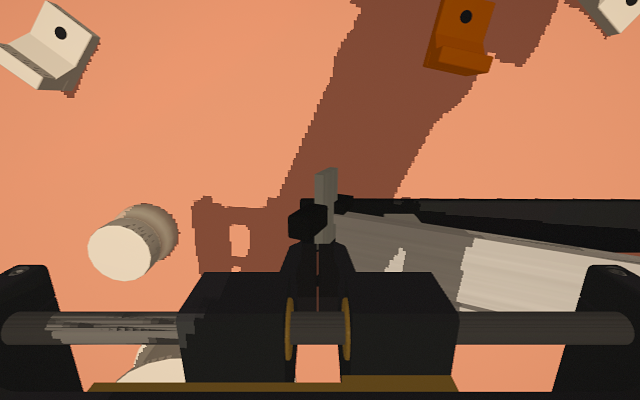

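```bash
python3 - <<'E'
from h import *
s=status.get_state()
d=vision.snapshot("wrist"); np.save("w3.npy",d,allow_pickle=True)
print(proj(d,s["tool_pos"]), d["pose"][:3,3])
for y in (0,.01,.02,.031): print(y,proj(d,ch(-.003,y,.048)),proj(d,ch(-.003,y,.02)), proj(d,ch(-.003,y+.025,.02)))
cv2.imwrite("pics/w3b.png",cv2.resize(d["color"][150:300,260:400],None,fx=5,fy=4))
t=vision.snapshot("side");cv2.imwrite("pics/s3.png",cv2.resize(t["color"][180:260,350:450],None,fx=7,fy=7,interpolation=cv2.INTER_CUBIC))
E
```

```text
[315.33129926 234.73525459] [ 0.5668126  -0.1553367   0.24976027]
0 [298.69313386 277.39559544] [318.76888618 256.66945203] [318.85840397 221.24850207]
0.01 [298.39763159 262.04444995] [318.8039018  242.81425623] [318.89612855 206.32140739]
0.02 [298.09209473 246.17201377] [318.83996485 228.54460432] [318.93502544 190.93044773]
0.031 [297.74379258 228.0779493 ] [318.88090103 212.346724  ] [318.97923238 173.43837328]
```

View pics/w3b.png

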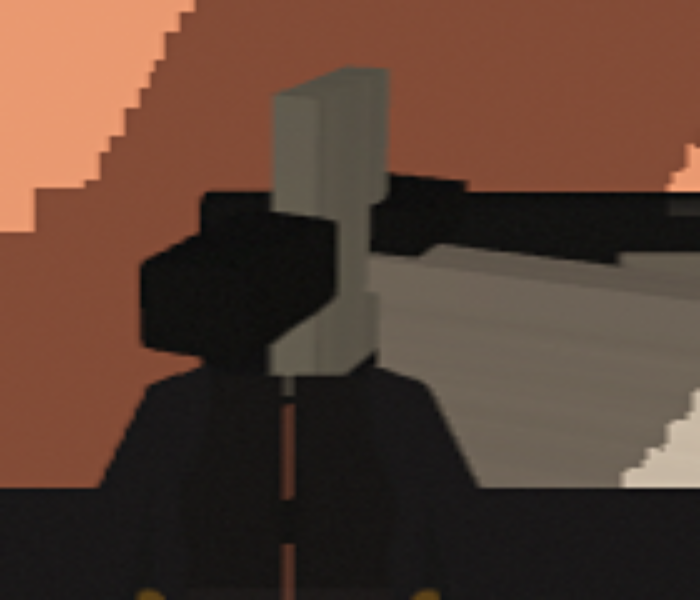

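View pics/s3.png

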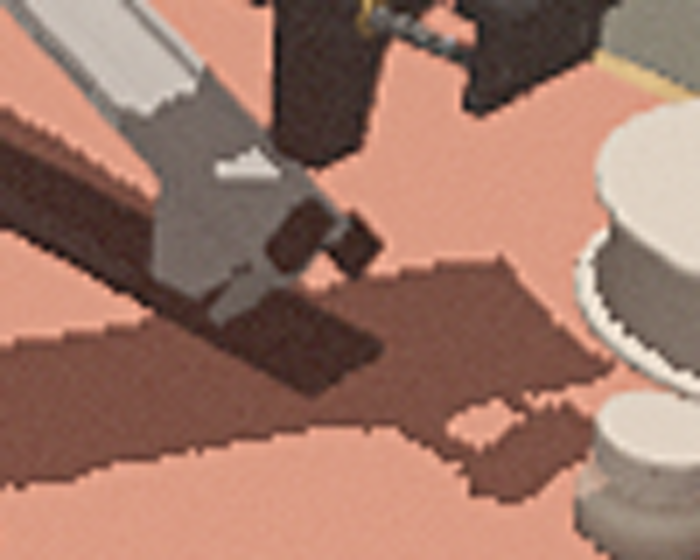

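```bash
python3 - <<'E'
from h import *
s=status.get_state()
d=vision.snapshot("side"); w=np.load("w3.npy",allow_pickle=True).item()
print(proj(d,s["tool_pos"]))
for y in (0,.031): print(y,proj(d,ch(-.003,y,.048)),proj(d,ch(-.003,y,.02)), proj(d,ch(-.003,y+.025,.02)))
# knob top centre by two views
print(tri((d,(350+365/7,180+245/7)),(w,(260+170/5,150+310/4))))
print(s["joint_torque"].round(1), s["wrist_force"])
E
```

```text
[392.97976622 211.03755412]
0 [401.65267668 205.09879058] [396.87824635 211.5382367 ] [390.93625224 214.88214891]
0.031 [394.19549802 209.22725241] [389.48479711 215.69896872] [383.32788341 219.16382892]
[ 0.65092708 -0.16819735  0.06566386]
[ -0.1 -61.1   6.1 -21.    0.    0.1  -0. ] [ 0.17722276  0.13461277 -0.20825953]
```

```bash
python3 - <<'E'
from h import *
s=status.get_state()
d=vision.snapshot("side"); w=np.load("w3.npy",allow_pickle=True).item()
for x in (-.009,0,.009):
  for dz in (0,.01,.019,.03): 
    p=s["tool_pos"]+[x,0,dz]; print(x,dz,proj(d,p).round(1),proj(w,p).round(1))
E
```

```text
-0.009 0 [390.6 212.2] [316.2 219.7]
-0.009 0.01 [391.  208.9] [316.2 226.1]
-0.009 0.019 [391.4 205.9] [316.1 232.6]
-0.009 0.03 [391.9 202.2] [316.1 241.3]
0 0 [393.  211.1] [315.1 233.6]
0 0.01 [393.4 207.8] [315.  240.7]
0 0.019 [393.8 204.8] [314.9 247.7]
0 0.03 [394.3 201.1] [314.8 257.3]
0.009 0 [395.3 210. ] [314.  247.1]
0.009 0.01 [395.8 206.7] [313.9 254.8]
0.009 0.019 [396.2 203.7] [313.7 262.4]
0.009 0.03 [396.7 200.1] [313.5 272.8]
```

```bash
python3 - <<'E'
from h import *
s=status.get_state()
d=vision.snapshot("side"); im=d["color"].copy()
c=cv2.resize(im[100:250,330:450],None,fx=5,fy=4,interpolation=cv2.INTER_NEAREST)
p=proj(d,s["tool_pos"]); cv2.circle(c,(int((p[0]-330)*5),int((p[1]-100)*4)),3,(255,0,0),-1)
for dz in (.02,.064):
  for yy in (-.0175,.0175):
    p=proj(d,s["tool_pos"]+[-.009,yy,dz]); cv2.circle(c,(int((p[0]-330)*5),int((p[1]-100)*4)),3,(0,255,0),-1)
cv2.imwrite("pics/s4.png",c)
E
```

```text
(no output)
```

View pics/s4.png

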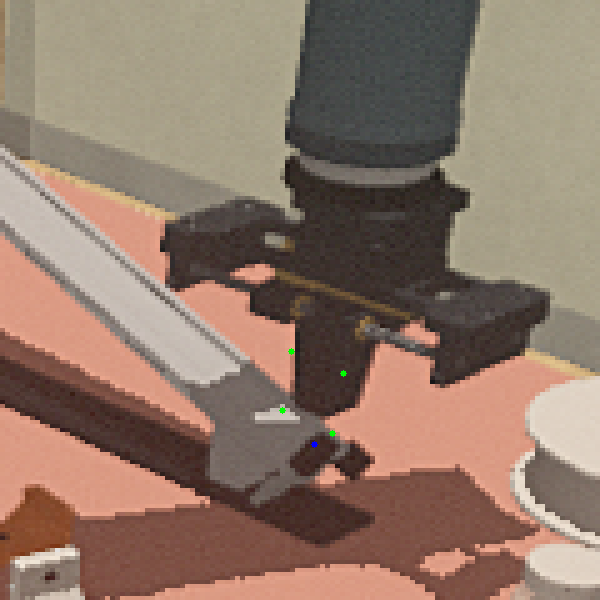

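```bash
python3 - <<'E'
from h import *
s=status.get_state()
d=vision.snapshot("side"); w=np.load("w3.npy",allow_pickle=True).item()
for uv in ((391,202),(393,203.5),(395,205)):
  print((tri((d,uv),(w,(318,243)))-s["tool_pos"]).round(4))
for x in (0,.36):
  for y in (.026,-.026): print(x,y,proj(d,ch(x,y,.005)).round(1))
cv2.imwrite("pics/s5.png",cv2.resize(d["color"][120:250,300:420],None,fx=6,fy=4.6,interpolation=cv2.INTER_CUBIC))
E
```

```text
[-0.0091  0.0016  0.0302]
[-0.0044  0.0007  0.0239]
[ 0.0004 -0.0002  0.0175]
0 0.026 [387.5 217.6]
0 -0.026 [399.6 210.7]
0.36 0.026 [306.6 129.2]
0.36 -0.026 [319.5 125.3]
```

View pics/s5.png

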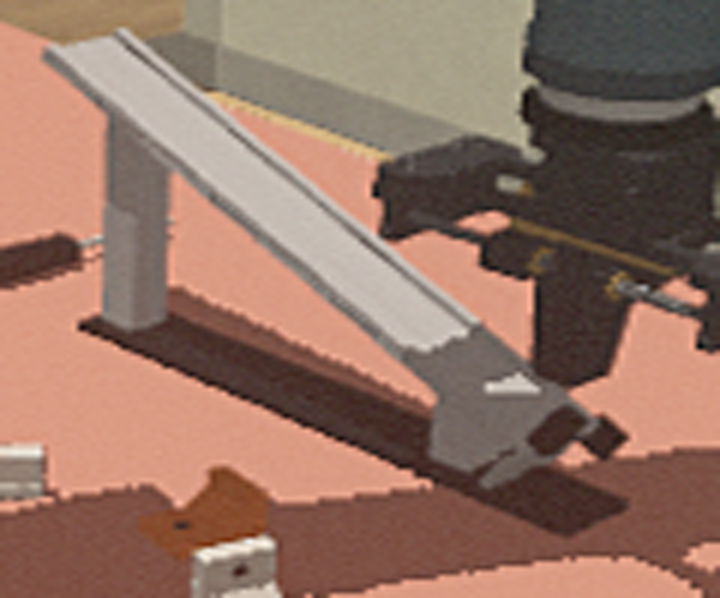

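```bash
python3 -m handwheel '[0.03,0,0,0,0,0,0, 0.055,0,0,0,0,0,0, 0.055,0,0.02,0,0,0,0, 0.055,0,0.02,0,0,0,0, 0.03,0,0.02,0,0,0,0, 0.025,0,0.02,0,0,0,0, 0.02,0,0.02,0,0,0,0, 0.014,0,0.02,0,0,0,0, 0.008,0,0.02,0,0,0,0, 0.008,0,0.02,0,0,0,0]' 20; python3 - <<'E'
from h import *
st(); 
snap("wrist","w4.png")
E
```

```text
time_s: 5.68
tool_pos: [0.6371, -0.151, 0.0535]
eef_rot: [-0.001, -0.038, 0.999, 0.001]
wrist_force: [-0.9, -0.2, 0.9]
opening: 0.0006
t 5.67 p [ 0.6371 -0.151   0.0535] z [-0.001  0.001 -1.   ] y [-0.075  0.997  0.002] F [-0.9 -0.2  0.9] op 0.0006 j [-0.    0.74  0.24  1.63 -0.23  0.8   1.99]
```

View pics/w4.png

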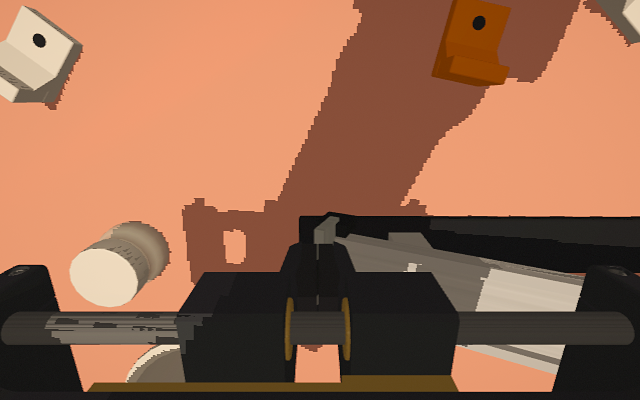

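```bash
python3 - <<'E'
from h import *
d=vision.snapshot("wrist"); s=status.get_state()
for y in (0,.01,.02,.031): print(y,proj(d,ch(-.003,y+.025,.02)),proj(d,ch(-.003,y,.048)))
cv2.imwrite("pics/w4b.png",cv2.resize(d["color"][200:320,260:400],None,fx=5,fy=5))
t=vision.snapshot("side");cv2.imwrite("pics/s6.png",cv2.resize(t["color"][150:250,350:450],None,fx=6,fy=6,interpolation=cv2.INTER_CUBIC))
E
```

```text
0 [319.60153522 246.87607508] [297.55078645 310.97906242]
0.01 [319.65095448 231.0452613 ] [297.1998702  294.74340137]
0.02 [319.70205324 214.67643944] [296.83581325 277.89976615]
0.031 [319.76030584 196.01597943] [296.41927362 258.62794205]
```

View pics/w4b.png

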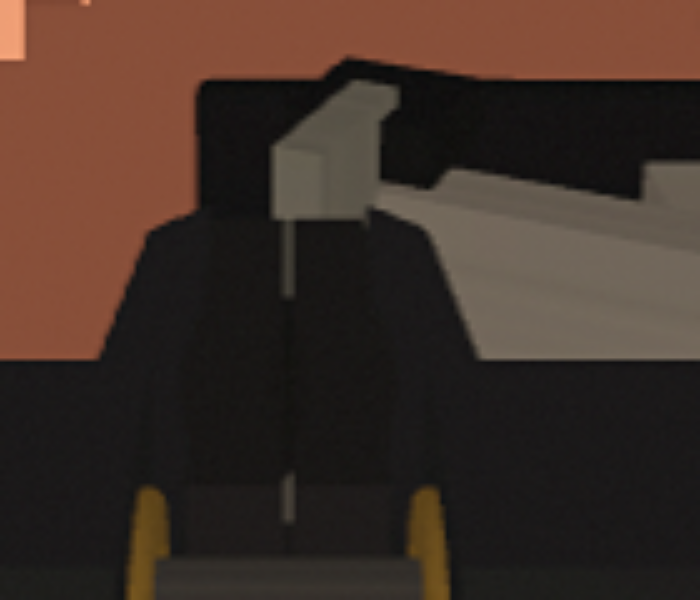

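View pics/s6.png

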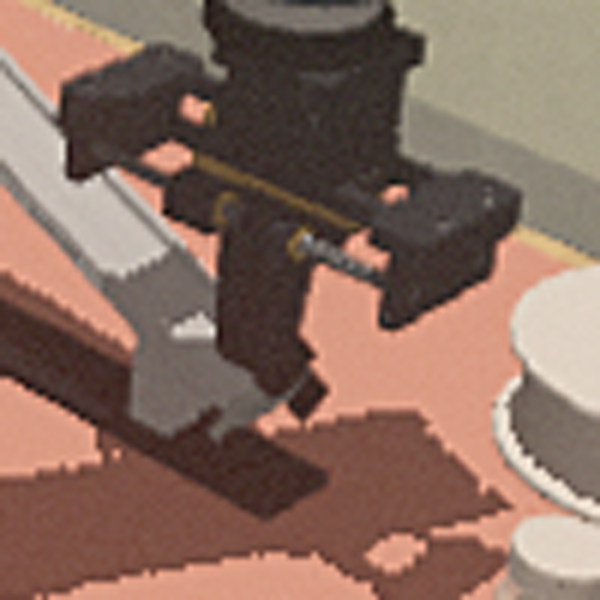

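```bash
python3 -m handwheel '[-0.005,0,0,0,0,0,0, -0.009,0,0,0,0,0,0, -0.011,0,0,0,0,0,0, -0.012,0,0,0,0,0,0, -0.012,0,0,0,0,0,0]' 20; python3 - <<'E'
from h import *
st(); d=snap("wrist","w5.png",(260,200,400,320),5)
for y in (0,.005,.01): print(y,proj(d,ch(-.003,y+.025,.02)))
E
```

```text
time_s: 6.45
tool_pos: [0.6488, -0.1506, 0.0537]
eef_rot: [-0.001, -0.037, 0.999, 0.001]
wrist_force: [-1.5, -0.7, 0.4]
opening: 0.0005
t 6.45 p [ 0.6488 -0.1506  0.0537] z [-0.001  0.001 -1.   ] y [-0.075  0.997  0.001] F [-1.5 -0.7  0.4] op 0.0005 j [-0.    0.76  0.25  1.6  -0.23  0.81  1.98]
0 [320.05447267 228.16449593]
0.005 [320.08011049 220.0048458 ]
0.01 [320.1061847  211.70630677]
```

View pics/w5.png

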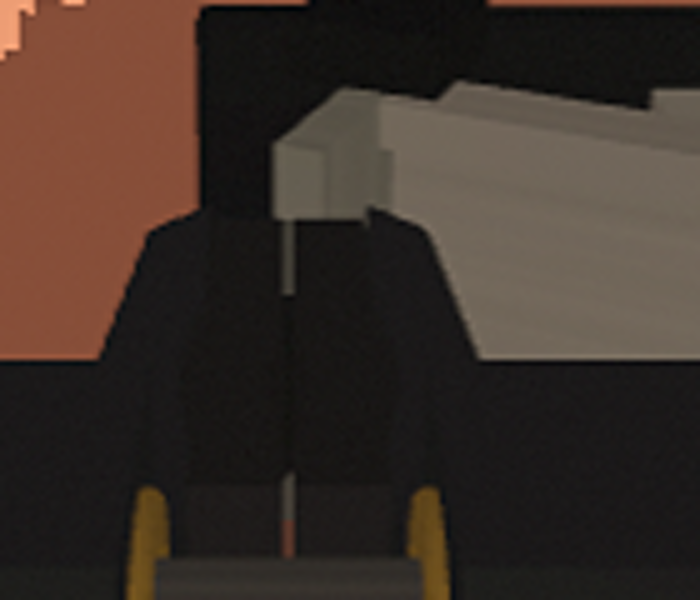

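```bash
python3 -m handwheel '[-0.0015,0,0,0,0,0,0, -0.0025,0,0,0,0,0,0, -0.0025,0,0,0,0,0,0]' 20; python3 -m handwheel '[-0.0015,0,0,0,0,0,0, -0.002,0,0,0,0,0,0, -0.002,0,0,0,0,0,0]'
```

```text
time_s: 6.88
tool_pos: [0.6493, -0.1507, 0.0535]
eef_rot: [-0.002, -0.037, 0.999, 0.001]
wrist_force: [-6.9, -0.6, 5.0]
opening: 0.0003
time_s: 7.25
tool_pos: [0.6492, -0.1507, 0.0534]
eef_rot: [-0.004, -0.037, 0.999, 0.001]
wrist_force: [-7.4, 0.1, 6.4]
opening: 0.0003
```

```bash
python3 - <<'E'
from h import *
a=np.radians(143); goto((0.587,-0.371,0.25),(-np.sin(a),np.cos(a),0)); goto((0.587,-0.371,0.25),(np.sin(a),-np.cos(a),0))
E
```

```text
shift [ 0.08   -0.2146 -0.1965] turn [-0.001 -0.009  0.719] alt [ 1.200e-02 -1.000e-03 -2.422e+00] dist 0.302 deg 41.2
shift [ 0.08   -0.2146 -0.1965] turn [-0.001 -0.009  0.719] alt [ 1.200e-02 -1.000e-03 -2.422e+00] dist 0.302 deg 41.2
```

```bash
python3 -m handwheel '[0.03,0,0,0,0,0,0, 0.04,0,-0.05,0,0,0,0.04, 0.08,-0.215,-0.196,0,-0.009,0.72,0.088, 0.08,-0.215,-0.196,0,-0.009,0.72,0.088, 0.08,-0.215,-0.196,0,-0.009,0.72,0.088, 0.08,-0.215,-0.196,0,-0.009,0.72,0.088, 0.08,-0.215,-0.196,0,-0.009,0.72,0.088, 0.08,-0.215,-0.196,0,-0.009,0.72,0.088, 0.08,-0.215,-0.196,0,-0.009,0.72,0.088]'; python3 - <<'E'
from h import *
st(); d=snap("wrist","w6.png"); np.save("w6.npy",d,allow_pickle=True)
E
```

```text
time_s: 8.38
tool_pos: [0.5878, -0.3686, 0.2481]
eef_rot: [-0.001, 0.316, 0.949, 0.001]
wrist_force: [-0.1, -0.3, -0.4]
opening: 0.0784
t 8.38 p [ 0.5878 -0.3686  0.2481] z [-0.001  0.002 -1.   ] y [0.6   0.8   0.001] F [-0.1 -0.3 -0.4] op 0.0784 j [ 0.19  0.62  0.5   1.39 -0.31  1.21  1.65]
```

View pics/w6.png

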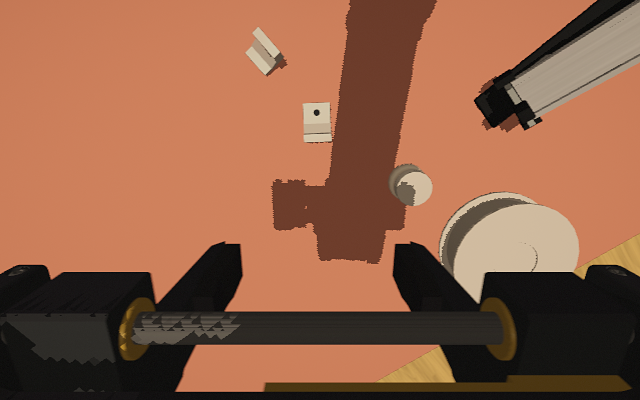

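```bash
python3 - <<'E'
from h import *
d=np.load("w6.npy",allow_pickle=True).item()
cv2.imwrite("pics/w6b.png",cv2.resize(d["color"][95:155,280:350],None,fx=10,fy=10,interpolation=cv2.INTER_NEAREST))
E
```

```text
(no output)
```

View pics/w6b.png

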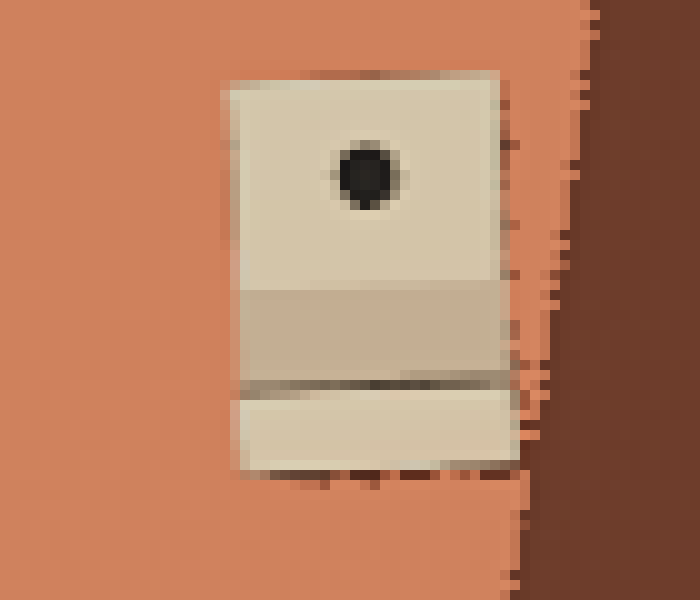

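```bash
cat >> h.py <<'E'
def lying(d,t1,t2,h1,h2):
    "toe top edge px (z 10mm) left/right, heel short-leg outer top edge px (z 32mm)"
    T1,T2=onz(d,t1,.010),onz(d,t2,.010);H1,H2=onz(d,h1,.032),onz(d,h2,.032)
    T=(T1+T2)/2;H=(H1+H2)/2; T[2]=H[2]=0
    print("len",np.linalg.norm(T-H).round(4),"w",np.linalg.norm(T1-T2).round(4),np.linalg.norm(H1-H2).round(4))
    f=lambda v:np.degrees(np.arctan2(v[1],v[0])).round(1)
    e1,e2=T2-T1,H2-H1
    print("heel",H.round(4),"toe",T.round(4),"dir",f(T-H),"perp edges",f(e1),f(e2))
    return H,T
def down(p,xang,tilt=None):
    a=np.radians(xang); goto(p,(np.sin(a),-np.cos(a),0))
E
python3 - <<'E'
from h import *
d=np.load("w6.npy",allow_pickle=True).item()
H,T=lying(d,(303,103.5),(329.8,102.5),(304,142),(332,141))
E
```

```text
len 0.0448 w 0.0334 0.0343
heel [ 0.566  -0.3495  0.    ] toe [ 0.529  -0.3242  0.    ] dir 145.7 perp edges 55.2 55.2
```

```bash
python3 - <<'E'
from h import *
down((.5578,-.3438,.012),145.5)
E
```

```text
shift [0.0382 0.0019 0.2362] turn [ 0.001 -0.003 -0.041] alt [-4.000e-03 -1.000e-03  3.101e+00] dist 0.239 deg 2.4
```

```bash
python3 -m handwheel '[0.038,0.002,0.04,0,0,-0.04,0.088, 0.038,0.002,0.10,0,0,-0.04,0.088, 0.038,0.002,0.16,0,0,-0.04,0.088, 0.038,0.002,0.21,0,0,-0.04,0.088, 0.038,0.002,0.236,0,0,-0.04,0.088, 0.038,0.002,0.236,0,0,-0.04,0.088, 0.038,0.002,0.236,0,0,-0.04,0.088]'; python3 - <<'E'
from h import *
st(); d=snap("wrist","w7.png"); snap("side","s7.png",(350,220,470,330),6)
E
```

```text
time_s: 9.3
tool_pos: [0.559, -0.3436, 0.0132]
eef_rot: [-0.0, 0.296, 0.955, 0.001]
wrist_force: [0.0, 0.0, 0.1]
opening: 0.0879
t 9.3 p [ 0.559  -0.3436  0.0132] z [-0.     0.001 -1.   ] y [0.566 0.824 0.001] F [0.  0.  0.1] op 0.0879 j [ 0.23  0.83  0.38  1.64 -0.41  0.76  1.77]
```

View pics/w7.png

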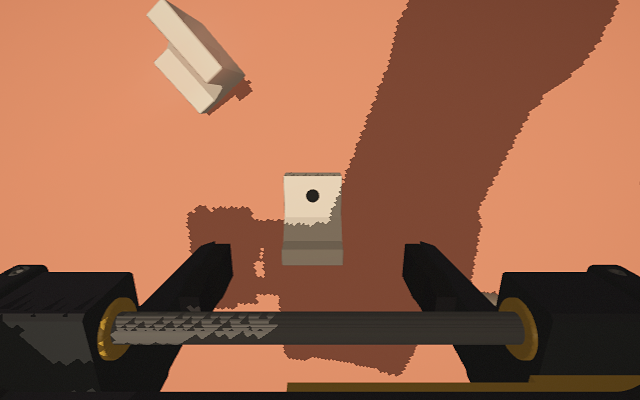

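View pics/s7.png

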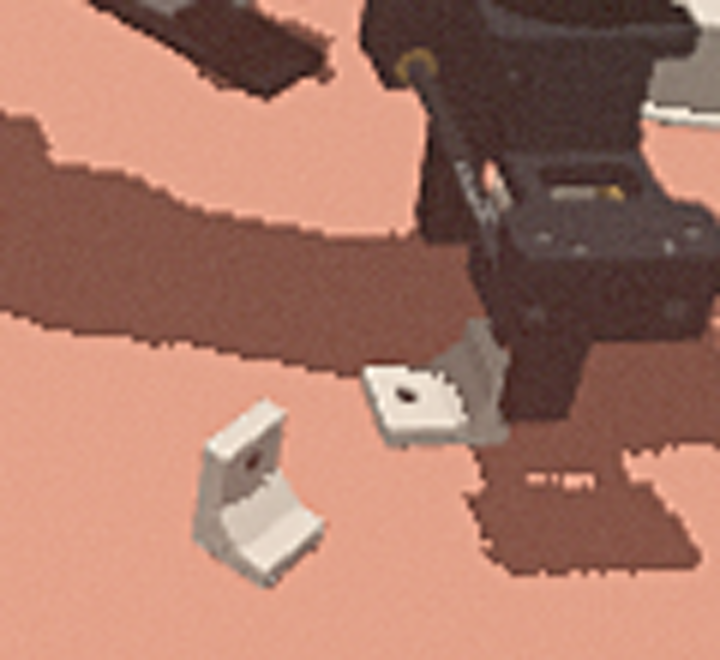

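```bash
python3 -m handwheel '[0,0,0.012,0,0,0,0.088, 0,0,0.018,0,0,0,0.088, 0,0,0.018,0,0,0,0.088]'; python3 - <<'E'
from h import *
st(); d=snap("wrist","w8.png",(200,160,440,300),3);snap("side","s8.png",(350,220,470,330),6)
E
```

```text
time_s: 9.78
tool_pos: [0.5588, -0.3438, -0.0049]
eef_rot: [-0.0, 0.297, 0.955, 0.001]
wrist_force: [0.6, -0.5, -0.6]
opening: 0.088
t 9.78 p [ 0.5588 -0.3438 -0.0049] z [-0.     0.002 -1.   ] y [0.567 0.824 0.001] F [ 0.6 -0.5 -0.6] op 0.088 j [ 0.23  0.85  0.37  1.64 -0.42  0.73  1.78]
```

View pics/w8.png

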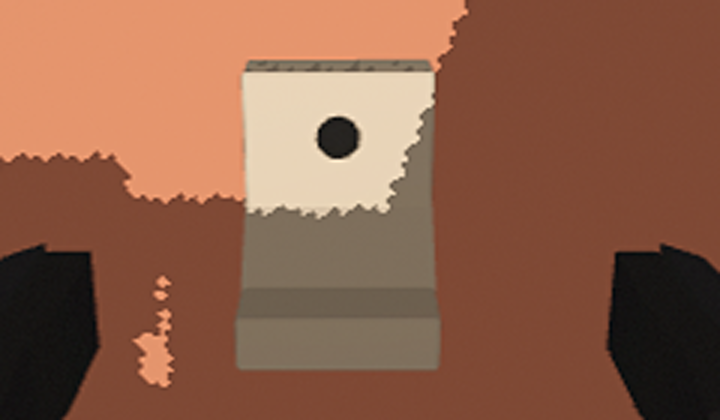

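View pics/s8.png

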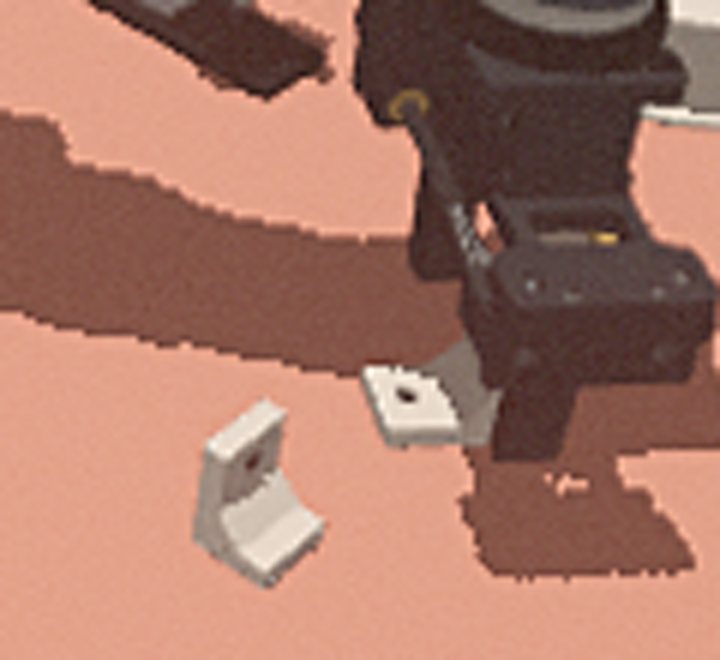

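```bash
python3 - <<'E'
from h import *
d=vision.snapshot("side"); s=status.get_state(); M=rot(s["eef_rot"]).as_matrix()
for yo in (-.044,-.0615):
  for xo in (-.009,.009):
    for z in (.005,.015,.025):
      p=s["tool_pos"]+M@[xo,yo,0]; p[2]=z; print(yo,xo,z,((proj(d,p)-[350,220])*6).round(0))
E
```

```text
-0.044 -0.009 0.005 [527. 478.]
-0.044 -0.009 0.015 [532. 457.]
-0.044 -0.009 0.025 [537. 437.]
-0.044 0.009 0.005 [478. 480.]
-0.044 0.009 0.015 [483. 459.]
-0.044 0.009 0.025 [487. 438.]
-0.0615 -0.009 0.005 [543. 514.]
-0.0615 -0.009 0.015 [548. 493.]
-0.0615 -0.009 0.025 [553. 472.]
-0.0615 0.009 0.005 [493. 516.]
-0.0615 0.009 0.015 [498. 495.]
-0.0615 0.009 0.025 [503. 474.]
```

```bash
python3 -m handwheel '[0,0,0.006,0,0,0,0.088, 0,0,0.006,0,0,0,0.025, 0,0,0.006,0,0,0,0.025, 0,0,0.006,0,0,0,0.025, 0,0,0.006,0,0,0,0.025, 0,0,0.006,0,0,0,0.025]' 25; python3 - <<'E'
from h import *
st(); d=snap("wrist","w9.png",(200,160,440,300),3);snap("side","s9.png",(350,220,470,330),6)
E
```

```text
time_s: 10.68
tool_pos: [0.5594, -0.3443, -0.01]
eef_rot: [0.0, 0.297, 0.955, 0.0]
wrist_force: [0.1, -0.3, -0.3]
opening: 0.0401
t 10.68 p [ 0.5594 -0.3443 -0.01  ] z [ 0.001  0.001 -1.   ] y [0.567 0.824 0.001] F [ 0.1 -0.3 -0.3] op 0.0401 j [ 0.24  0.86  0.37  1.64 -0.43  0.72  1.78]
```

View pics/w9.png

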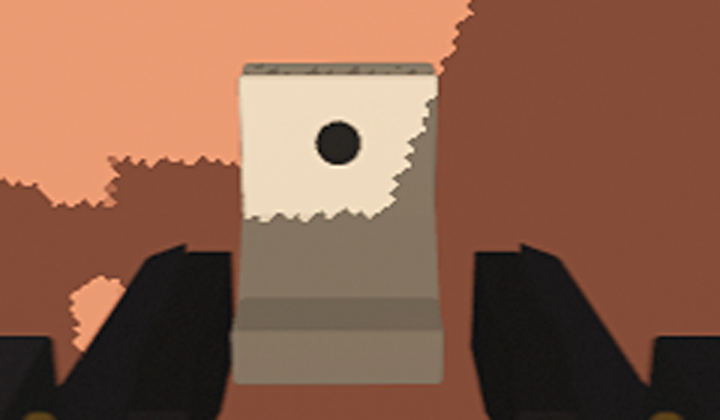

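View pics/s9.png

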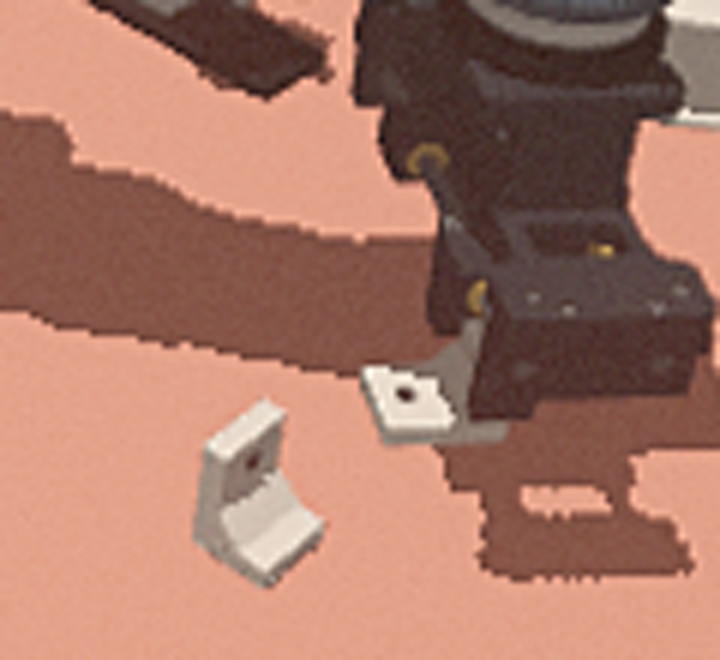

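```bash
cat >> h.py <<'E'
def place(x,z,y=0,tilt=0):
    "tool frame aligned with channel at channel coords; tilt deg rotates tool back-axis toward uphill"
    t=np.radians(tilt); back=CZ*np.cos(t)+CX*np.sin(t)
    goto(ch(x,y,z),-CY,-back)
E
python3 -m handwheel '[0,0,0,0,0,0,0.025, 0,0,0,0,0,0,0.025, 0,0,-0.03,0,0,0,0.025, 0,0,-0.08,0,0,0,0.025, 0,0,-0.14,0,0,0,0.025]' 25; python3 - <<'E'
from h import *
st(); d=snap("wrist","w10.png",(200,160,440,300),3);place(.053,.07)
E
```

```text
time_s: 11.4
tool_pos: [0.5585, -0.3438, 0.1305]
eef_rot: [-0.001, 0.297, 0.955, 0.001]
wrist_force: [1.5, -0.5, 1.0]
opening: 0.0335
t 11.4 p [ 0.5585 -0.3438  0.1305] z [-0.001  0.002 -1.   ] y [0.567 0.824 0.001] F [ 1.5 -0.5  1. ] op 0.0335 j [ 0.18  0.67  0.46  1.6  -0.35  0.95  1.72]
shift [0.0476 0.2469 0.0088] turn [-0.188  0.416  0.88 ] alt [-0.5   -0.226 -2.203] dist 0.252 deg 56.8
```

View pics/w10.png

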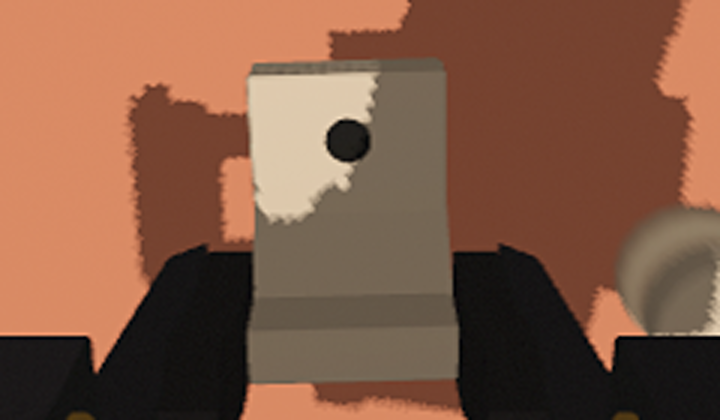

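```bash
python3 -m handwheel '[0.048,0.247,0.009,-0.188,0.416,0.88,0.025, 0.048,0.247,0.009,-0.188,0.416,0.88,0.025, 0.048,0.247,0.009,-0.188,0.416,0.88,0.025, 0.048,0.247,0.009,-0.188,0.416,0.88,0.025, 0.048,0.247,0.009,-0.188,0.416,0.88,0.025, 0.048,0.247,0.009,-0.188,0.416,0.88,0.025, 0.048,0.247,0.009,-0.188,0.416,0.88,0.025, 0.048,0.247,0.009,-0.188,0.416,0.88,0.025]'; python3 - <<'E'
from h import *
st(); d=snap("wrist","w11.png"); np.save("w11.npy",d,allow_pickle=True); place(.053,.07); place(.053,0.0)
E
```

```text
time_s: 12.45
tool_pos: [0.6635, -0.1168, 0.131]
eef_rot: [-0.158, 0.663, 0.716, 0.147]
wrist_force: [-0.4, -0.3, -0.7]
opening: 0.0334
t 12.45 p [ 0.6635 -0.1168  0.131 ] z [-0.031  0.421 -0.907] y [0.997 0.076 0.001] F [-0.4 -0.3 -0.7] op 0.0334 j [ 0.04  0.83  0.47  1.41 -0.76  1.3   0.82]
shift [-0.0006  0.     -0.    ] turn [0.    0.001 0.002] alt [-1.00e-03  0.00e+00 -3.14e+00] dist 0.001 deg 0.1
shift [-0.0005  0.      0.07  ] turn [0.    0.001 0.002] alt [-1.00e-03  0.00e+00 -3.14e+00] dist 0.07 deg 0.1
```

View pics/w11.png

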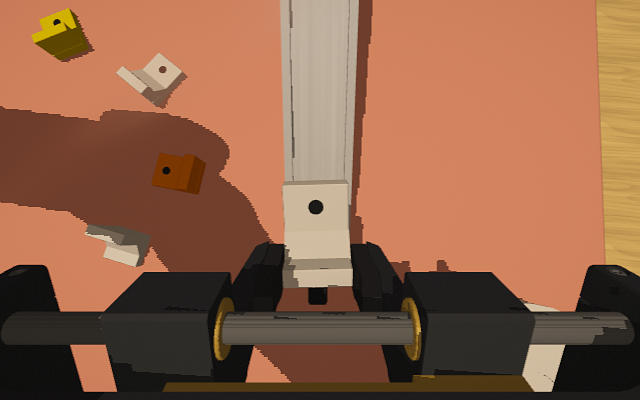

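```bash
python3 - <<'E'
from h import *
d=np.load("w11.npy",allow_pickle=True).item(); im=d["color"].astype(int)
sat=im.max(2)-im.min(2)
for v in (10,50,90,130,170):
    row=np.where(sat[v,260:400]<60)[0]+260
    print(v,row.min(),row.max(),(row.min()+row.max())/2)
cv2.imwrite("pics/w11b.png",cv2.resize(d["color"][0:200,260:400],None,fx=5,fy=3))
for x in (.1,.2,.3): print([proj(d,ch(x,y,.005)).round(1) for y in (.026,0,-.026)])
E
```

```text
10 280 358 319.0
50 282 356 319.0
90 283 355 319.0
130 284 353 318.5
170 285 352 318.5
[array([282.4, 144.6]), array([317. , 144.7]), array([351.5, 144.8])]
[array([277.7,  -8.4]), array([317.3,  -8.3]), array([356.9,  -8.2])]
[array([ 271.3, -213.9]), array([ 317.7, -213.7]), array([ 364.1, -213.5])]
```

View pics/w11b.png

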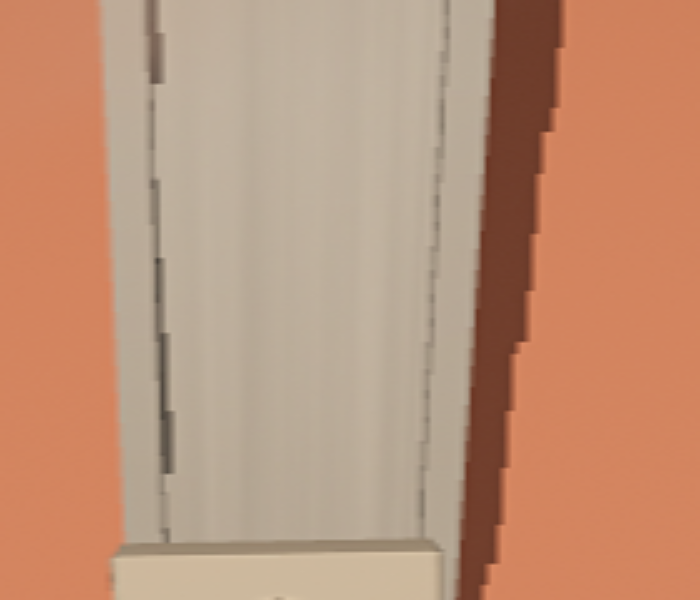

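```bash
sed -i 's/CO=np.array(\[0.665,/CO=np.array([0.666,/' h.py; python3 -m handwheel '[0,0.001,0.03,0,0,0,0.025, 0,0.001,0.06,0,0,0,0.025, 0,0.001,0.072,0,0,0,0.025, 0,0.001,0.075,0,0,0,0.025, 0,0.001,0.075,0,0,0,0.025]'; python3 - <<'E'
from h import *
st(); d=snap("wrist","w12.png",(200,160,440,300),3); snap("side","s12.png",(330,160,450,260),6)
E
```

```text
time_s: 13.12
tool_pos: [0.6627, -0.0856, 0.0639]
eef_rot: [-0.157, 0.663, 0.716, 0.147]
wrist_force: [0.4, -0.4, 0.4]
opening: 0.0335
t 13.12 p [ 0.6627 -0.0856  0.0639] z [-0.03   0.42  -0.907] y [0.997 0.076 0.002] F [ 0.4 -0.4  0.4] op 0.0335 j [ 0.01  0.89  0.43  1.47 -0.81  1.18  0.85]
```

View pics/w12.png

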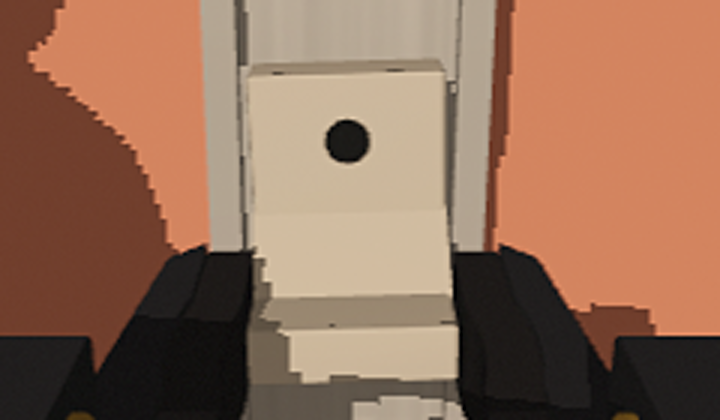

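View pics/s12.png

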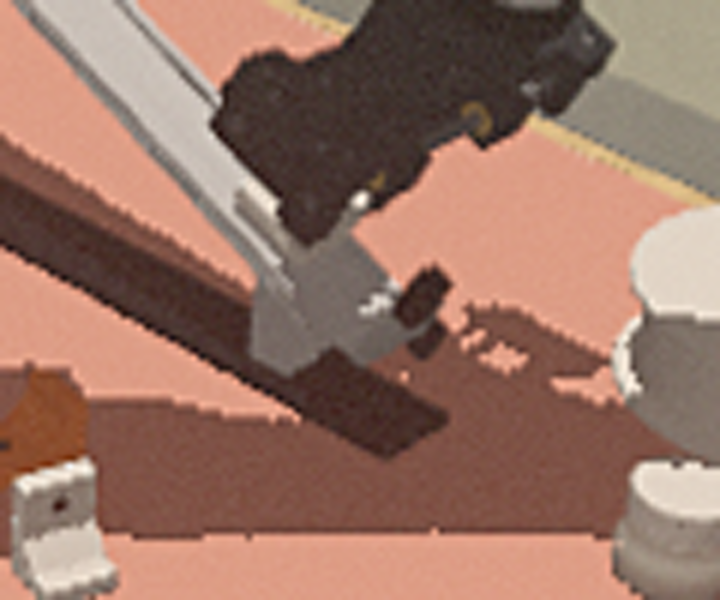

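```bash
python3 -m handwheel '[0,0,0.002,0,0,0,0.025, 0,0,0.004,0,0,0,0.025, 0,0,0.004,0,0,0,0.025]'; python3 -m handwheel '[0,0,0,0,0,0,0.04, 0,0,0,0,0,0,0.06, 0,0,0,0,0,0,0.06, 0,0,-0.02,0,0,0,0.06, 0,0,-0.06,0,0,0,0.06, 0,0,-0.1,0,0,0,0.088, 0,0,-0.1,0,0,0,0.088]';  python3 - <<'E'
from h import *
st(); d=snap("wrist","w13.png"); np.save("w13.npy",d,allow_pickle=True)
E
```

```text
time_s: 13.6
tool_pos: [0.6626, -0.084, 0.0604]
eef_rot: [-0.157, 0.664, 0.716, 0.147]
wrist_force: [0.3, -0.4, 0.3]
opening: 0.0335
time_s: 14.48
tool_pos: [0.6675, -0.13, 0.1556]
eef_rot: [-0.154, 0.664, 0.716, 0.148]
wrist_force: [-0.7, -0.3, -0.1]
opening: 0.0778
t 14.47 p [ 0.6675 -0.13    0.1556] z [-0.023  0.417 -0.909] y [0.997 0.073 0.008] F [-0.7 -0.3 -0.1] op 0.0778 j [ 0.05  0.81  0.48  1.38 -0.75  1.34  0.81]
```

View pics/w13.png

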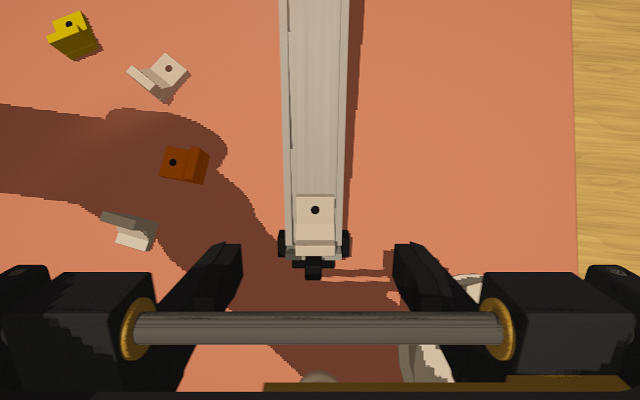

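```bash
python3 - <<'E'
from h import *
d=np.load("w13.npy",allow_pickle=True).item()
print(proj(d,ch(.046,0,.010)),proj(d,ch(0,0,.032)))
down((.452,-.005,.20),51)
E
```

```text
[313.67314934 200.58001081] [313.68426229 260.04196374]
shift [ 0.1458 -0.2045  0.0148] turn [-0.158 -0.414  0.744] alt [ 0.517 -0.197 -2.339] dist 0.252 deg 49.6
```

```bash
python3 -m handwheel '[0.146,-0.2045,0.015,-0.158,-0.414,0.744,0.088, 0.146,-0.2045,0.015,-0.158,-0.414,0.744,0.088, 0.146,-0.2045,0.015,-0.158,-0.414,0.744,0.088, 0.146,-0.2045,0.015,-0.158,-0.414,0.744,0.088, 0.146,-0.2045,0.015,-0.158,-0.414,0.744,0.088, 0.146,-0.2045,0.015,-0.158,-0.414,0.744,0.088, 0.146,-0.2045,0.015,-0.158,-0.414,0.744,0.088, 0.146,-0.2045,0.015,-0.158,-0.414,0.744,0.088]';  python3 - <<'E'
from h import *
st(); d=snap("wrist","w14.png"); np.save("w14.npy",d,allow_pickle=True)
E
```

```text
time_s: 15.52
tool_pos: [0.4519, -0.0051, 0.1996]
eef_rot: [-0.0, 0.903, 0.431, -0.0]
wrist_force: [0.6, -0.6, 0.1]
opening: 0.0881
t 15.53 p [ 0.4519 -0.0051  0.1996] z [-0. -0. -1.] y [ 0.777 -0.629 -0.   ] F [ 0.6 -0.6  0.1] op 0.0881 j [-0.87  0.3   0.94  2.09 -0.31  0.9  -0.44]
```

View pics/w14.png

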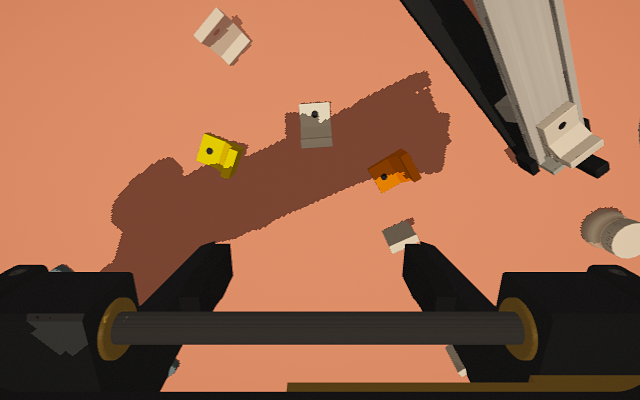

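```bash
python3 - <<'E'
from h import *
d=np.load("w14.npy",allow_pickle=True).item()
cv2.imwrite("pics/w14b.png",cv2.resize(d["color"][95:155,280:350],None,fx=10,fy=10,interpolation=cv2.INTER_NEAREST))
cv2.imwrite("pics/w14c.png",cv2.resize(d["color"][0:75,180:265],None,fx=8,fy=8,interpolation=cv2.INTER_NEAREST))
E
```

```text
(no output)
```

View pics/w14b.png

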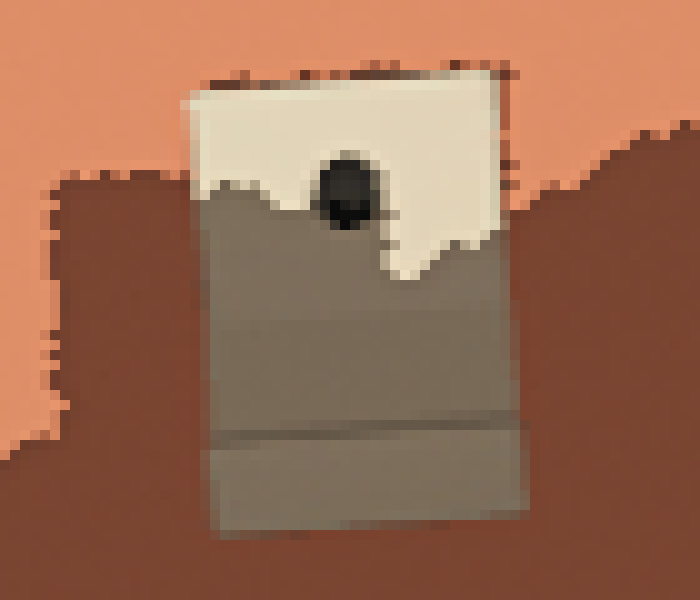

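View pics/w14c.png

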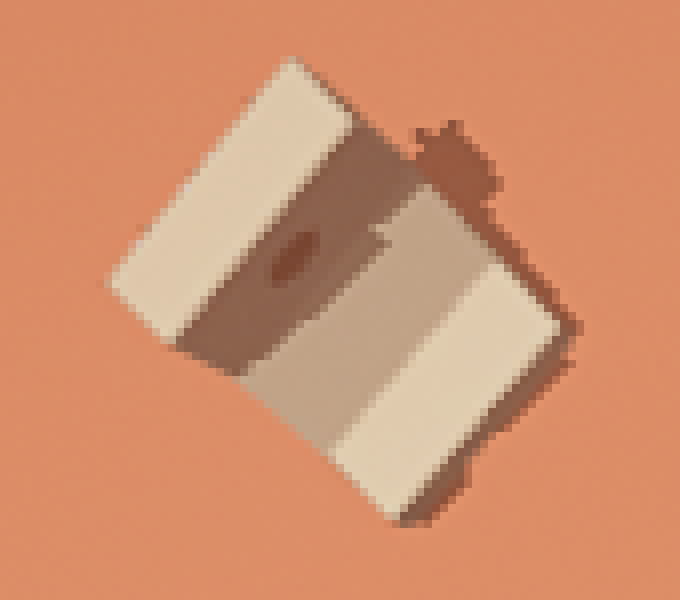

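```bash
cat >> h.py <<'E'
def standing(d,l1,l2,s1,s2):
    "outer top edge px of long leg (z 46mm), end top edge px of short leg (z 10mm)"
    A,B=onz(d,l1,.046),onz(d,l2,.046);C,D=onz(d,s1,.010),onz(d,s2,.010)
    H=(A+B)/2;S=(C+D)/2;H[2]=S[2]=0;f=lambda v:np.degrees(np.arctan2(v[1],v[0])).round(1)
    print("len",np.linalg.norm(S-H).round(4),"w",np.linalg.norm(A-B).round(4),np.linalg.norm(C-D).round(4))
    print("heel",H.round(4),"tip",S.round(4),"w dir",f(S-H),"edges",f(B-A),f(D-C)); return H,S
E
python3 - <<'E'
from h import *
d=np.load("w14.npy",allow_pickle=True).item()
H,T=lying(d,(299,104.8),(329.8,102.5),(301.5,148.5),(332.8,146.5))
q=lambda x,y:(180+x/8,y/8)
standing(d,q(290,60),q(110,280),q(565,325),q(398,520))
u=(T-H)/np.linalg.norm(T-H)
a=48.0; e=np.array([np.cos(np.radians(a)),np.sin(np.radians(a)),0]); print(H+.0085*e)
E
```

```text
len 0.045 w 0.034 0.0338
heel [0.4698 0.0177 0.    ] toe [0.4957 0.0546 0.    ] dir 54.9 perp edges -34.9 -35.3
len 0.0317 w 0.0324 0.0334
heel [0.4636 0.1749 0.    ] tip [0.4671 0.1434 0.    ] w dir -83.5 edges -174.7 -174.3
[0.47545397 0.02406511 0.        ]
```

```bash
python3 - <<'E'
from h import *
down((.4747,.0247,-.0105),55)
E
```

```text
shift [ 0.0377 -0.0013  0.2102] turn [-0.    0.   -0.07] alt [0.    0.    3.071] dist 0.214 deg 4.0
```

```bash
python3 -m handwheel '[0.038,-0.001,0.04,0,0,-0.07,0.06, 0.038,-0.001,0.10,0,0,-0.07,0.06, 0.038,-0.001,0.16,0,0,-0.07,0.06, 0.038,-0.001,0.20,0,0,-0.07,0.06, 0.038,-0.001,0.21,0,0,-0.07,0.06, 0.038,-0.001,0.21,0,0,-0.07,0.06]';  python3 - <<'E'
from h import *
st(); d=snap("wrist","w15.png",(200,160,440,300),3)
E
```

```text
time_s: 16.32
tool_pos: [0.4754, 0.024, -0.01]
eef_rot: [0.0, 0.887, 0.461, -0.0]
wrist_force: [0.4, 0.6, 0.6]
opening: 0.06
t 16.32 p [ 0.4754  0.024  -0.01  ] z [-0. -0. -1.] y [ 0.818 -0.575 -0.   ] F [0.4 0.6 0.6] op 0.06 j [-0.56  0.7   0.52  2.13 -0.75  0.5  -0.07]
```

View pics/w15.png

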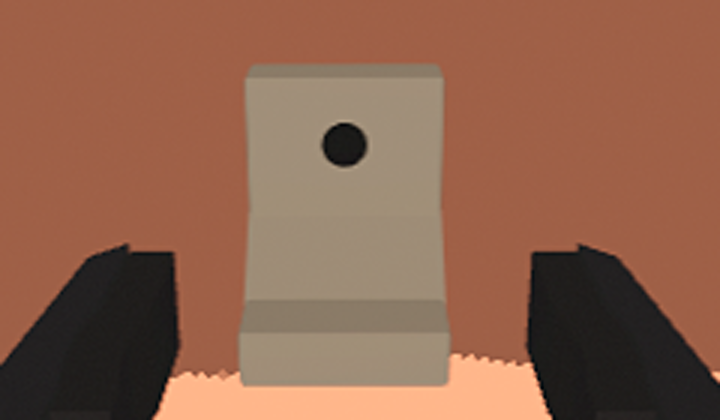

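```bash
python3 -m handwheel '[0,0,0,0,0,0,0.025, 0,0,0,0,0,0,0.025, 0,0,0,0,0,0,0.025, 0,0,0,0,0,0,0.025, 0,0,-0.03,0,0,0,0.025, 0,0,-0.08,0,0,0,0.025, 0,0,-0.14,0,0,0,0.025, 0,0,-0.17,0,0,0,0.025]' 25; python3 - <<'E'
from h import *
st(); place(.075,.07)
E
```

```text
time_s: 17.38
tool_pos: [0.4767, 0.0243, 0.1632]
eef_rot: [0.0, 0.887, 0.461, 0.002]
wrist_force: [0.8, 0.2, -0.2]
opening: 0.0338
t 17.38 p [0.4767 0.0243 0.1632] z [ 0.004  0.001 -1.   ] y [ 0.818 -0.575  0.003] F [ 0.8  0.2 -0.2] op 0.0338 j [-0.84  0.41  0.87  2.06 -0.43  0.84 -0.33]
shift [0.0077 0.2223 0.0237] turn [ 0.153  0.417 -0.675] alt [ 0.531 -0.195  2.407] dist 0.224 deg 46.3
```

```bash
python3 -m handwheel '[0.008,0.222,0.024,0.153,0.417,-0.675,0.025, 0.008,0.222,0.024,0.153,0.417,-0.675,0.025, 0.008,0.222,0.024,0.153,0.417,-0.675,0.025, 0.008,0.222,0.024,0.153,0.417,-0.675,0.025, 0.008,0.222,0.024,0.153,0.417,-0.675,0.025, 0.008,0.222,0.024,0.153,0.417,-0.675,0.025, 0.008,0.222,0.024,0.153,0.417,-0.675,0.025]'; python3 - <<'E'
from h import *
st(); place(.075,-.008); d=snap("wrist","w16.png")
E
```

```text
time_s: 18.25
tool_pos: [0.6628, -0.0951, 0.1401]
eef_rot: [-0.159, 0.664, 0.715, 0.147]
wrist_force: [-0.2, 0.2, -1.0]
opening: 0.0336
t 18.25 p [ 0.6628 -0.0951  0.1401] z [-0.031  0.421 -0.906] y [ 0.997  0.074 -0.   ] F [-0.2  0.2 -1. ] op 0.0336 j [ 0.03  0.8   0.42  1.43 -0.72  1.28  0.77]
shift [-0.0018  0.0002  0.0772] turn [ 0.     0.    -0.001] alt [ 0.    -0.     3.141] dist 0.077 deg 0.1
```

View pics/w16.png

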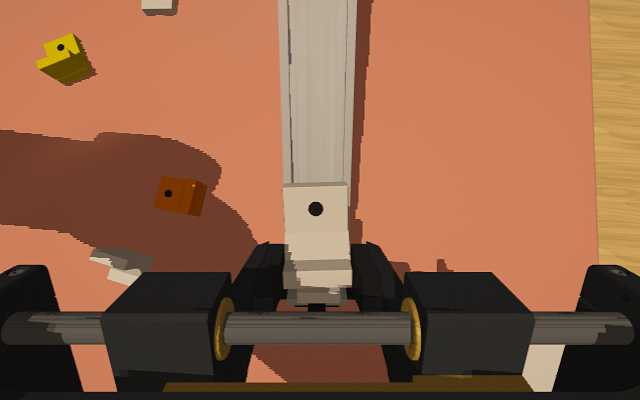

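```bash
python3 -m handwheel '[-0.002,0,0.04,0,0,0,0.025, -0.002,0,0.068,0,0,0,0.025, -0.002,0,0.077,0,0,0,0.025, -0.002,0,0.078,0,0,0,0.025, -0.002,0,0.078,0,0,0,0.06, -0.002,0,0.078,0,0,0,0.06, -0.002,0,0.078,0,0,0,0.06, -0.002,0,0.06,0,0,0,0.06, -0.002,0,0.01,0,0,0,0.06, -0.002,0,-0.03,0,0,0,0.06]'; python3 - <<'E'
from h import *
st(); d=snap("wrist","w17.png")
print(proj(d,ch(.046,0,.01)),proj(d,ch(.092,0,.01)))
E
```

```text
time_s: 19.55
tool_pos: [0.6644, -0.111, 0.1697]
eef_rot: [-0.157, 0.664, 0.716, 0.147]
wrist_force: [0.4, 0.4, 0.3]
opening: 0.0601
t 19.55 p [ 0.6644 -0.111   0.1697] z [-0.03   0.42  -0.907] y [0.997 0.074 0.002] F [0.4 0.4 0.3] op 0.0601 j [ 0.05  0.77  0.43  1.39 -0.71  1.33  0.76]
[316.25082701 223.85669256] [316.22468386 174.43331918]
```

View pics/w17.png

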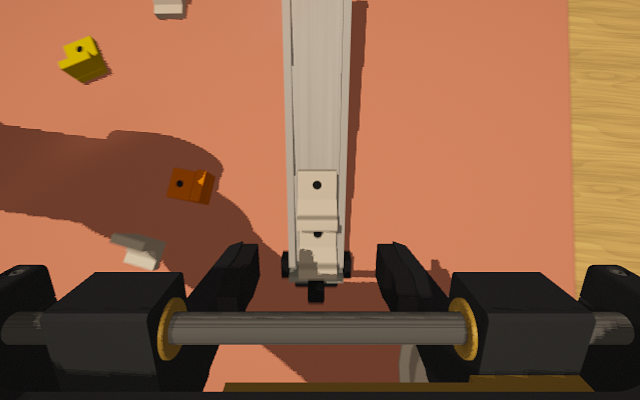

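```bash
sed -i 's/CO=np.array(\[0.666,-0.1354/CO=np.array([0.666,-0.1320/' h.py; python3 - <<'E'
from h import *
down((.45,.284,.20),90)
E
```

```text
shift [ 0.387  -0.1874  0.1481] turn [-0.007 -0.43   0.072] alt [ 0.656 -0.011 -2.999] dist 0.455 deg 25.0
```

```bash
python3 -m handwheel '[0,-0.06,-0.01,0,0,0,0.06, 0.387,-0.187,0.148,-0.007,-0.43,0.072,0.06, 0.387,-0.187,0.148,-0.007,-0.43,0.072,0.06, 0.387,-0.187,0.148,-0.007,-0.43,0.072,0.06, 0.387,-0.187,0.148,-0.007,-0.43,0.072,0.06, 0.387,-0.187,0.148,-0.007,-0.43,0.072,0.06, 0.387,-0.187,0.148,-0.007,-0.43,0.072,0.06, 0.387,-0.187,0.148,-0.007,-0.43,0.072,0.06, 0.387,-0.187,0.148,-0.007,-0.43,0.072,0.06, 0.387,-0.187,0.148,-0.007,-0.43,0.072,0.06]'; python3 - <<'E'
from h import *
st(); d=snap("wrist","w18.png"); np.save("w18.npy",d,allow_pickle=True)
E
```

```text
time_s: 20.85
tool_pos: [0.4494, 0.2872, 0.2009]
eef_rot: [-0.001, 0.705, 0.709, 0.001]
wrist_force: [0.2, -0.0, -0.2]
opening: 0.06
t 20.85 p [0.4494 0.2872 0.2009] z [-0.     0.002 -1.   ] y [ 1.     0.005 -0.   ] F [ 0.2 -0.  -0.2] op 0.06 j [-1.12  0.39  0.6   1.88 -0.27  0.95 -0.39]
```

View pics/w18.png

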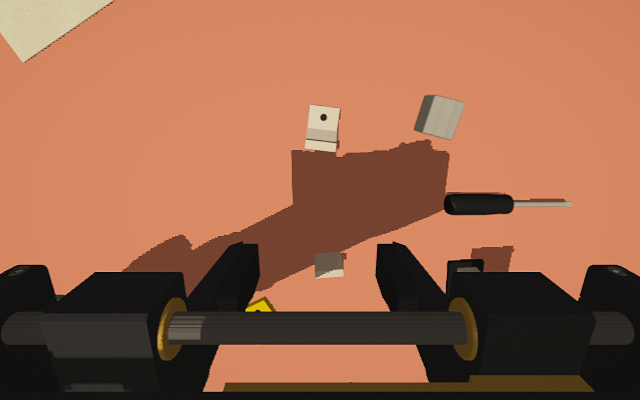

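```bash
python3 - <<'E'
from h import *
d=np.load("w18.npy",allow_pickle=True).item()
cv2.imwrite("pics/w18b.png",cv2.resize(d["color"][95:155,285:355],None,fx=10,fy=10,interpolation=cv2.INTER_NEAREST))
cv2.imwrite("pics/w18c.png",cv2.resize(d["color"][85:145,405:475],None,fx=10,fy=10,interpolation=cv2.INTER_NEAREST))
E
```

```text
(no output)
```

View pics/w18b.png

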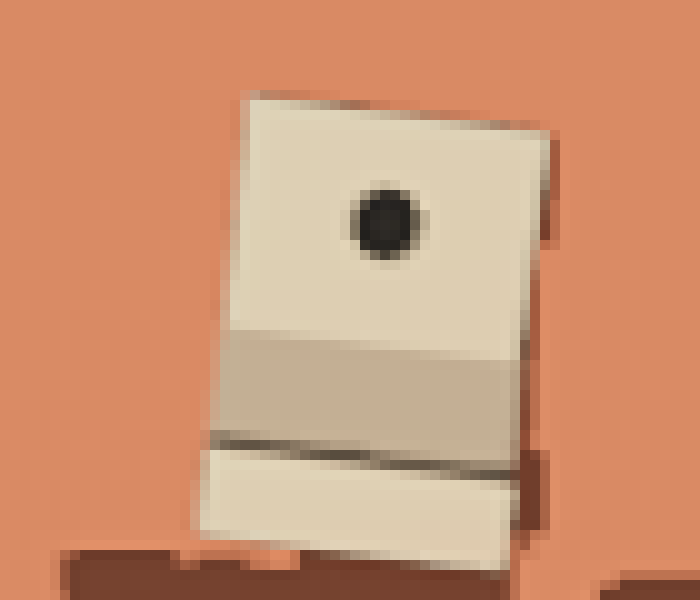

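View pics/w18c.png

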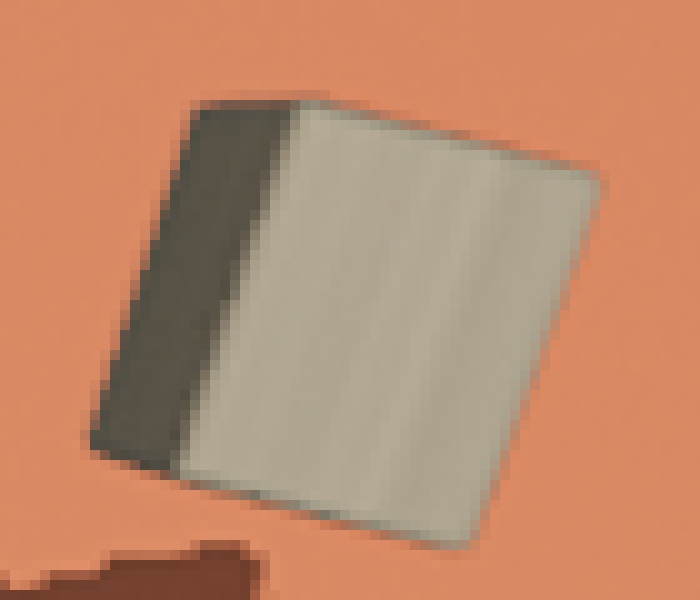

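```bash
python3 - <<'E'
from h import *
d=np.load("w18.npy",allow_pickle=True).item()
H,T=lying(d,(309.8,104.7),(340,108.2),(304.8,148.5),(335.5,152.2))
P=[onz(d,(405+x/10,85+y/10),.036) for x,y in [(298,103),(600,175),(468,548),(178,470)]]
print(np.array(P).round(4),np.mean(P,0),[np.linalg.norm(P[i]-P[(i+1)%4]).round(4) for i in range(4)])
for i in range(4):
    v=P[(i+1)%4]-P[i]; print(np.degrees(np.arctan2(v[1],v[0])))
a=np.radians(83); 
for deg in (83,84,85,86):
    a=np.radians(deg); print(deg,(H+.0085*np.array([np.cos(a),np.sin(a),0])).round(4))
down((.4535,.329,-.0105),84)
E
```

```text
len 0.0456 w 0.0337 0.0336
heel [0.453  0.3133 0.    ] toe [0.4581 0.3586 0.    ] dir 83.6 perp edges -6.1 -6.6
[[0.5694 0.3707 0.036 ]
 [0.6012 0.3638 0.036 ]
 [0.5927 0.3259 0.036 ]
 [0.561  0.3338 0.036 ]] [0.58109682 0.34855328 0.036     ] [np.float64(0.0326), np.float64(0.0389), np.float64(0.0327), np.float64(0.0378)]
-12.16975624611989
-102.6218455486942
165.84482829339734
77.22248407312715
83 [0.454  0.3218 0.    ]
84 [0.4538 0.3218 0.    ]
85 [0.4537 0.3218 0.    ]
86 [0.4535 0.3218 0.    ]
shift [0.0441 0.0031 0.2114] turn [ 0.    -0.001  0.106] alt [ 2.000e-03  0.000e+00 -3.035e+00] dist 0.216 deg 6.1
```

```bash
python3 -m handwheel '[0.035,0.0045,0.05,0,0,0.11,0.06, 0.035,0.0045,0.11,0,0,0.11,0.06, 0.035,0.0045,0.17,0,0,0.11,0.06, 0.035,0.0045,0.20,0,0,0.11,0.06, 0.035,0.0045,0.211,0,0,0.11,0.06, 0.035,0.0045,0.211,0,0,0.11,0.06]'; python3 - <<'E'
from h import *
st(); d=snap("wrist","w19.png",(200,160,440,300),3)
E
```

```text
time_s: 21.65
tool_pos: [0.456, 0.319, -0.0096]
eef_rot: [-0.0, 0.745, 0.667, 0.001]
wrist_force: [0.1, 0.7, -0.4]
opening: 0.0599
t 21.65 p [ 0.456   0.319  -0.0096] z [ 0.001  0.001 -1.   ] y [ 0.994 -0.11   0.001] F [ 0.1  0.7 -0.4] op 0.0599 j [-1.    0.75  0.41  1.92 -0.53  0.58 -0.35]
```

View pics/w19.png

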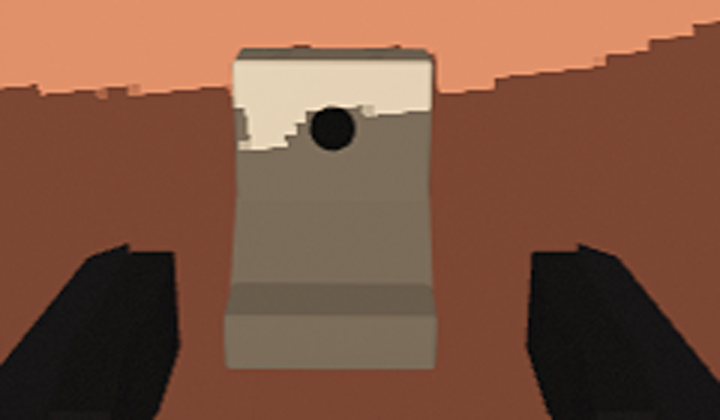

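```bash
python3 -m handwheel '[0.0025,-0.003,0,0,0,0,0.06, 0.0025,-0.003,0,0,0,0,0.025, 0.0025,-0.003,0,0,0,0,0.025, 0.0025,-0.003,0,0,0,0,0.025, 0.0025,-0.003,0,0,0,0,0.025, 0.0025,-0.003,-0.03,0,0,0,0.025, 0.0025,-0.003,-0.08,0,0,0,0.025, 0.0025,-0.003,-0.14,0,0,0,0.025, 0.0025,-0.003,-0.20,0,0,0,0.025, 0.0025,-0.003,-0.25,0,0,0,0.025]' 25; python3 - <<'E'
from h import *
st(); place(.125,.07)
E
```

```text
time_s: 22.95
tool_pos: [0.4533, 0.3219, 0.2433]
eef_rot: [-0.0, 0.745, 0.667, 0.002]
wrist_force: [0.7, 0.1, -0.9]
opening: 0.0334
t 22.95 p [0.4533 0.3219 0.2433] z [ 0.003  0.003 -1.   ] y [ 0.994 -0.11   0.002] F [ 0.7  0.1 -0.9] op 0.0334 j [-1.21  0.39  0.66  1.79 -0.27  1.05 -0.56]
shift [-0.3457  0.2457  0.0817] turn [ 0.043  0.432 -0.181] alt [ 0.637 -0.063  2.892] dist 0.432 deg 27.0
```

```bash
python3 -m handwheel '[-0.346,0.246,0.082,0.043,0.432,-0.181,0.025, -0.346,0.246,0.082,0.043,0.432,-0.181,0.025, -0.346,0.246,0.082,0.043,0.432,-0.181,0.025, -0.346,0.246,0.082,0.043,0.432,-0.181,0.025, -0.346,0.246,0.082,0.043,0.432,-0.181,0.025, -0.346,0.246,0.082,0.043,0.432,-0.181,0.025, -0.346,0.246,0.082,0.043,0.432,-0.181,0.025, -0.346,0.246,0.082,0.043,0.432,-0.181,0.025, -0.346,0.246,0.082,0.043,0.432,-0.181,0.025, -0.346,0.246,0.082,0.043,0.432,-0.181,0.025]'; python3 - <<'E'
from h import *
st(); place(.115,-.008); d=snap("wrist","w20.png")
E
```

```text
time_s: 24.2
tool_pos: [0.6596, -0.0483, 0.1604]
eef_rot: [-0.159, 0.664, 0.715, 0.147]
wrist_force: [-0.1, -0.3, 0.2]
opening: 0.0337
t 24.2 p [ 0.6596 -0.0483  0.1604] z [-0.033  0.422 -0.906] y [ 0.997  0.074 -0.001] F [-0.1 -0.3  0.2] op 0.0337 j [-0.1   0.76  0.53  1.48 -0.79  1.29  0.76]
shift [-0.0099  0.0002  0.0772] turn [-0.001 -0.    -0.001] alt [-1.000e-03  2.000e-03  3.141e+00] dist 0.078 deg 0.1
```

View pics/w20.png

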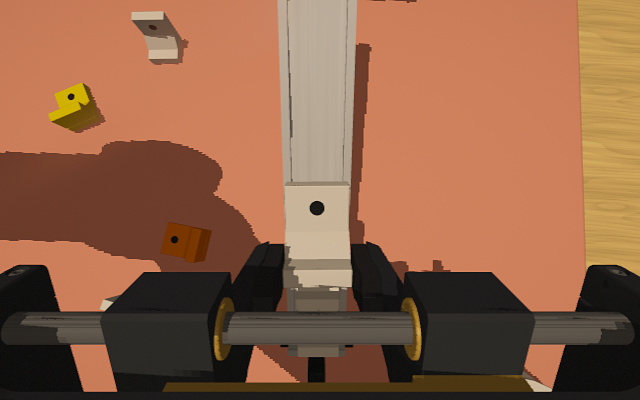

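```bash
python3 -m handwheel '[-0.01,0,0.04,0,0,0,0.025, -0.01,0,0.068,0,0,0,0.025, -0.01,0,0.077,0,0,0,0.025, -0.01,0,0.078,0,0,0,0.025, -0.01,0,0.078,0,0,0,0.06, -0.01,0,0.078,0,0,0,0.06, -0.01,0,0.078,0,0,0,0.06, -0.01,0,0.06,0,0,0,0.06, -0.01,0,0.01,0,0,0,0.06, -0.01,0,-0.04,0,0,0,0.06]'; python3 - <<'E'
from h import *
st(); d=snap("wrist","w21.png")
print(proj(d,ch(.046,0,.01)),proj(d,ch(.092,0,.01)),proj(d,ch(.138,0,.01)))
E
```

```text
time_s: 25.5
tool_pos: [0.6616, -0.0746, 0.1951]
eef_rot: [-0.159, 0.664, 0.716, 0.147]
wrist_force: [0.3, -0.4, 0.0]
opening: 0.0596
t 25.5 p [ 0.6616 -0.0746  0.1951] z [-0.032  0.421 -0.906] y [ 0.997  0.075 -0.001] F [ 0.3 -0.4  0. ] op 0.0596 j [-0.07  0.75  0.55  1.42 -0.77  1.37  0.75]
[316.89027973 259.39194176] [316.90889766 215.14939728] [316.92936858 166.50349367]
```

View pics/w21.png

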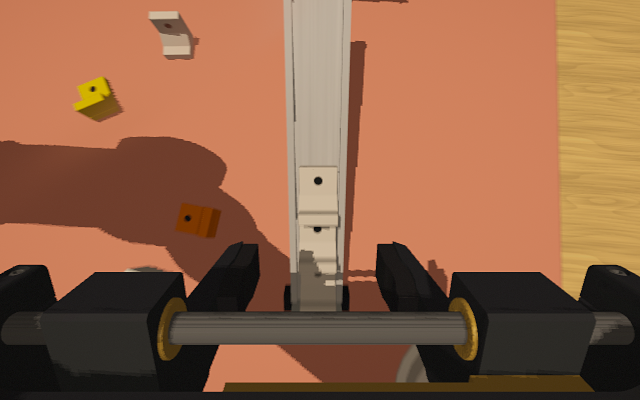

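```bash
cat >> h.py <<'E'
def sgrasp(O,wdeg,off=0.0,th=45,xt=.008,zt=.0135,d=.0205):
    w=np.array([np.cos(np.radians(wdeg)),np.sin(np.radians(wdeg)),0]);up=np.array([0,0,1.]);t=np.radians(th)
    back=np.cos(t)*up+np.sin(t)*w; O=np.array([O[0],O[1],0.])
    p=O+xt*up+zt*w+back*(off-d); print(p.round(4)); goto(p,-np.cross(w,up),-back)
def splace(x,h,off=0.0,th=45,xt=.008,zt=.0135,d=.0205,y=0):
    "held bracket heel at channel x, bottom h above floor"
    t=np.radians(90-th); back=np.cos(t)*CZ+np.sin(t)*CX
    p=ch(x+xt,y,h+zt)+back*(off-d); goto(p,-CY,-back)
E
python3 - <<'E'
from h import *
sgrasp((.4636,.1749),-84.5,.08)
E
```

```text
[0.4689 0.1196 0.0501]
shift [ 0.1308 -0.1819  0.2255] turn [ 0.021  0.355 -0.016] alt [ 0.551 -0.032  3.077] dist 0.318 deg 20.4
```

```bash
python3 -m handwheel '[0,-0.06,0,0,0,0,0.06, 0.131,-0.182,0.2255,0.021,0.355,-0.016,0.06, 0.131,-0.182,0.2255,0.021,0.355,-0.016,0.06, 0.131,-0.182,0.2255,0.021,0.355,-0.016,0.06, 0.131,-0.182,0.2255,0.021,0.355,-0.016,0.06, 0.131,-0.182,0.2255,0.021,0.355,-0.016,0.06, 0.131,-0.182,0.2255,0.021,0.355,-0.016,0.06, 0.131,-0.182,0.2255,0.021,0.355,-0.016,0.06]'; python3 - <<'E'
from h import *
st(); d=snap("wrist","w22.png"); np.save("w22.npy",d,allow_pickle=True); sgrasp((.4636,.1749),-84.5,.08); sgrasp((.4636,.1749),-84.5,.0)
E
```

```text
time_s: 26.55
tool_pos: [0.4704, 0.1184, 0.0508]
eef_rot: [-0.282, 0.621, 0.684, 0.258]
wrist_force: [0.9, 0.9, 0.9]
opening: 0.0601
t 26.55 p [0.4704 0.1184 0.0508] z [-0.066  0.703 -0.708] y [0.995 0.095 0.002] F [0.9 0.9 0.9] op 0.0601 j [-0.04  0.77  0.28  2.02 -1.15  1.09  1.23]
[0.4689 0.1196 0.0501]
shift [ 0.0006 -0.0016  0.0017] turn [0.003 0.001 0.001] alt [-2.000e-03  4.000e-03 -3.141e+00] dist 0.002 deg 0.2
[ 0.4635  0.1759 -0.0065]
shift [ 0.0007 -0.0018  0.0817] turn [0.003 0.001 0.001] alt [-2.000e-03  4.000e-03 -3.141e+00] dist 0.082 deg 0.2
```

View pics/w22.png

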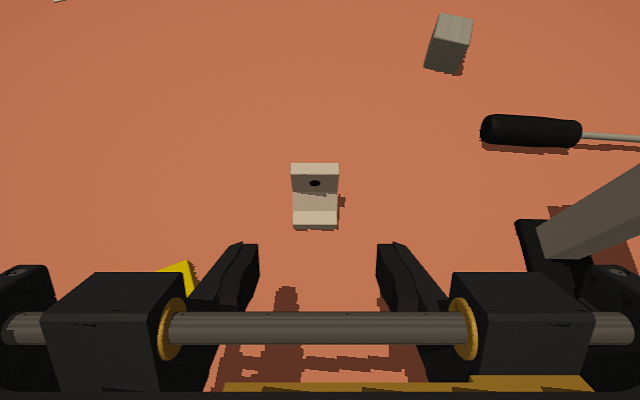

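```bash
python3 - <<'E'
from h import *
t=vision.snapshot("top"); im=t["color"]
hsv=cv2.cvtColor(im,cv2.COLOR_BGR2HSV)
m=cv2.inRange(hsv,(22,130,80),(35,255,255)); m[:, :220]=0; m[:180]=0;m[300:]=0
c=[x for x in cv2.findContours(m,cv2.RETR_EXTERNAL,cv2.CHAIN_APPROX_NONE)[0] if cv2.contourArea(x)>50]
for x in c:
  b=cv2.boxPoints(cv2.minAreaRect(x)); print([onz(t,p,.012).round(3)[:2] for p in b])
w=np.load("w22.npy",allow_pickle=True).item()
print(onz(w,(190,262),.01),onz(w,(158,270),.01))
d=np.load("w14.npy",allow_pickle=True).item()
print([onz(d,p,z).round(3) for p,z in [((205,133),.01),((197,158),.01),((243,146),.032),((232,178),.005)]])
E
```

```text
[array([0.378, 0.106]), array([0.389, 0.083]), array([0.361, 0.069]), array([0.35 , 0.092])]
[0.3812056  0.10690232 0.01      ] [0.36044386 0.09913637 0.01      ]
[array([0.379, 0.108, 0.01 ]), array([0.352, 0.093, 0.01 ]), array([0.409, 0.069, 0.032]), array([0.365, 0.05 , 0.005])]
```

```bash
python3 - <<'E'
from h import *
a=dict(th=40,xt=.0085,zt=.0135)
sgrasp((.4636,.1749),-84.5,.05,**a); sgrasp((.4636,.1749),-84.5,.02,**a);sgrasp((.4636,.1749),-84.5,.0,**a)
E
```

```text
[0.4667 0.1426 0.0311]
shift [ 0.0035 -0.0017  0.0314] turn [ 0.003 -0.086  0.001] alt [ 0.135  0.004 -3.138] dist 0.032 deg 4.9
[0.4649 0.1618 0.0081]
shift [ 0.001  -0.0018  0.0613] turn [ 0.003 -0.086  0.001] alt [ 0.135  0.004 -3.138] dist 0.061 deg 4.9
[ 0.4636  0.1746 -0.0072]
shift [-0.0008 -0.0018  0.0812] turn [ 0.003 -0.086  0.001] alt [ 0.135  0.004 -3.138] dist 0.081 deg 4.9
```

```bash
python3 -m handwheel '[0.0035,-0.0018,0.031,0.003,-0.086,0,0.06, 0.001,-0.0018,0.061,0.003,-0.086,0,0.06, -0.0008,-0.0018,0.076,0.003,-0.086,0,0.06, -0.0008,-0.0018,0.081,0.003,-0.086,0,0.06, -0.0008,-0.0018,0.081,0.003,-0.086,0,0.06]'; python3 - <<'E'
from h import *
st(); d=snap("wrist","w23.png",(200,120,440,300),3); snap("side","s23.png",(220,170,320,250),7);  sgrasp((.4636,.1749),-84.5,.0,th=40,xt=.0085)
E
```

```text
time_s: 27.28
tool_pos: [0.4643, 0.1734, -0.0069]
eef_rot: [-0.253, 0.632, 0.695, 0.23]
wrist_force: [1.0, 0.1, -1.0]
opening: 0.0598
t 27.27 p [ 0.4643  0.1734 -0.0069] z [-0.06   0.64  -0.766] y [0.995 0.095 0.001] F [ 1.   0.1 -1. ] op 0.0598 j [-0.12  0.82  0.18  2.06 -1.26  0.88  1.25]
[ 0.4636  0.1746 -0.0072]
shift [ 0.0007 -0.0007  0.0012] turn [0.001 0.    0.   ] alt [-1.000e-03  2.000e-03 -3.141e+00] dist 0.002 deg 0.1
```

View pics/w23.png

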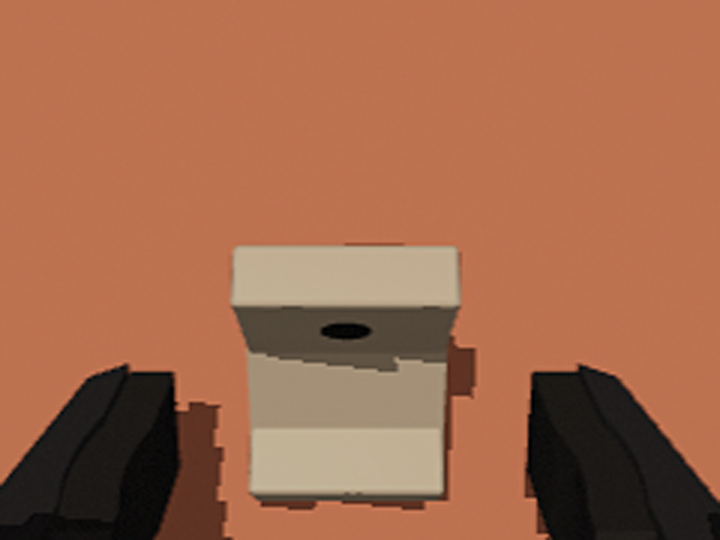

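View pics/s23.png

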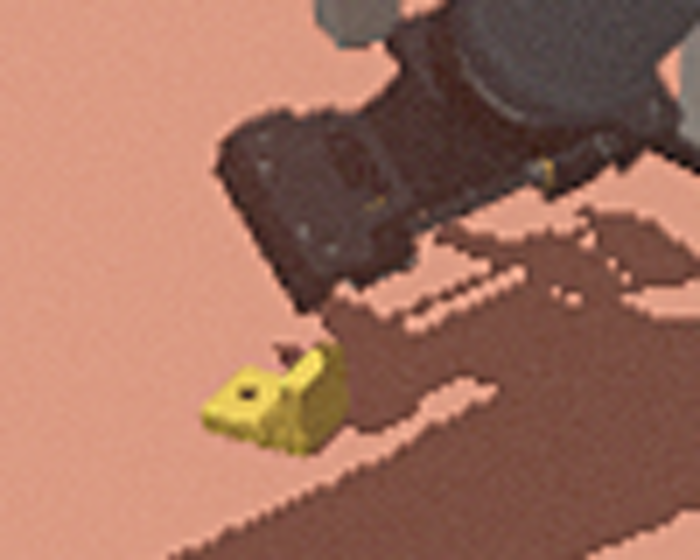

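```bash
python3 -m handwheel '[0.0007,-0.0007,0.0012,0,0,0,0.025, 0.0007,-0.0007,0.0012,0,0,0,0.025, 0.0007,-0.0007,0.0012,0,0,0,0.025, 0.0007,-0.0007,0.0012,0,0,0,0.025, 0.013,0,-0.015,0,0,0,0.025, 0.04,0,-0.05,0,0,0,0.025, 0.08,0,-0.095,0,0,0,0.025, 0.096,0,-0.115,0,0,0,0.025]' 35; python3 - <<'E'
from h import *
st(); d=snap("wrist","w24.png",(200,120,440,300),3); splace(.152,.002,.07,th=40,xt=.0085)
E
```

```text
time_s: 28.38
tool_pos: [0.4652, 0.1731, 0.1458]
eef_rot: [-0.251, 0.632, 0.696, 0.232]
wrist_force: [-0.0, 0.1, 0.0]
opening: 0.0252
t 28.38 p [0.4652 0.1731 0.1458] z [-0.058  0.64  -0.766] y [0.995 0.095 0.005] F [-0.   0.1  0. ] op 0.0252 j [-0.21  0.51  0.29  2.07 -1.04  1.03  0.92]
shift [-0.11    0.1734 -0.1222] turn [ 0.005 -1.135  0.022] alt [ 1.677  0.007 -2.632] dist 0.239 deg 65.0
```

View pics/w24.png

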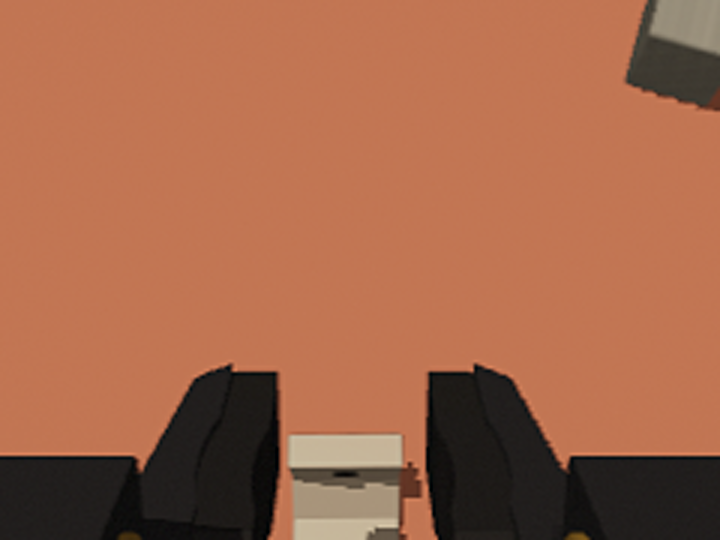

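```bash
python3 - <<'E'
from h import *
d=vision.snapshot("wrist")
q=lambda x,y:(200+x/3,120+y/3)
A,B=onz(d,q(288,434),.046),onz(d,q(404,434),.046); print(A,B,(A+B)/2)
down((.4636+.0034,.1749-.035,.07),95.5)
down((.4636+.0034,.1749-.035,.008),95.5)
E
```

```text
[0.44811047 0.17450102 0.046     ] [0.48281789 0.17785997 0.046     ] [0.46546418 0.17618049 0.046     ]
shift [-0.0739 -0.0025  0.0367] turn [ 0.006 -0.698  0.001] alt [ 1.073  0.01  -2.951] dist 0.083 deg 40.0
shift [-0.1137 -0.0029  0.0842] turn [ 0.006 -0.698  0.001] alt [ 1.073  0.01  -2.951] dist 0.142 deg 40.0
```

```bash
python3 -m handwheel '[-0.05,-0.002,0,0,-0.18,0,0, -0.074,-0.0025,0.02,0,-0.698,0,0, -0.074,-0.0025,0.037,0,-0.698,0,0, -0.074,-0.0025,0.037,0,-0.698,0,0, -0.074,-0.0025,0.037,0,-0.698,0,0, -0.074,-0.0025,0.037,0,-0.698,0,0]'; python3 - <<'E'
from h import *
st(); down((.4654+.0034,.1755-.035,.008),95.5); d=snap("wrist","w25.png")
E
```

```text
time_s: 29.22
tool_pos: [0.4663, 0.1394, 0.0689]
eef_rot: [0.002, 0.672, 0.74, 0.002]
wrist_force: [0.4, -1.0, 0.9]
opening: 0.0003
t 29.23 p [0.4663 0.1394 0.0689] z [ 0.005  0.    -1.   ] y [0.995 0.096 0.005] F [ 0.4 -1.   0.9] op 0.0003 j [-0.86  0.56  0.61  2.09 -0.53  0.64  0.2 ]
shift [0.0009 0.0023 0.0609] turn [ 0.005  0.    -0.   ] alt [ 0.    -0.008  3.141] dist 0.061 deg 0.3
```

View pics/w25.png

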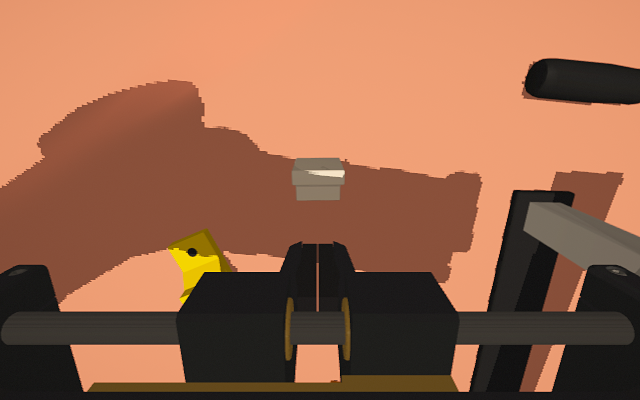

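```bash
python3 -m handwheel '[0,0.002,0.04,0,0,0,0, 0,0.002,0.061,0,0,0,0, 0,0.002,0.061,0,0,0,0, 0.01,0.002,0.061,0,0,0,0, 0.018,0.002,0.061,0,0,0,0, 0.026,0.002,0.061,0,0,0,0, 0.034,0.002,0.061,0,0,0,0, 0.042,0.002,0.061,0,0,0,0]'; python3 - <<'E'
from h import *
st(); d=snap("wrist","w26.png",(160,100,480,300),2.4)
E
```

```text
time_s: 30.28
tool_pos: [0.465, 0.181, 0.0082]
eef_rot: [0.002, 0.673, 0.739, 0.002]
wrist_force: [-0.4, -0.3, -0.2]
opening: 0.0002
t 30.27 p [0.465  0.181  0.0082] z [ 0.005  0.001 -1.   ] y [0.996 0.093 0.005] F [-0.4 -0.3 -0.2] op 0.0002 j [-0.86  0.68  0.51  2.07 -0.63  0.54  0.2 ]
```

View pics/w26.png

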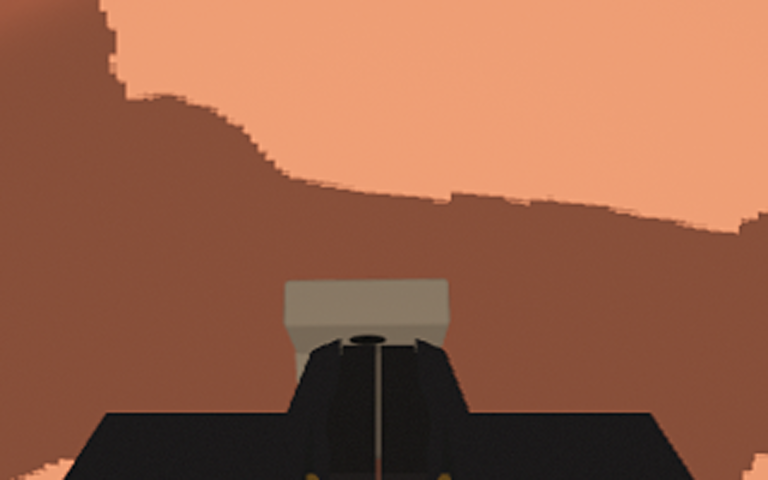

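```bash
python3 - <<'E'
from h import *
d=snap("side","s26.png",(220,150,340,250),6); d=vision.snapshot("wrist")
q=lambda x,y:(160+x/2.4,100+y/2.4)
for z in (.046,.04):
  print(onz(d,q(366,281),z),onz(d,q(284,281),z),onz(d,q(448,281),z))
E
```

```text
[0.46037038 0.20858691 0.046     ] [0.44455866 0.20712219 0.046     ] [0.47620337 0.21005361 0.046     ]
[0.46052807 0.20629937 0.04      ] [0.44403098 0.20477115 0.04      ] [0.47704734 0.20782964 0.04      ]
```

View pics/s26.png

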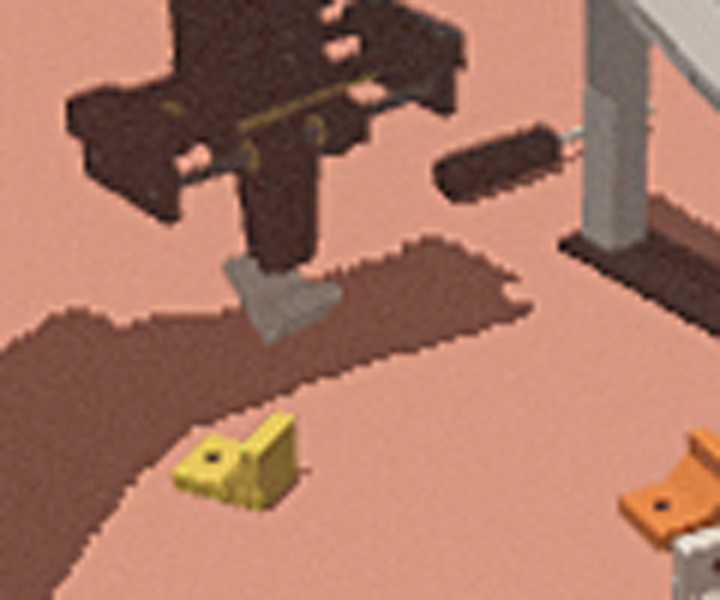

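```bash
python3 -m handwheel '[0.01,0,0.004,0,0,0,0, 0.02,0,0.006,0,0,0,0, 0.02,0,0.006,0,0,0,0, 0.0,0,-0.05,0,0,0,0.06, -0.045,0,-0.12,0,0,0,0.06, -0.045,0,-0.15,0,0,0,0.06, -0.045,0,-0.15,0,0,0,0.06]'; python3 - <<'E'
from h import *
st(); d=snap("wrist","w27.png"); np.save("w27.npy",d,allow_pickle=True)
E
```

```text
time_s: 31.3
tool_pos: [0.4708, 0.1352, 0.1611]
eef_rot: [0.003, 0.674, 0.739, 0.005]
wrist_force: [0.2, 1.2, -0.7]
opening: 0.0383
t 31.3 p [0.4708 0.1352 0.1611] z [ 0.011  0.003 -1.   ] y [0.996 0.091 0.011] F [ 0.2  1.2 -0.7] op 0.0383 j [-0.98  0.41  0.76  2.04 -0.38  0.83  0.09]
```

View pics/w27.png

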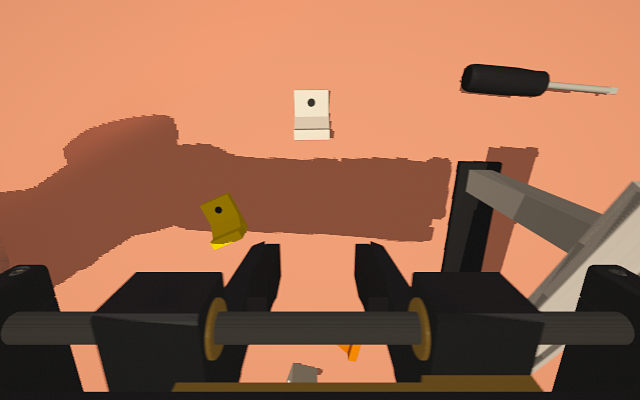

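```bash
python3 - <<'E'
from h import *
d=np.load("w27.npy",allow_pickle=True).item()
cv2.imwrite("pics/w27b.png",cv2.resize(d["color"][85:145,280:350],None,fx=10,fy=10,interpolation=cv2.INTER_NEAREST))
E
```

```text
(no output)
```

View pics/w27b.png

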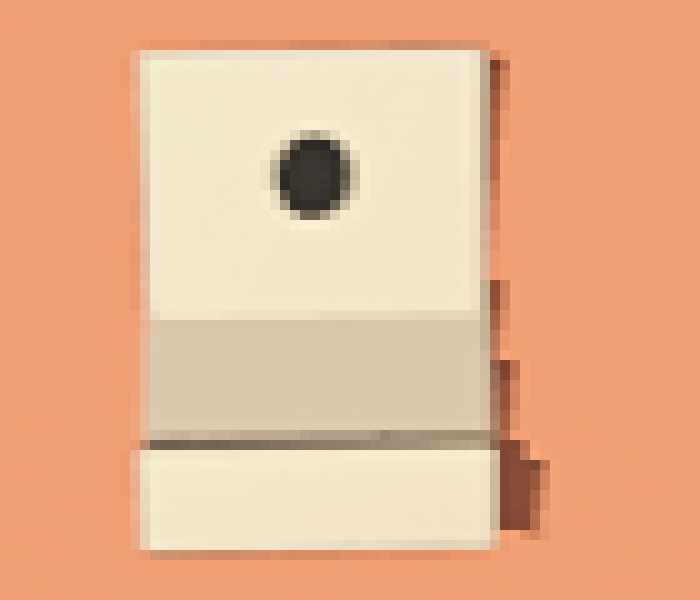

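```bash
python3 - <<'E'
from h import *
d=np.load("w27.npy",allow_pickle=True).item()
H,T=lying(d,(294.2,90),(328.5,89.8),(294,140),(329.8,139.8))
a=np.radians(95); p=H+.0085*np.array([np.cos(a),np.sin(a),0]); down((p[0],p[1],-.013),95)
E
```

```text
len 0.0455 w 0.0334 0.0341
heel [0.4638 0.177  0.    ] toe [0.4592 0.2223 0.    ] dir 95.7 perp edges 5.6 5.5
shift [ 0.0496 -0.0029  0.1723] turn [ 0.008 -0.002  0.006] alt [ 3.000e-03  1.200e-02 -3.136e+00] dist 0.179 deg 0.6
```

```bash
python3 -m handwheel '[0.0496,-0.003,0.05,0.008,-0.002,0,0.06, 0.0496,-0.003,0.11,0.008,-0.002,0,0.06, 0.0496,-0.003,0.155,0.008,-0.002,0,0.06, 0.0496,-0.003,0.172,0.008,-0.002,0,0.06, 0.0496,-0.003,0.172,0.008,-0.002,0,0.06, 0.0496,-0.003,0.172,0.008,-0.002,0,0.06]'; python3 - <<'E'
from h import *
st(); d=snap("wrist","w28.png",(200,160,440,300),3)
E
```

```text
time_s: 32.1
tool_pos: [0.464, 0.1857, -0.0114]
eef_rot: [0.0, 0.674, 0.739, 0.001]
wrist_force: [-0.6, 0.3, 0.6]
opening: 0.0599
t 32.1 p [ 0.464   0.1857 -0.0114] z [ 0.002  0.001 -1.   ] y [0.996 0.092 0.002] F [-0.6  0.3  0.6] op 0.0599 j [-0.85  0.72  0.48  2.07 -0.67  0.51  0.23]
```

View pics/w28.png

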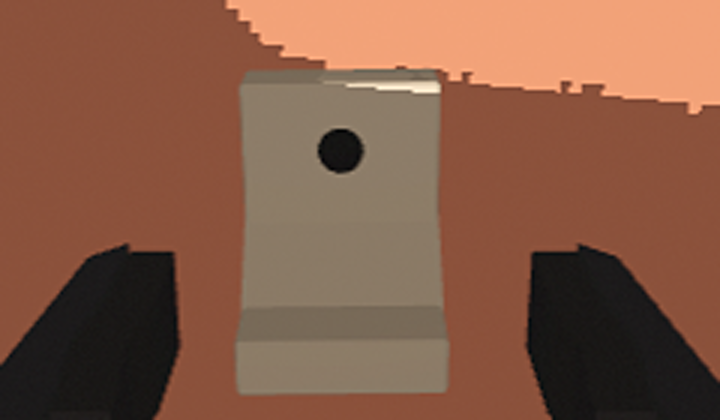

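```bash
python3 -m handwheel '[0,-0.001,0.001,0,0,0,0.025, 0,-0.001,0.001,0,0,0,0.025, 0,-0.001,0.001,0,0,0,0.025, 0,-0.001,0.001,0,0,0,0.025, 0,-0.001,-0.03,0,0,0,0.025, 0,-0.001,-0.08,0,0,0,0.025, 0,-0.001,-0.14,0,0,0,0.025, 0,-0.001,-0.20,0,0,0,0.025, 0,-0.001,-0.23,0,0,0,0.025]' 25; python3 - <<'E'
from h import *
st(); place(.165,.07)
E
```

```text
time_s: 33.28
tool_pos: [0.4636, 0.1858, 0.2215]
eef_rot: [0.001, 0.674, 0.739, 0.003]
wrist_force: [0.7, 0.4, -1.2]
opening: 0.0338
t 33.27 p [0.4636 0.1858 0.2215] z [ 0.005  0.003 -1.   ] y [0.996 0.092 0.005] F [ 0.7  0.4 -1.2] op 0.0338 j [-1.15  0.34  0.84  1.96 -0.31  0.97 -0.07]
shift [-0.2152  0.1741  0.0437] turn [0.001 0.434 0.018] alt [-6.72e-01  2.00e-03 -3.05e+00] dist 0.28 deg 24.9
```

```bash
python3 -m handwheel '[-0.06,0.045,0,0,0.1,0,0.025, -0.22,0.174,0.042,0.001,0.434,0.018,0.025, -0.22,0.174,0.042,0.001,0.434,0.018,0.025, -0.22,0.174,0.042,0.001,0.434,0.018,0.025, -0.22,0.174,0.042,0.001,0.434,0.018,0.025, -0.22,0.174,0.042,0.001,0.434,0.018,0.025, -0.22,0.174,0.042,0.001,0.434,0.018,0.025, -0.22,0.174,0.042,0.001,0.434,0.018,0.025]'; python3 - <<'E'
from h import *
st(); place(.16,-.009); d=snap("wrist","w29.png")
E
```

```text
time_s: 34.28
tool_pos: [0.6567, -0.0159, 0.1799]
eef_rot: [-0.159, 0.664, 0.716, 0.147]
wrist_force: [0.5, 0.5, 0.7]
opening: 0.0335
t 34.27 p [ 0.6567 -0.0159  0.1799] z [-0.033  0.422 -0.906] y [ 0.997  0.076 -0.   ] F [0.5 0.5 0.7] op 0.0335 j [-0.21  0.75  0.62  1.5  -0.84  1.33  0.75]
shift [-0.0027  0.0006  0.082 ] turn [-0.001 -0.001  0.001] alt [ 2.000e-03 -1.000e-03 -3.141e+00] dist 0.082 deg 0.1
```

View pics/w29.png

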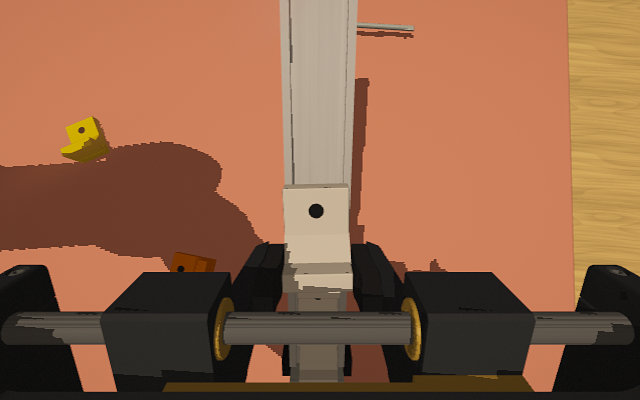

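```bash
python3 -m handwheel '[-0.003,0.001,0.04,0,0,0,0.025, -0.003,0.001,0.07,0,0,0,0.025, -0.003,0.001,0.08,0,0,0,0.025, -0.003,0.001,0.082,0,0,0,0.025, -0.003,0.001,0.082,0,0,0,0.06, -0.003,0.001,0.082,0,0,0,0.06, -0.003,0.001,0.082,0,0,0,0.06, -0.003,0.001,0.06,0,0,0,0.06, -0.003,0.001,0.01,0,0,0,0.06, -0.003,0.001,-0.04,0,0,0,0.06]'; python3 - <<'E'
from h import *
st(); d=snap("wrist","w30.png"); t=snap("top","t30.png",(170,110,490,280),2.5)
print(proj(d,ch(.138,0,.01)),proj(d,ch(.184,0,.01)))
E
```

```text
time_s: 35.58
tool_pos: [0.6593, -0.0367, 0.2178]
eef_rot: [-0.159, 0.664, 0.716, 0.147]
wrist_force: [1.0, 0.6, 0.0]
opening: 0.0598
t 35.58 p [ 0.6593 -0.0367  0.2178] z [-0.032  0.422 -0.906] y [0.997 0.076 0.001] F [1.  0.6 0. ] op 0.0598 j [-0.18  0.72  0.65  1.45 -0.81  1.4   0.73]
[316.20808262 211.52231795] [316.24531673 163.32515083]
```

View pics/w30.png

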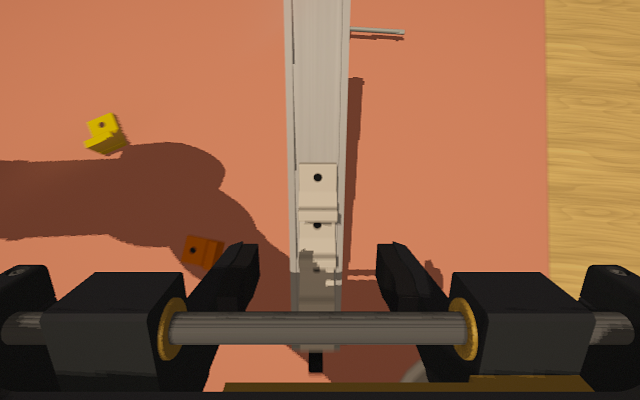

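View pics/t30.png

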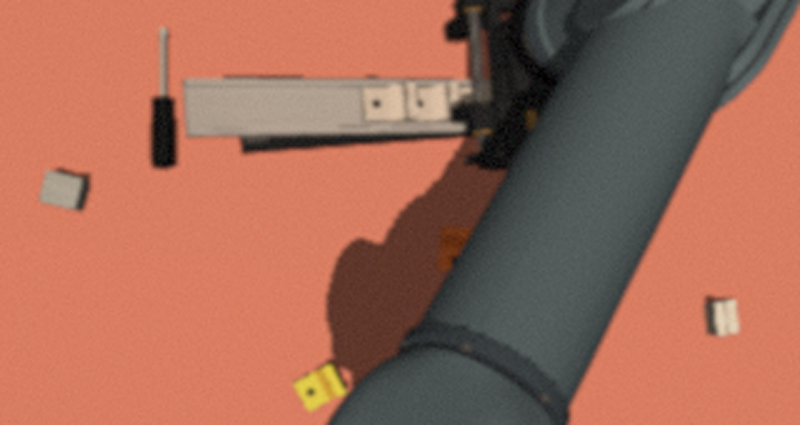

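```bash
python3 - <<'E'
from h import *
down((.474,-.19,.20),90)
E
```

```text
shift [-0.1313 -0.1984 -0.0383] turn [-0.006 -0.432  0.073] alt [ 0.659 -0.01  -2.998] dist 0.241 deg 25.1
```

```bash
python3 -m handwheel '[-0.131,-0.198,-0.038,-0.006,-0.432,0.073,0, -0.131,-0.198,-0.038,-0.006,-0.432,0.073,0, -0.131,-0.198,-0.038,-0.006,-0.432,0.073,0, -0.131,-0.198,-0.038,-0.006,-0.432,0.073,0, -0.131,-0.198,-0.038,-0.006,-0.432,0.073,0, -0.131,-0.198,-0.038,-0.006,-0.432,0.073,0]' 20; python3 - <<'E'
from h import *
st(); d=snap("wrist","w31.png"); np.save("w31.npy",d,allow_pickle=True)
E
```

```text
time_s: 36.42
tool_pos: [0.4751, -0.1893, 0.2003]
eef_rot: [-0.0, 0.707, 0.707, 0.001]
wrist_force: [0.6, -0.4, -0.6]
opening: 0.0017
t 36.42 p [ 0.4751 -0.1893  0.2003] z [ 0.001  0.001 -1.   ] y [ 1.    -0.     0.001] F [ 0.6 -0.4 -0.6] op 0.0017 j [-0.43  0.44  0.94  1.95 -0.44  0.97  0.72]
```

View pics/w31.png

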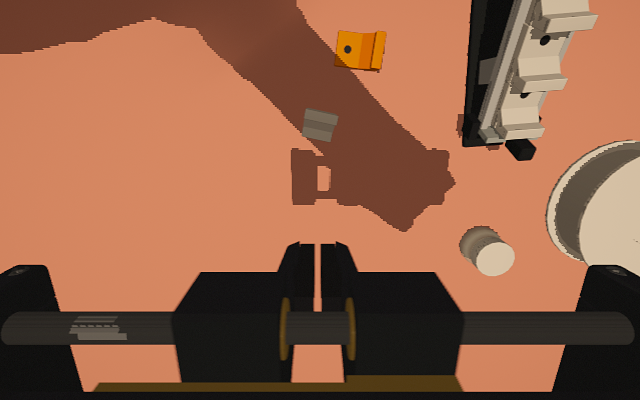

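```bash
python3 - <<'E'
from h import *
d=np.load("w31.npy",allow_pickle=True).item()
im=cv2.convertScaleAbs(d["color"],alpha=1.6)
cv2.imwrite("pics/w31b.png",cv2.resize(im[95:155,285:355],None,fx=10,fy=10,interpolation=cv2.INTER_NEAREST))
E
```

```text
(no output)
```

View pics/w31b.png

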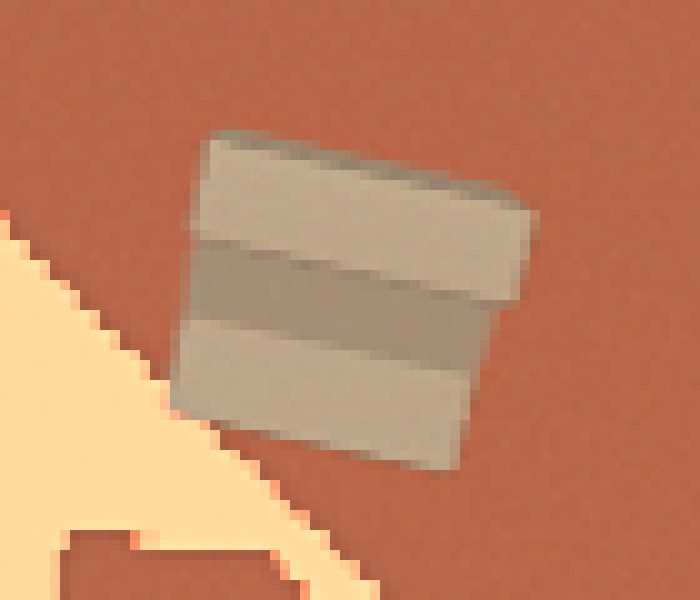

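```bash
cat >> h.py <<'E'
def pushpose(H,wdeg,zb=.035,zt=.008):
    w=np.array([np.cos(np.radians(wdeg)),np.sin(np.radians(wdeg)),0]); p=np.array([H[0],H[1],0])+zb*w; p[2]=zt; down(p,wdeg+180)
E
python3 - <<'E'
from h import *
d=np.load("w31.npy",allow_pickle=True).item()
q=lambda x,y:(285+x/10,95+y/10)
H,S=standing(d,q(208,142),q(535,208),q(172,408),q(458,468))
for w in (-102,): pushpose(H,w,.035,.07);pushpose(H,w,.035,.008)
E
```

```text
len 0.031 w 0.0335 0.0333
heel [ 0.4807 -0.1231  0.    ] tip [ 0.475  -0.1536  0.    ] w dir -100.6 edges -11.0 -11.8
shift [ 0.0316 -0.0021  0.1302] turn [ 0.001 -0.001  0.21 ] alt [ 1.000e-03  1.000e-03 -2.931e+00] dist 0.134 deg 12.0
shift [ 0.0315 -0.0022  0.1922] turn [ 0.001 -0.001  0.21 ] alt [ 1.000e-03  1.000e-03 -2.931e+00] dist 0.195 deg 12.0
```

```bash
python3 - <<'E'
from h import *
d=np.load("w31.npy",allow_pickle=True).item()
for p,z in [((335,66),.01),((339,31),.01),((378,70),.0),((386,32),.032),((380,69),.032)]: print(onz(d,p,z).round(4))
a=np.radians(78.7);e=np.array([np.cos(a),np.sin(a)]);n=np.array([-e[1],e[0]])
for s in (-1,1): print(np.array([.4807,-.1231])+.046*e+s*.017*n)
E
```

```text
[ 0.4948 -0.0767  0.01  ]
[ 0.4984 -0.0432  0.01  ]
[ 0.5427 -0.0799  0.    ]
[ 0.5428 -0.048   0.032 ]
[ 0.5389 -0.0815  0.032 ]
[ 0.50638397 -0.08132281]
[ 0.47304307 -0.07466064]
```

```bash
python3 - <<'E'
from h import *
pushpose((.4807,-.1231),-101.3,.007,.0)
E
python3 -m handwheel '[0.0585,0.004,0.04,0,0,0.197,0.06, 0.0585,0.004,0.08,0,0,0.197,0.06, 0.0585,0.004,0.11,0,0,0.197,0.06, 0.0585,0.004,0.12,0,0,0.197,0.06, 0.0585,0.004,0.12,0,0,0.197,0.06]'; python3 - <<'E'
from h import *
st(); d=snap("wrist","w32.png",(200,100,440,300),3);pushpose((.4807,-.1231),-101.3,.007,.0)
E
```

```text
shift [0.0589 0.0037 0.2002] turn [ 0.001 -0.001  0.198] alt [ 1.000e-03  1.000e-03 -2.944e+00] dist 0.209 deg 11.3
time_s: 37.1
tool_pos: [0.48, -0.1305, 0.0803]
eef_rot: [-0.0, 0.773, 0.635, 0.0]
wrist_force: [0.2, 0.2, 0.3]
opening: 0.0481
t 37.1 p [ 0.48   -0.1305  0.0803] z [ 0.  0. -1.] y [ 0.981 -0.195  0.   ] F [0.2 0.2 0.3] op 0.0481 j [-0.44  0.62  0.8   2.06 -0.67  0.74  0.6 ]
shift [ 0.0006 -0.0013  0.0809] turn [ 0.002 -0.001  0.001] alt [ 1.000e-03  2.000e-03 -3.141e+00] dist 0.081 deg 0.1
```

View pics/w32.png

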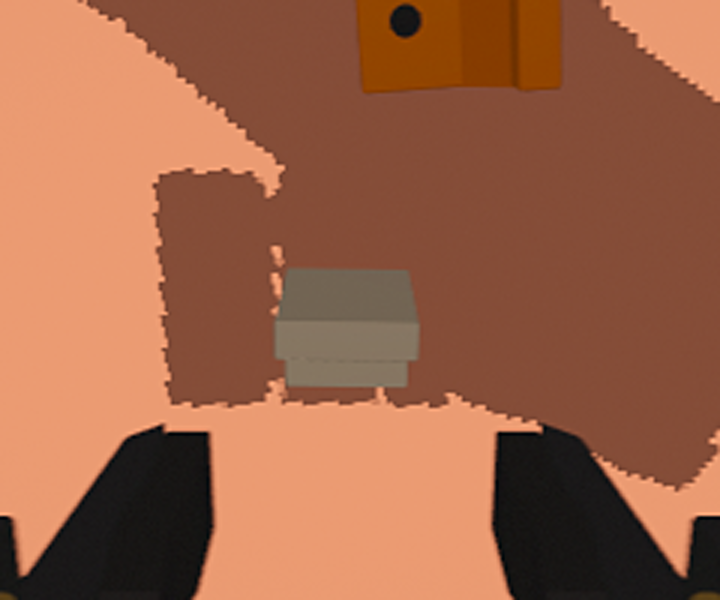

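```bash
python3 -m handwheel '[0,-0.0013,0.05,0,0,0,0.06, 0,-0.0013,0.078,0,0,0,0.06, 0,-0.0013,0.081,0,0,0,0.06, 0,-0.0013,0.081,0,0,0,0.025, 0,-0.0013,0.081,0,0,0,0.025, 0,-0.0013,0.081,0,0,0,0.025, 0,-0.0013,0.081,0,0,0,0.025, 0,-0.0013,0.070,0,0,0,0.025, -0.025,-0.0013,0.070,0,0,0,0.025, -0.045,-0.0013,0.070,0,0,0,0.025]' 20; python3 - <<'E'
from h import *
st(); d=snap("wrist","w33.png",(200,100,440,300),3); d=snap("side","s33.png",(300,190,420,290),6)
E
```

```text
time_s: 38.4
tool_pos: [0.4706, -0.1754, 0.0117]
eef_rot: [0.001, 0.773, 0.635, 0.001]
wrist_force: [-0.8, 0.3, -0.3]
opening: 0.0335
t 38.4 p [ 0.4706 -0.1754  0.0117] z [ 0.002 -0.    -1.   ] y [ 0.981 -0.195  0.002] F [-0.8  0.3 -0.3] op 0.0335 j [-0.24  0.73  0.66  2.07 -0.79  0.61  0.78]
```

View pics/w33.png

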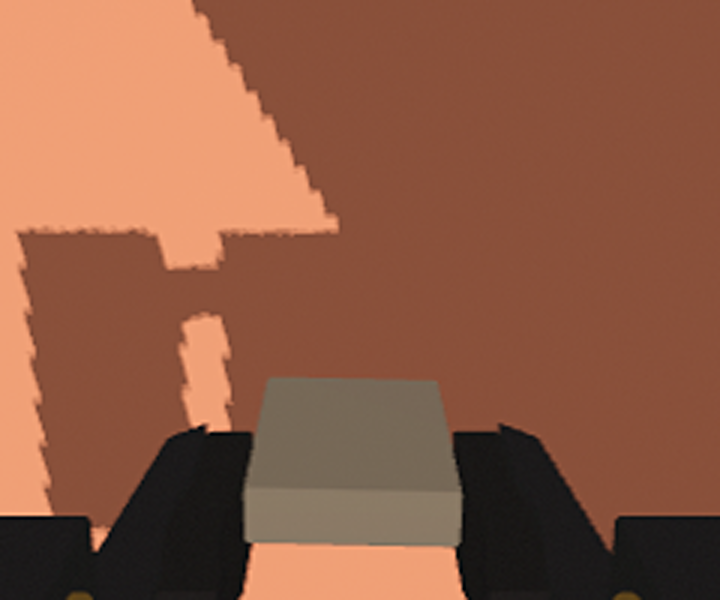

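View pics/s33.png

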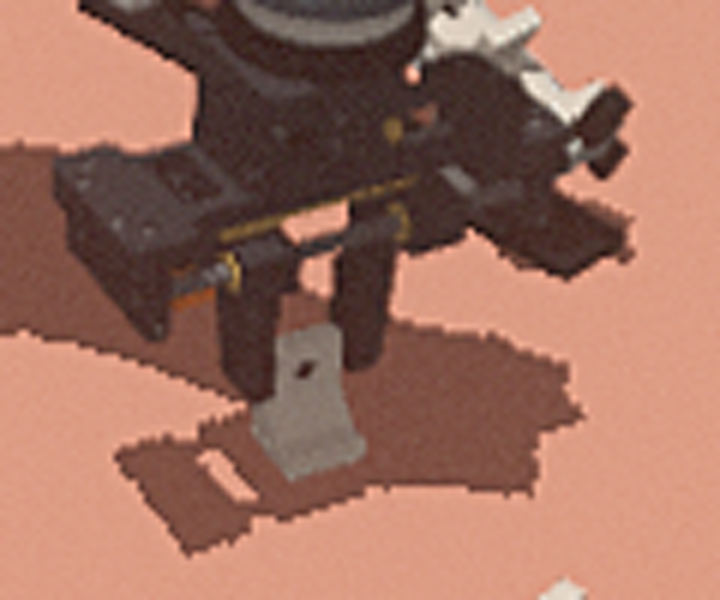

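```bash
python3 -m handwheel '[0,0,0.008,0,0,0,0.025, 0,0,0.010,0,0,0,0.025, 0,0,0.010,0,0,0,0.05, 0,0,0.010,0,0,0,0.06, 0,0,0.0,0,0,0,0.06, 0,0,-0.055,0,0,0,0.06, -0.03,0,-0.06,0,0,0,0, -0.03,0,-0.06,0,0,0,0, -0.03,0,-0.04,0,0,0,0, -0.03,0,-0.03,0,0,0,0]'; python3 - <<'E'
from h import *
st(); d=snap("wrist","w34.png",(200,100,440,300),3)
E
```

```text
time_s: 39.75
tool_pos: [0.4631, -0.2048, 0.0396]
eef_rot: [-0.0, 0.774, 0.634, -0.0]
wrist_force: [1.3, -0.4, -0.4]
opening: 0.022
t 39.75 p [ 0.4631 -0.2048  0.0396] z [-0.  0. -1.] y [ 0.98  -0.197 -0.   ] F [ 1.3 -0.4 -0.4] op 0.022 j [-0.22  0.69  0.72  2.05 -0.74  0.67  0.8 ]
```

View pics/w34.png

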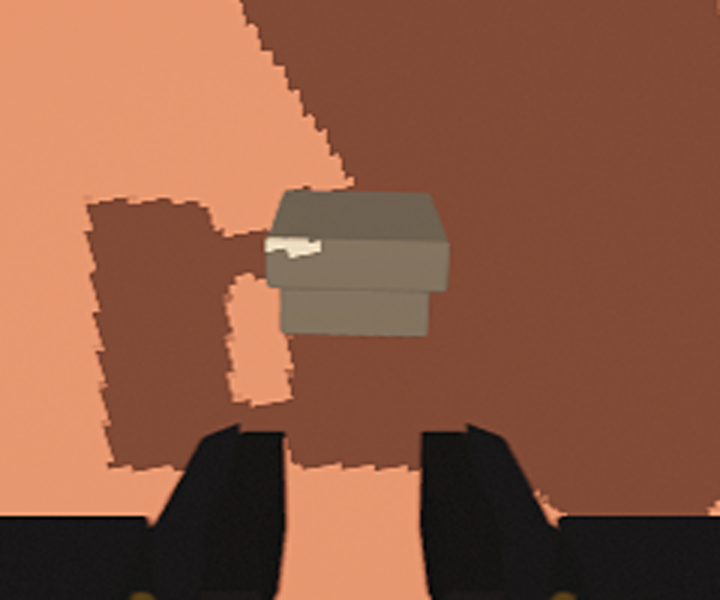

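```bash
python3 -m handwheel '[0,0,0.03,0,0,0,0, 0,0,0.0315,0,0,0,0, 0.012,0,0.0315,0,0,0,0, 0.022,0,0.0315,0,0,0,0, 0.032,0,0.0315,0,0,0,0, 0.042,0,0.0315,0,0,0,0, 0.052,0,0.034,0,0,0,0, 0.062,0,0.036,0,0,0,0, 0.066,0,0.036,0,0,0,0, 0.05,0,-0.02,0,0,0,0.06]'; python3 -m handwheel '[-0.015,0,-0.05,0,0,0,0.06, -0.045,0,-0.10,0,0,0,0.06, -0.045,0,-0.10,0,0,0,0.06, -0.045,0,-0.10,0,0,0,0.06]'; python3 - <<'E'
from h import *
st(); d=snap("wrist","w35.png"); np.save("w35.npy",d,allow_pickle=True)
cv2.imwrite("pics/w35b.png",cv2.resize(cv2.convertScaleAbs(d["color"],alpha=1.5)[80:160,270:360],None,fx=8,fy=7,interpolation=cv2.INTER_NEAREST))
E
```

```text
time_s: 41.05
tool_pos: [0.4706, -0.1536, 0.0571]
eef_rot: [-0.003, 0.773, 0.635, -0.002]
wrist_force: [0.9, -0.8, 0.5]
opening: 0.0083
time_s: 41.55
tool_pos: [0.4623, -0.1972, 0.1565]
eef_rot: [-0.004, 0.773, 0.635, -0.002]
wrist_force: [0.4, 0.4, -0.7]
opening: 0.0485
t 41.55 p [ 0.4623 -0.1972  0.1565] z [-0.008  0.003 -1.   ] y [ 0.981 -0.194 -0.009] F [ 0.4  0.4 -0.7] op 0.0485 j [-0.4   0.52  0.93  2.   -0.53  0.9   0.63]
```

View pics/w35.png

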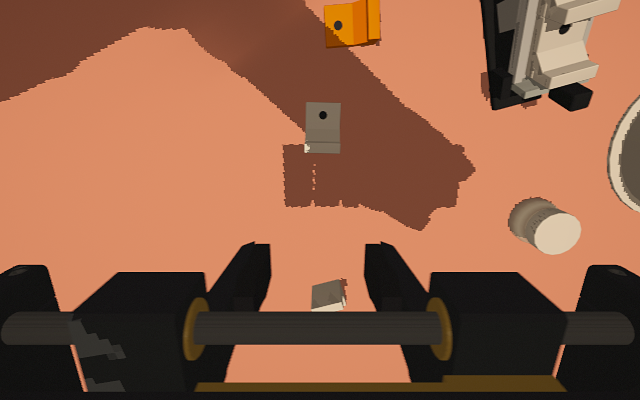

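View pics/w35b.png

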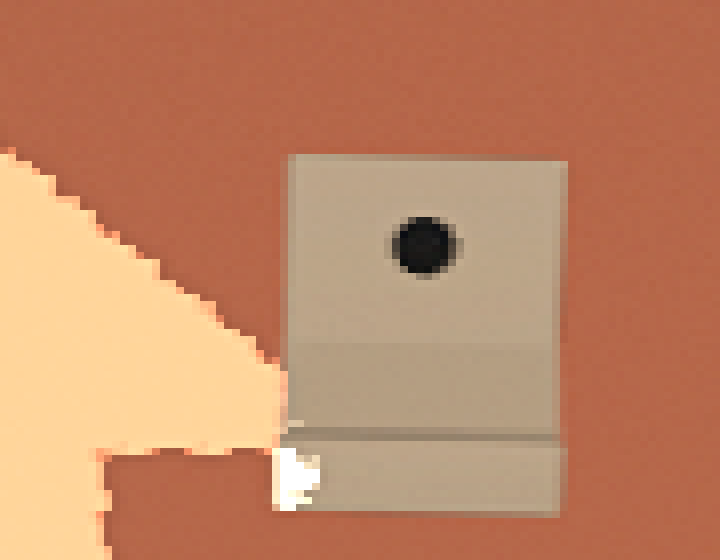

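```bash
python3 - <<'E'
from h import *
d=np.load("w35.npy",allow_pickle=True).item()
H,T=lying(d,(306.3,102.1),(340.9,102.9),(304,153.1),(340.4,153.9))
v=T-H; g=np.degrees(np.arctan2(v[1],v[0]))
for ang in (77,78): 
  a=np.radians(ang); p=H+.0085*np.array([np.cos(a),np.sin(a),0]); down((p[0],p[1],-.012),ang)
E
```

```text
len 0.046 w 0.0336 0.0345
heel [ 0.4719 -0.1685  0.    ] toe [ 0.4821 -0.1236  0.    ] dir 77.2 perp edges -12.5 -12.4
shift [0.0379 0.0062 0.1679] turn [-0.01  -0.001  0.032] alt [ 1.000e-03 -1.600e-02 -3.109e+00] dist 0.172 deg 1.9
shift [0.038  0.006  0.1679] turn [-0.01  -0.001  0.015] alt [ 2.000e-03 -1.600e-02 -3.127e+00] dist 0.172 deg 1.0
```

```bash
python3 -m handwheel '[0.038,0.006,0.05,-0.01,0,0.025,0.06, 0.038,0.006,0.11,-0.01,0,0.025,0.06, 0.038,0.006,0.15,-0.01,0,0.025,0.06, 0.038,0.006,0.168,-0.01,0,0.025,0.06, 0.038,0.006,0.168,-0.01,0,0.025,0.06, 0.038,0.006,0.168,-0.01,0,0.025,0.06]'; python3 - <<'E'
from h import *
st(); d=snap("wrist","w36.png",(200,160,440,300),3)
E
```

```text
time_s: 42.35
tool_pos: [0.4745, -0.1606, -0.011]
eef_rot: [0.0, 0.78, 0.625, 0.001]
wrist_force: [0.9, 0.5, 0.5]
opening: 0.0605
t 42.35 p [ 0.4745 -0.1606 -0.011 ] z [ 0.002  0.    -1.   ] y [ 0.976 -0.218  0.002] F [0.9 0.5 0.5] op 0.0605 j [-0.25  0.77  0.63  2.07 -0.85  0.58  0.78]
```

View pics/w36.png

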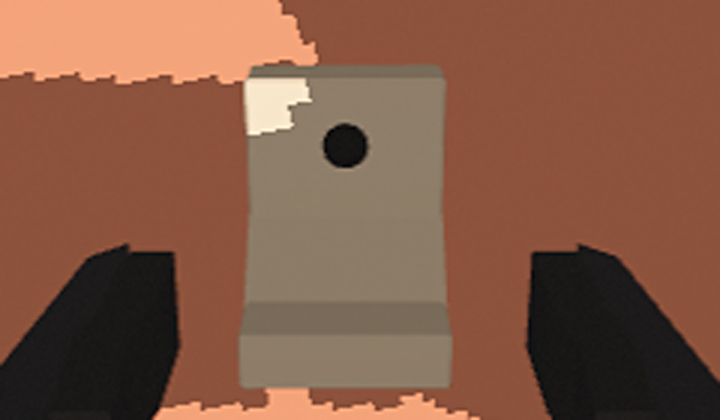

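```bash
python3 -m handwheel '[0,0,0.001,0,0,0,0.025, 0,0,0.001,0,0,0,0.025, 0,0,0.001,0,0,0,0.025, 0,0,0.001,0,0,0,0.025, 0,0,-0.03,0,0,0,0.025, 0,0,-0.08,0,0,0,0.025, 0,0,-0.14,0,0,0,0.025, 0,0,-0.20,0,0,0,0.025, 0,0,-0.26,0,0,0,0.025]' 25; python3 - <<'E'
from h import *
st(); place(.205,.07)
E
```

```text
time_s: 43.52
tool_pos: [0.4736, -0.1605, 0.2508]
eef_rot: [0.0, 0.781, 0.625, 0.001]
wrist_force: [1.4, 1.1, -0.1]
opening: 0.0337
t 43.52 p [ 0.4736 -0.1605  0.2508] z [ 0.002  0.001 -1.   ] y [ 0.976 -0.219  0.001] F [ 1.4  1.1 -0.1] op 0.0337 j [-0.62  0.38  1.09  1.92 -0.39  1.07  0.42]
shift [0.2193 0.136  0.0562] turn [ 0.066  0.432 -0.29 ] alt [ 0.616 -0.094  2.785] dist 0.264 deg 30.1
```

```bash
python3 -m handwheel '[0.219,0.136,0.056,0.066,0.432,-0.29,0.025, 0.219,0.136,0.056,0.066,0.432,-0.29,0.025, 0.219,0.136,0.056,0.066,0.432,-0.29,0.025, 0.219,0.136,0.056,0.066,0.432,-0.29,0.025, 0.219,0.136,0.056,0.066,0.432,-0.29,0.025, 0.219,0.136,0.056,0.066,0.432,-0.29,0.025, 0.219,0.136,0.056,0.066,0.432,-0.29,0.025]'; python3 - <<'E'
from h import *
st(); place(.205,-.009); d=snap("wrist","w37.png")
E
```

```text
time_s: 44.4
tool_pos: [0.6536, 0.0215, 0.1957]
eef_rot: [-0.158, 0.665, 0.715, 0.147]
wrist_force: [-0.0, -0.2, -0.3]
opening: 0.0338
t 44.4 p [0.6536 0.0215 0.1957] z [-0.031  0.42  -0.907] y [ 0.997  0.072 -0.   ] F [-0.  -0.2 -0.3] op 0.0338 j [-0.29  0.72  0.66  1.53 -0.86  1.32  0.7 ]
shift [0.0019 0.0008 0.0805] turn [ 0.001  0.002 -0.002] alt [ 3.000e-03 -1.000e-03  3.139e+00] dist 0.081 deg 0.2
```

View pics/w37.png

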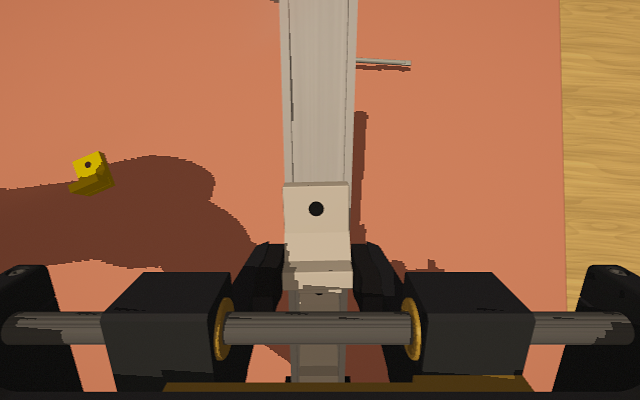

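```bash
python3 -m handwheel '[0.002,0.0015,0.04,0,0,0,0.025, 0.002,0.0015,0.068,0,0,0,0.025, 0.002,0.0015,0.078,0,0,0,0.025, 0.002,0.0015,0.0805,0,0,0,0.025, 0.002,0.0015,0.0805,0,0,0,0.06, 0.002,0.0015,0.0805,0,0,0,0.06, 0.002,0.0015,0.0805,0,0,0,0.06, 0.002,0.0015,0.06,0,0,0,0.06, 0.002,0.0015,0.01,0,0,0,0.06, 0.002,0.0015,-0.04,0,0,0,0.06]'; python3 - <<'E'
from h import *
st(); d=snap("wrist","w38.png"); 
print(proj(d,ch(.184,0,.01)),proj(d,ch(.23,0,.01)))
down((.445,-.385,.2),90)
E
```

```text
time_s: 45.7
tool_pos: [0.6563, 0.0051, 0.2356]
eef_rot: [-0.157, 0.665, 0.715, 0.147]
wrist_force: [0.6, 1.0, 0.1]
opening: 0.0598
t 45.7 p [0.6563 0.0051 0.2356] z [-0.03   0.419 -0.907] y [0.997 0.072 0.001] F [0.6 1.  0.1] op 0.0598 j [-0.28  0.69  0.68  1.48 -0.83  1.39  0.67]
[315.96026926 211.28993524] [315.7871747  162.81962946]
shift [-0.3528 -0.2399 -0.1178] turn [-0.005 -0.43   0.068] alt [ 0.656 -0.008 -3.003] dist 0.443 deg 25.0
```

View pics/w38.png

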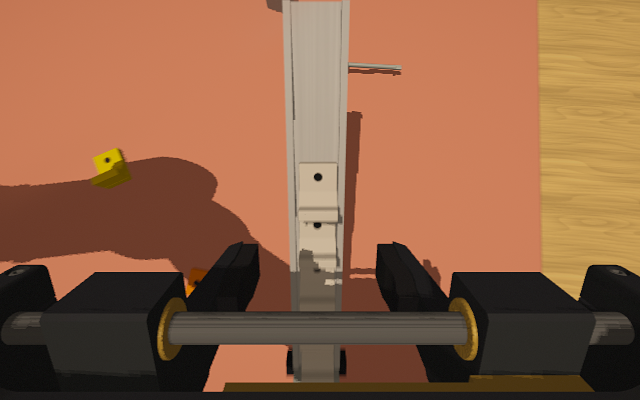

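```bash
python3 -m handwheel '[0,-0.06,-0.01,0,0,0,0.06, -0.353,-0.24,-0.118,-0.005,-0.43,0.068,0.06, -0.353,-0.24,-0.118,-0.005,-0.43,0.068,0.06, -0.353,-0.24,-0.118,-0.005,-0.43,0.068,0.06, -0.353,-0.24,-0.118,-0.005,-0.43,0.068,0.06, -0.353,-0.24,-0.118,-0.005,-0.43,0.068,0.06, -0.353,-0.24,-0.118,-0.005,-0.43,0.068,0.0, -0.353,-0.24,-0.118,-0.005,-0.43,0.068,0.0, -0.353,-0.24,-0.118,-0.005,-0.43,0.068,0.0, -0.353,-0.24,-0.118,-0.005,-0.43,0.068,0.0]' 20; python3 - <<'E'
from h import *
st(); d=snap("wrist","w39.png"); np.save("w39.npy",d,allow_pickle=True)
E
```

```text
time_s: 47.0
tool_pos: [0.4455, -0.3848, 0.2007]
eef_rot: [0.0, 0.707, 0.707, 0.001]
wrist_force: [1.5, -0.1, -0.4]
opening: 0.0222
t 47.0 p [ 0.4455 -0.3848  0.2007] z [ 0.001  0.001 -1.   ] y [1.    0.001 0.001] F [ 1.5 -0.1 -0.4] op 0.0222 j [ 0.02  0.58  0.88  1.75 -0.51  1.05  1.08]
```

View pics/w39.png

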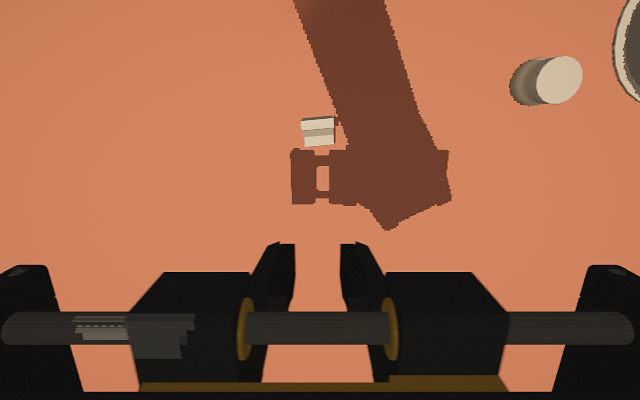

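```bash
python3 - <<'E'
from h import *
d=np.load("w39.npy",allow_pickle=True).item()
cv2.imwrite("pics/w39b.png",cv2.resize(d["color"][105:160,285:350],None,fx=10,fy=10,interpolation=cv2.INTER_NEAREST))
E
```

```text
(no output)
```

View pics/w39b.png

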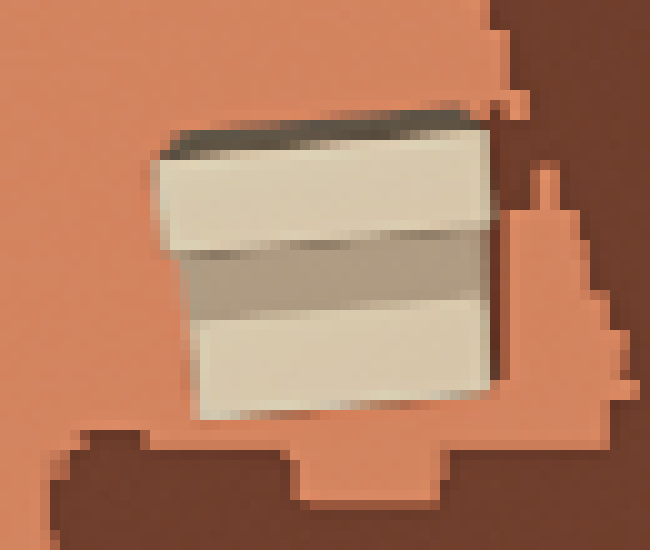

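```bash
python3 - <<'E'
from h import *
d=np.load("w39.npy",allow_pickle=True).item()
q=lambda x,y:(285+x/10,105+y/10)
H,S=standing(d,q(158,160),q(488,130),q(198,418),q(490,390))
pushpose(H,-84.5,.037,.06);pushpose(H,-84.5,.037,.008)
E
```

```text
len 0.0313 w 0.0335 0.0337
heel [ 0.4461 -0.3255  0.    ] tip [ 0.4487 -0.3567  0.    ] w dir -85.4 edges 5.1 5.5
shift [0.0217 0.0036 0.1405] turn [ 0.001 -0.001 -0.094] alt [-1.000e-03 -2.000e-03  3.048e+00] dist 0.142 deg 5.4
shift [0.0217 0.0035 0.1925] turn [ 0.001 -0.001 -0.094] alt [-1.000e-03 -2.000e-03  3.048e+00] dist 0.194 deg 5.4
```

Nothing lies where the toe will land, so I topple it directly.

```bash
python3 -m handwheel '[0.015,0.0035,0.05,0,0,-0.09,0, 0.0215,0.0035,0.11,0,0,-0.09,0, 0.0215,0.0035,0.16,0,0,-0.09,0, 0.0215,0.0035,0.1925,0,0,-0.09,0, 0.0215,0.0035,0.1925,0,0,-0.09,0, 0.034,0.0035,0.1925,0,0,-0.09,0, 0.044,0.0035,0.1925,0,0,-0.09,0, 0.054,0.0035,0.1925,0,0,-0.09,0, 0.064,0.0035,0.1925,0,0,-0.09,0, 0.074,0.0035,0.195,0,0,-0.09,0]'; python3 -m handwheel '[0.01,0,0.002,0,0,0,0, 0.014,0,0.002,0,0,0,0, 0,0,-0.05,0,0,0,0.06, -0.06,0,-0.11,0,0,0,0.06, -0.06,0,-0.15,0,0,0,0.06, -0.06,0,-0.15,0,0,0,0.06]'; python3 - <<'E'
from h import *
st(); d=snap("wrist","w40.png"); np.save("w40.npy",d,allow_pickle=True)
cv2.imwrite("pics/w40b.png",cv2.resize(d["color"][60:160,270:370],None,fx=7,fy=6,interpolation=cv2.INTER_NEAREST))
E
```

```text
time_s: 48.3
tool_pos: [0.4498, -0.3094, 0.0058]
eef_rot: [0.0, 0.674, 0.739, 0.001]
wrist_force: [-0.0, -0.5, -0.5]
opening: 0.0002
time_s: 49.05
tool_pos: [0.4564, -0.3733, 0.16]
eef_rot: [0.005, 0.675, 0.738, 0.001]
wrist_force: [0.4, -0.2, -1.0]
opening: 0.0383
t 49.05 p [ 0.4564 -0.3733  0.16  ] z [ 0.008 -0.005 -1.   ] y [0.996 0.089 0.007] F [ 0.4 -0.2 -1. ] op 0.0383 j [ 0.03  0.62  0.82  1.79 -0.55  0.97  1.17]
```

View pics/w40.png

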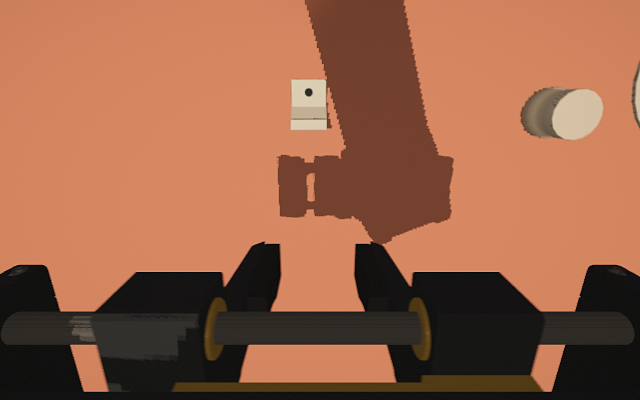

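View pics/w40b.png

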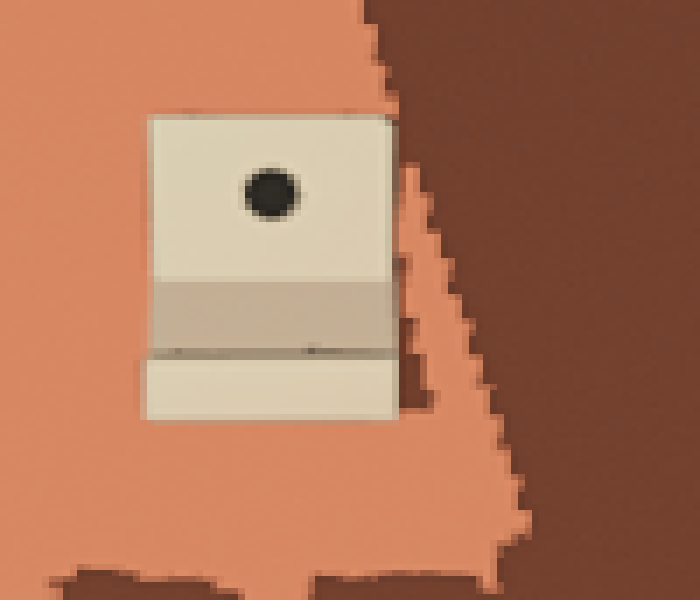

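```bash
python3 - <<'E'
from h import *
d=np.load("w40.npy",allow_pickle=True).item()
H,T=lying(d,(291.4,79.7),(326.3,79.7),(290.9,130),(327,130))
ang=95; a=np.radians(ang); p=H+.0085*np.array([np.cos(a),np.sin(a),0]); down((p[0],p[1],-.012),ang)
E
```

```text
len 0.0452 w 0.0335 0.0338
heel [ 0.4456 -0.3234  0.    ] toe [ 0.4414 -0.2785  0.    ] dir 95.3 perp edges 5.2 5.1
shift [ 0.0567 -0.0064  0.1692] turn [0.004 0.002 0.004] alt [-3.000e-03  7.000e-03 -3.138e+00] dist 0.179 deg 0.3
```

```bash
python3 -m handwheel '[0.04,-0.006,0.04,0.004,0.002,0,0.06, 0.0565,-0.0065,0.10,0.004,0.002,0,0.06, 0.0565,-0.0065,0.15,0.004,0.002,0,0.06, 0.0565,-0.0065,0.169,0.004,0.002,0,0.06, 0.0565,-0.0065,0.169,0.004,0.002,0,0.06, 0.0565,-0.0065,0.169,0.004,0.002,0,0.06]'; python3 - <<'E'
from h import *
st(); d=snap("wrist","w41.png",(200,160,440,300),3)
E
```

```text
time_s: 49.85
tool_pos: [0.4456, -0.3163, -0.0104]
eef_rot: [0.001, 0.674, 0.738, 0.0]
wrist_force: [-0.2, 0.9, 0.1]
opening: 0.0599
t 49.85 p [ 0.4456 -0.3163 -0.0104] z [ 0.002 -0.001 -1.   ] y [0.996 0.09  0.002] F [-0.2  0.9  0.1] op 0.0599 j [ 0.09  0.8   0.6   1.96 -0.77  0.63  1.29]
```

View pics/w41.png

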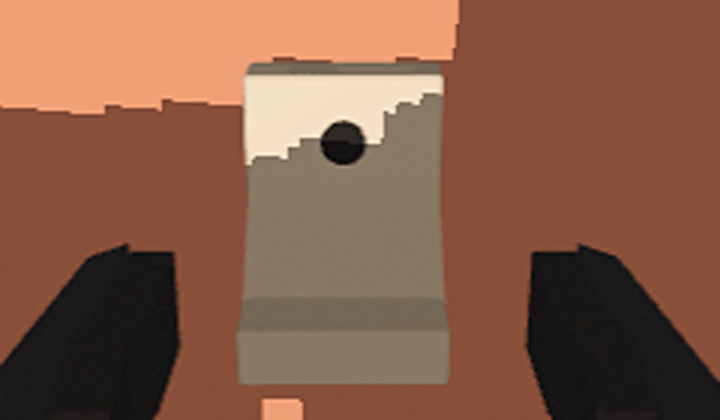

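```bash
python3 -m handwheel '[0,-0.001,0.001,0,0,0,0.025, 0,-0.001,0.001,0,0,0,0.025, 0,-0.001,0.001,0,0,0,0.025, 0,-0.001,0.001,0,0,0,0.025, 0,-0.001,-0.03,0,0,0,0.025, 0,-0.001,-0.08,0,0,0,0.025, 0,-0.001,-0.14,0,0,0,0.025, 0,-0.001,-0.20,0,0,0,0.025, 0,-0.001,-0.26,0,0,0,0.025]' 25; python3 - <<'E'
from h import *
st(); place(.25,.07)
E
```

```text
time_s: 51.02
tool_pos: [0.4438, -0.3157, 0.2515]
eef_rot: [0.001, 0.674, 0.738, 0.0]
wrist_force: [1.4, 1.3, 0.2]
opening: 0.0336
t 51.02 p [ 0.4438 -0.3157  0.2515] z [ 0.002 -0.001 -1.   ] y [0.996 0.09  0.002] F [1.4 1.3 0.2] op 0.0336 j [-0.18  0.44  0.96  1.81 -0.4   1.1   1.01]
shift [0.3599 0.2409 0.0374] turn [-0.001  0.438  0.016] alt [-6.790e-01 -2.000e-03 -3.051e+00] dist 0.435 deg 25.1
```

```bash
python3 -m handwheel '[0.36,0.241,0.037,-0.001,0.438,0.016,0.025, 0.36,0.241,0.037,-0.001,0.438,0.016,0.025, 0.36,0.241,0.037,-0.001,0.438,0.016,0.025, 0.36,0.241,0.037,-0.001,0.438,0.016,0.025, 0.36,0.241,0.037,-0.001,0.438,0.016,0.025, 0.36,0.241,0.037,-0.001,0.438,0.016,0.025, 0.36,0.241,0.037,-0.001,0.438,0.016,0.025, 0.36,0.241,0.037,-0.001,0.438,0.016,0.025, 0.36,0.241,0.037,-0.001,0.438,0.016,0.025, 0.36,0.241,0.037,-0.001,0.438,0.016,0.025]'; python3 - <<'E'
from h import *
st(); place(.25,-.009); d=snap("wrist","w42.png")
E
```

```text
time_s: 52.28
tool_pos: [0.6511, 0.0623, 0.2146]
eef_rot: [-0.158, 0.665, 0.715, 0.147]
wrist_force: [0.0, -0.1, -0.3]
opening: 0.0335
t 52.27 p [0.6511 0.0623 0.2146] z [-0.031  0.421 -0.907] y [ 0.997  0.072 -0.001] F [ 0.  -0.1 -0.3] op 0.0335 j [-0.36  0.68  0.67  1.54 -0.85  1.32  0.63]
shift [0.0018 0.0003 0.0804] turn [ 0.001  0.001 -0.003] alt [ 1.000e-03 -1.000e-03  3.138e+00] dist 0.08 deg 0.2
```

View pics/w42.png

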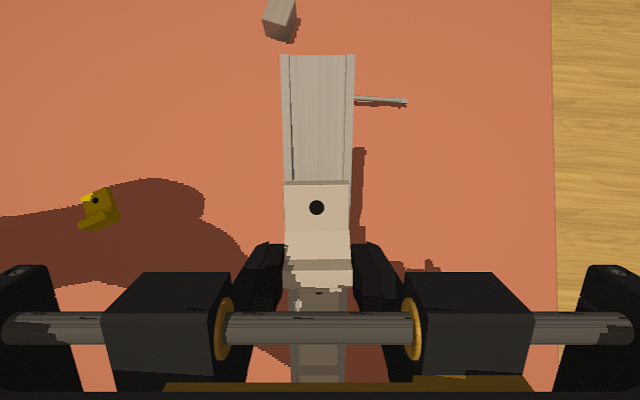

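```bash
python3 -m handwheel '[0.002,0.001,0.04,0,0,0,0.025, 0.002,0.001,0.068,0,0,0,0.025, 0.002,0.001,0.078,0,0,0,0.025, 0.002,0.001,0.0805,0,0,0,0.025, 0.002,0.001,0.0805,0,0,0,0.06, 0.002,0.001,0.0805,0,0,0,0.06, 0.002,0.001,0.0805,0,0,0,0.06, 0.002,0.001,0.06,0,0,0,0.06, 0.002,0.001,0.01,0,0,0,0.06, 0.002,0.001,-0.04,0,0,0,0.06]'; python3 - <<'E'
from h import *
st(); d=snap("wrist","w43.png"); t=snap("side","s43.png",(290,110,430,240),5)
print(proj(d,ch(.23,0,.01)),proj(d,ch(.276,0,.01)))
print(onz(d,(282,40),.036))
E
```

```text
time_s: 53.58
tool_pos: [0.6533, 0.046, 0.2544]
eef_rot: [-0.158, 0.665, 0.715, 0.147]
wrist_force: [1.2, 1.2, -0.6]
opening: 0.0602
t 53.58 p [0.6533 0.046  0.2544] z [-0.03   0.421 -0.907] y [0.997 0.071 0.   ] F [ 1.2  1.2 -0.6] op 0.0602 j [-0.34  0.65  0.69  1.49 -0.82  1.39  0.61]
[315.93523512 210.62314708] [315.72361112 162.0200775 ]
[0.58546359 0.31641702 0.036     ]
```

View pics/w43.png

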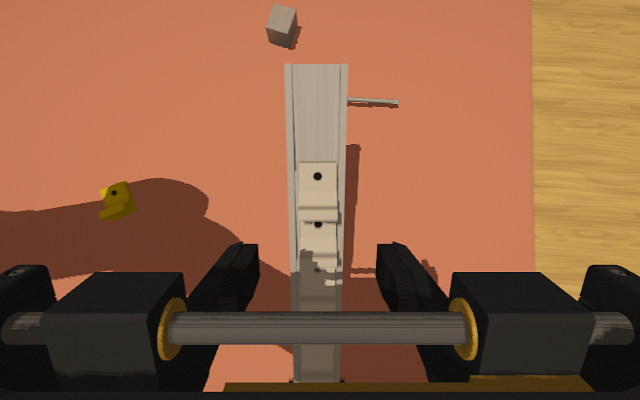

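View pics/s43.png

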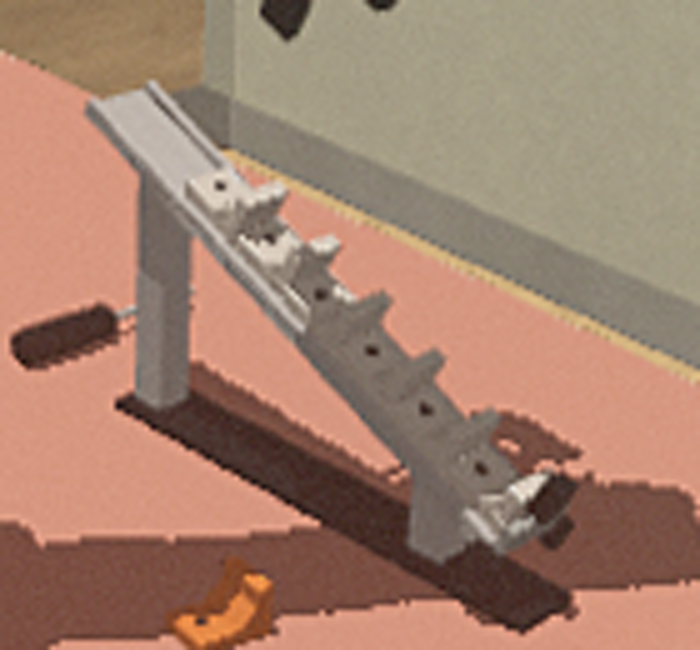

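```bash
python3 - <<'E'
from h import *
down((.570,.298,.20),77.5)
E
```

```text
shift [ 0.2127 -0.0696  0.162 ] turn [-0.052 -0.431  0.282] alt [ 0.615 -0.075 -2.794] dist 0.276 deg 29.7
```

```bash
python3 -m handwheel '[0.03,-0.04,-0.02,0,0,0,0.06, 0.09,-0.07,0.0,-0.01,-0.1,0.06,0.06, 0.15,-0.07,0.05,-0.02,-0.2,0.15,0.06, 0.213,-0.07,0.11,-0.052,-0.431,0.282,0.06, 0.213,-0.07,0.162,-0.052,-0.431,0.282,0.06, 0.213,-0.07,0.162,-0.052,-0.431,0.282,0.06, 0.213,-0.07,0.162,-0.052,-0.431,0.282,0.06, 0.213,-0.07,0.162,-0.052,-0.431,0.282,0.06]'; python3 - <<'E'
from h import *
st(); d=snap("wrist","w44.png"); np.save("w44.npy",d,allow_pickle=True)
cv2.imwrite("pics/w44b.png",cv2.resize(d["color"][70:170,270:370],None,fx=7,fy=6,interpolation=cv2.INTER_NEAREST))
E
```

```text
time_s: 54.68
tool_pos: [0.571, 0.2955, 0.2018]
eef_rot: [0.001, 0.781, 0.625, 0.0]
wrist_force: [0.7, 0.2, 0.1]
opening: 0.0599
t 54.67 p [0.571  0.2955 0.2018] z [ 0.002 -0.001 -1.   ] y [ 0.976 -0.219  0.002] F [0.7 0.2 0.1] op 0.0599 j [-1.09  0.66  0.83  1.6  -0.53  1.11 -0.34]
```

View pics/w44.png

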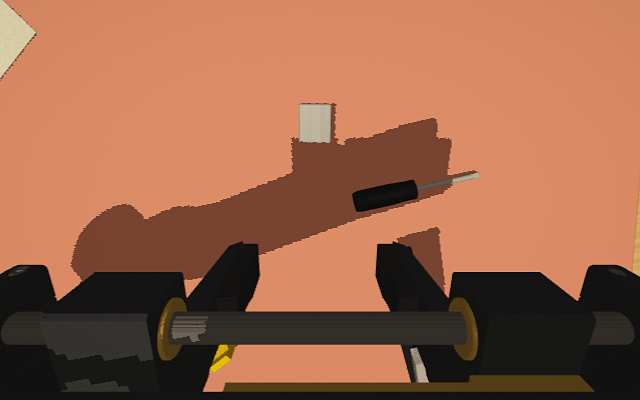

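View pics/w44b.png

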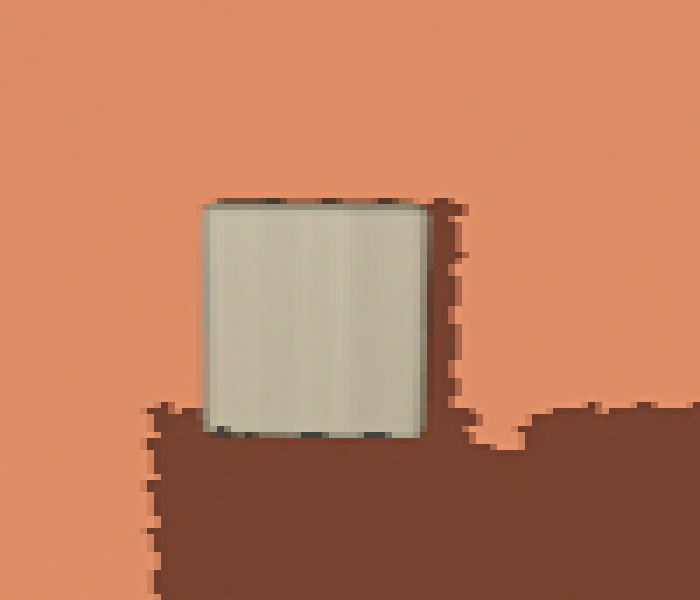

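```bash
python3 - <<'E'
from h import *
d=np.load("w44.npy",allow_pickle=True).item()
P=[onz(d,(270+x/7,70+y/6),.036) for x,y in [(204,206),(430,206),(424,438),(204,438)]]
print(np.mean(P,0),[np.linalg.norm(P[i]-P[(i+1)%4]).round(4) for i in range(4)],[np.degrees(np.arctan2(*(P[(i+1)%4]-P[i])[[1,0]])).round(1) for i in range(4)])
c=np.mean(P,0); down((c[0],c[1],-.012),77.2)
E
```

```text
[0.58112075 0.34849534 0.036     ] [np.float64(0.0333), np.float64(0.0396), np.float64(0.0336), np.float64(0.0396)] [np.float64(-12.7), np.float64(-103.2), np.float64(167.3), np.float64(76.3)]
shift [ 0.054  -0.0026  0.2142] turn [ 0.002 -0.001  0.001] alt [ 1.00e-03  3.00e-03 -3.14e+00] dist 0.221 deg 0.2
```

```bash
python3 -m handwheel '[0.04,-0.0025,0.04,0,0,0,0.06, 0.054,-0.0025,0.10,0,0,0,0.06, 0.054,-0.0025,0.16,0,0,0,0.06, 0.054,-0.0025,0.20,0,0,0,0.06, 0.054,-0.0025,0.214,0,0,0,0.06, 0.054,-0.0025,0.214,0,0,0,0.06, 0.054,-0.0025,0.214,0,0,0,0.06]'; python3 - <<'E'
from h import *
st(); d=snap("wrist","w45.png",(200,160,440,300),3)
E
```

```text
time_s: 55.6
tool_pos: [0.5831, 0.3488, -0.0092]
eef_rot: [0.001, 0.781, 0.624, 0.003]
wrist_force: [0.3, -0.3, 0.3]
opening: 0.0601
t 55.6 p [ 0.5831  0.3488 -0.0092] z [ 0.005  0.002 -1.   ] y [ 0.975 -0.221  0.005] F [ 0.3 -0.3  0.3] op 0.0601 j [-1.01  0.96  0.65  1.59 -0.73  0.83 -0.29]
```

View pics/w45.png

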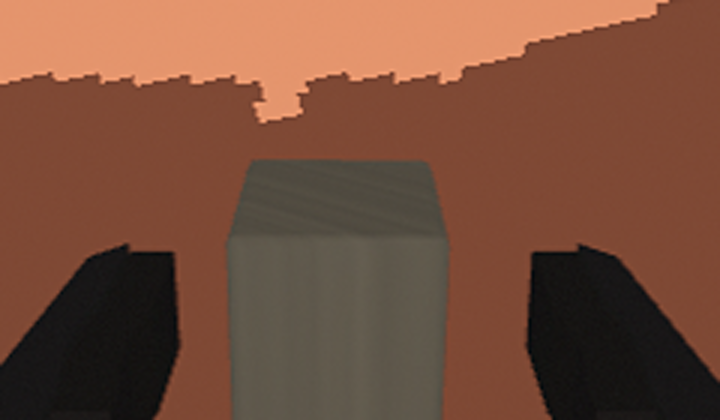

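```bash
python3 -m handwheel '[0,-0.0022,0.002,-0.005,0,0,0.06, 0,-0.0022,0.002,-0.005,0,0,0.025, 0,-0.0022,0.002,-0.005,0,0,0.025, 0,-0.0022,0.002,-0.005,0,0,0.025, 0,-0.0022,0.002,-0.005,0,0,0.025, 0,-0.0022,-0.02,-0.005,0,0,0.025, 0,-0.0022,-0.07,-0.005,0,0,0.025, 0,-0.0022,-0.13,-0.005,0,0,0.025, 0,-0.0022,-0.19,-0.005,0,0,0.025, 0,-0.0022,-0.25,-0.005,0,0,0.025]' 45; python3 - <<'E'
from h import *
st(); snap("wrist","w46.png",(200,160,440,300),3); place(.312,.07)
E
```

```text
time_s: 56.9
tool_pos: [0.5791, 0.3485, 0.2438]
eef_rot: [0.003, 0.781, 0.624, 0.004]
wrist_force: [1.0, 0.5, -2.6]
opening: 0.0336
t 56.9 p [0.5791 0.3485 0.2438] z [ 0.01   0.001 -1.   ] y [ 0.975 -0.221  0.01 ] F [ 1.   0.5 -2.6] op 0.0336 j [-1.13  0.68  0.85  1.47 -0.52  1.22 -0.44]
shift [-0.2093  0.1127  0.0122] turn [ 0.085  0.425 -0.289] alt [ 0.605 -0.121  2.787] dist 0.238 deg 29.8
```

View pics/w46.png

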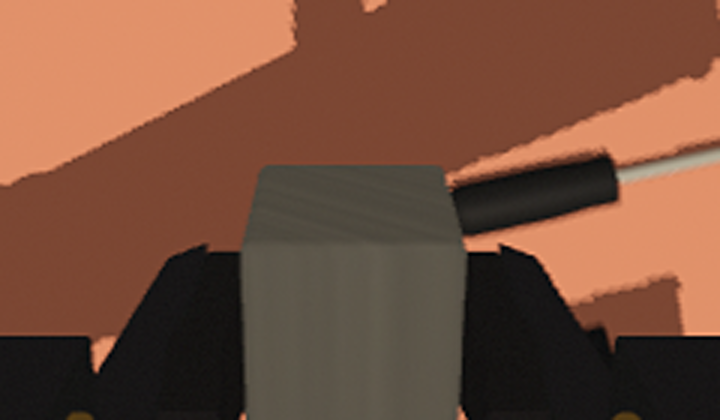

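```bash
python3 -m handwheel '[-0.209,0.113,0.012,0.085,0.425,-0.289,0.025, -0.209,0.113,0.012,0.085,0.425,-0.289,0.025, -0.209,0.113,0.012,0.085,0.425,-0.289,0.025, -0.209,0.113,0.012,0.085,0.425,-0.289,0.025, -0.209,0.113,0.012,0.085,0.425,-0.289,0.025, -0.209,0.113,0.012,0.085,0.425,-0.289,0.025, -0.209,0.113,0.012,0.085,0.425,-0.289,0.025]'; python3 - <<'E'
from h import *
st(); place(.312,-.009); d=snap("wrist","w47.png"); snap("side","s47.png",(290,80,430,220),5)
E
```

```text
time_s: 57.82
tool_pos: [0.6468, 0.1234, 0.2407]
eef_rot: [-0.16, 0.663, 0.717, 0.147]
wrist_force: [1.0, 0.7, -1.9]
opening: 0.0333
t 57.83 p [0.6468 0.1234 0.2407] z [-0.033  0.423 -0.906] y [ 0.997  0.078 -0.   ] F [ 1.   0.7 -1.9] op 0.0333 j [-0.43  0.62  0.61  1.54 -0.81  1.29  0.51]
shift [-0.0029  0.0002  0.0781] turn [-0.002 -0.002  0.003] alt [ 2.000e-03 -3.000e-03 -3.138e+00] dist 0.078 deg 0.2
```

View pics/w47.png

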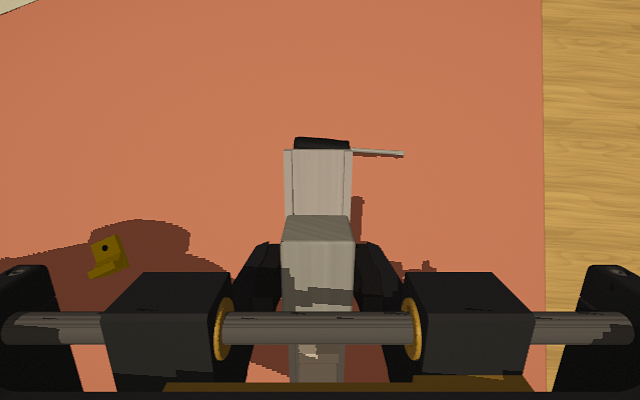

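View pics/s47.png

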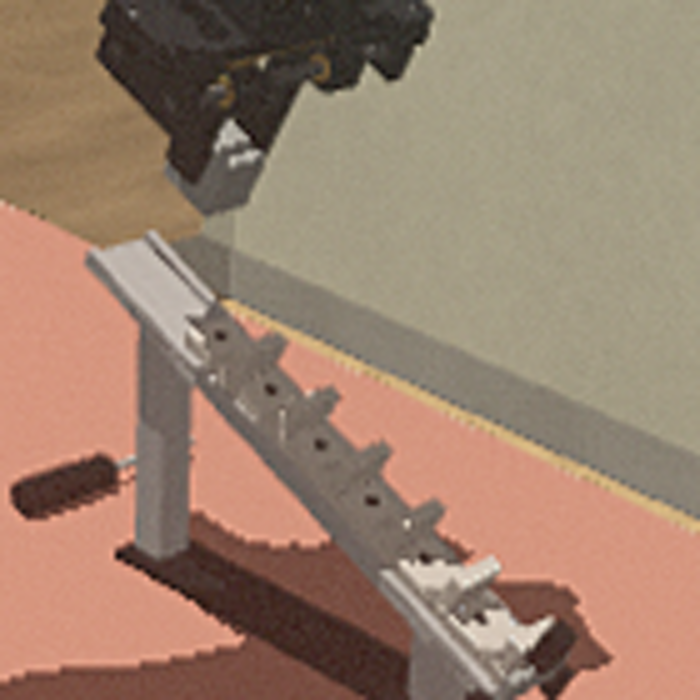

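```bash
python3 -m handwheel '[-0.011,0.0005,0.04,0,0,0,0.025, -0.011,0.0005,0.065,0,0,0,0.025, -0.011,0.0005,0.075,0,0,0,0.025, -0.011,0.0005,0.0775,0,0,0,0.025, -0.013,0.0005,0.0775,0,0,0,0.025, -0.015,0.0005,0.0775,0,0,0,0.025, -0.015,0.0005,0.0775,0,0,0,0.025]'; python3 - <<'E'
from h import *
st(); place(.300,-.009); d=snap("wrist","w48.png",(200,120,440,320),3); snap("side","s48.png",(290,80,430,220),5)
E
```

```text
time_s: 58.8
tool_pos: [0.6462, 0.1419, 0.1645]
eef_rot: [-0.159, 0.663, 0.717, 0.148]
wrist_force: [-0.0, -0.8, -3.2]
opening: 0.034
t 58.8 p [0.6462 0.1419 0.1645] z [-0.032  0.422 -0.906] y [0.997 0.078 0.001] F [-0.  -0.8 -3.2] op 0.034 j [-0.43  0.7   0.57  1.6  -0.88  1.17  0.58]
shift [ 0.0006 -0.0007  0.0013] turn [-0.001 -0.001  0.003] alt [ 2.000e-03 -1.000e-03 -3.139e+00] dist 0.002 deg 0.2
```

View pics/w48.png

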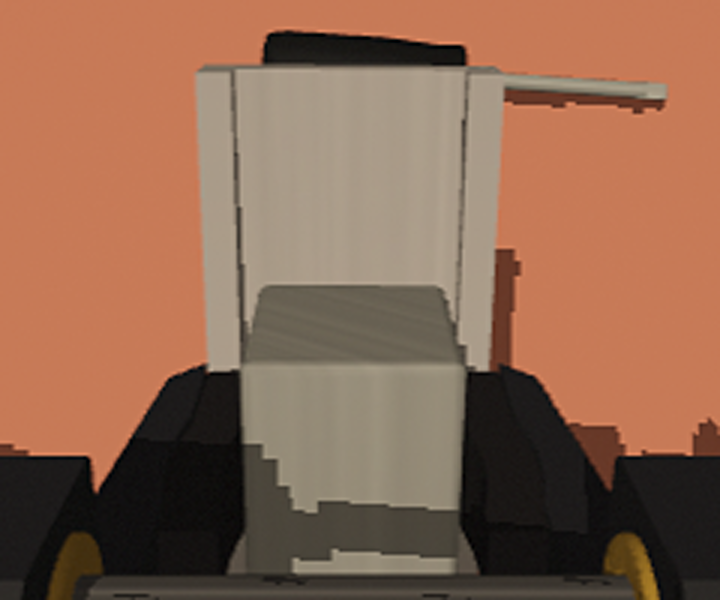

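View pics/s48.png

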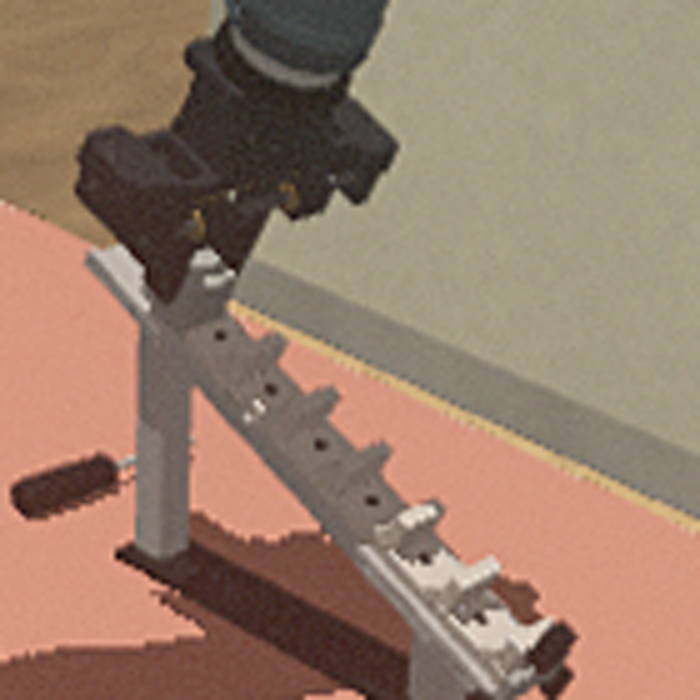

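```bash
python3 -m handwheel '[0.0,0,0.0015,0,0,0,0.025, 0,0,0.0025,0,0,0,0.025, 0,0,0.0025,0,0,0,0.025, 0,0,0.0025,0,0,0,0.045, 0,0,0.0025,0,0,0,0.06, 0,0,0.0025,0,0,0,0.06, 0,0,-0.02,0,0,0,0.06, 0,0,-0.07,0,0,0,0.06, 0,0,-0.12,0,0,0,0.06]'; python3 - <<'E'
from h import *
st(); d=snap("wrist","w49.png"); np.save("w49.npy",d,allow_pickle=True); snap("side","s49.png",(290,110,430,240),5)
print(proj(d,ch(.276,0,.01)),proj(d,ch(.316,0,.036)))
E
```

```text
time_s: 60.02
tool_pos: [0.65, 0.0901, 0.2757]
eef_rot: [-0.159, 0.663, 0.717, 0.148]
wrist_force: [-0.1, 0.4, 0.1]
opening: 0.0597
t 60.02 p [0.65   0.0901 0.2757] z [-0.032  0.422 -0.906] y [0.997 0.077 0.001] F [-0.1  0.4  0.1] op 0.0597 j [-0.38  0.6   0.63  1.49 -0.78  1.37  0.51]
[315.92178849 213.64344757] [315.92099421 179.00216531]
```

View pics/w49.png

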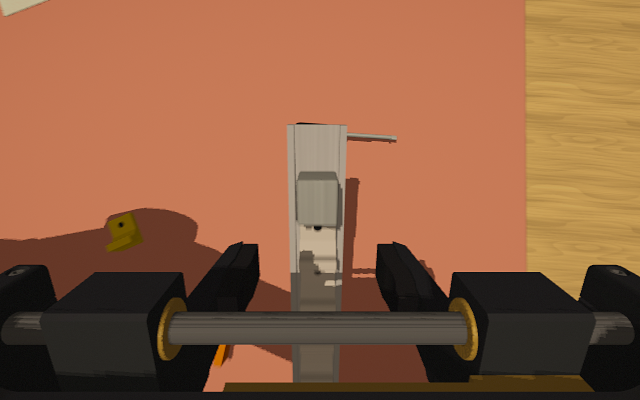

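View pics/s49.png

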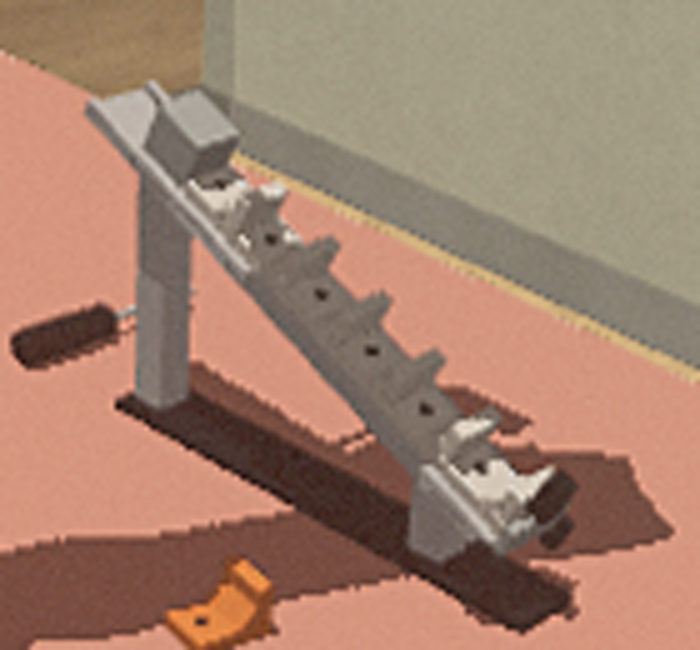

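```bash
python3 - <<'E'
from h import *
down((.50,.05,.32),90)
E
python3 -m handwheel '[0,-0.05,-0.03,0,0,0,0.06, -0.06,-0.15,-0.02,0,-0.43,0.07,0.06, -0.06,-0.15,-0.02,0,-0.43,0.07,0.06, -0.06,-0.15,-0.02,0,-0.43,0.07,0.06, -0.06,-0.15,-0.02,0,-0.43,0.07,0.06]'; python3 - <<'E'
from h import *
st(); d=snap("wrist","w50.png"); t=snap("top","t50.png",(230,120,410,180),4.4); s=snap("side","s50.png",(290,110,430,240),5)
E
```

```text
shift [-0.0053 -0.1551 -0.0484] turn [-0.005 -0.435  0.074] alt [ 0.662 -0.008 -2.996] dist 0.163 deg 25.3
time_s: 60.75
tool_pos: [0.5082, 0.0145, 0.2718]
eef_rot: [-0.004, 0.704, 0.71, 0.001]
wrist_force: [0.1, 0.5, -0.4]
opening: 0.0602
t 60.75 p [0.5082 0.0145 0.2718] z [-0.004  0.006 -1.   ] y [ 1.     0.008 -0.004] F [ 0.1  0.5 -0.4] op 0.0602 j [-0.8   0.29  0.84  1.87 -0.25  1.09  0.15]
```

View pics/w50.png

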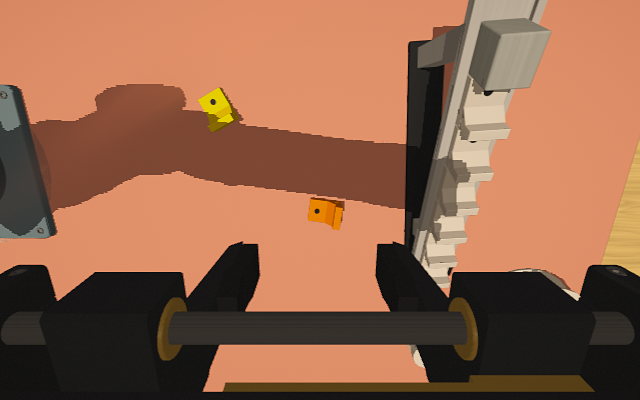

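View pics/t50.png

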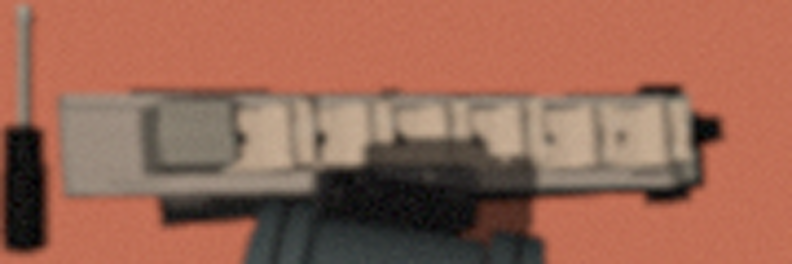

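View pics/s50.png

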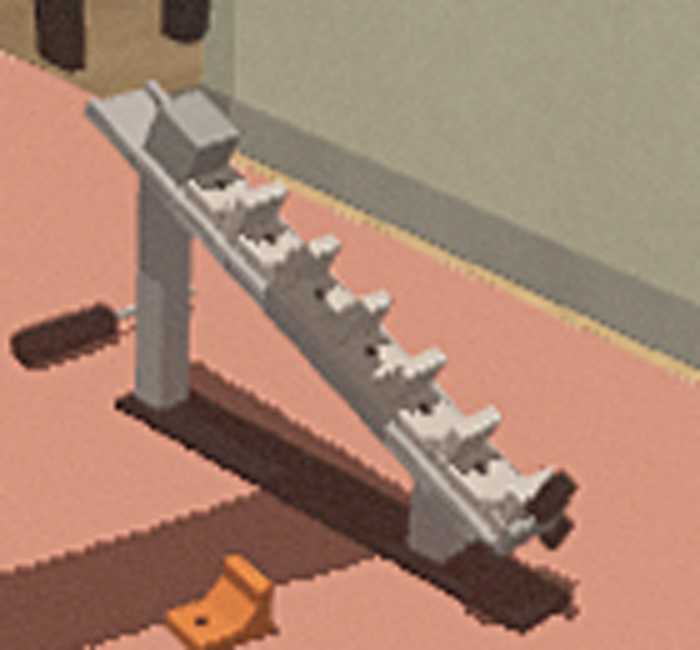

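```bash
python3 - <<'E'
from h import *
d=np.load("w49.npy",allow_pickle=True).item(); im=cv2.resize(d["color"][110:260,270:370],None,fx=6,fy=4,interpolation=cv2.INTER_NEAREST)
for x in (.276,.316):
  for y in (.017,-.017):
    for z,c in ((.036,(0,0,255)),(0,(255,0,0))):
      p=proj(d,ch(x,y,z)); cv2.circle(im,(int((p[0]-270)*6+3),int((p[1]-110)*4+2)),3,c,-1)
cv2.imwrite("pics/w49b.png",im)
t=vision.snapshot("top"); s=vision.snapshot("side"); print(status.get_state()["time_s"])
cv2.imwrite("pics/s51.png",cv2.resize(s["color"][190:230,370:420],None,fx=12,fy=12,interpolation=cv2.INTER_CUBIC))
for y in (0,.01): print(((proj(t,ch(-.003,y,.048))-[230,120])*4.4).round(), ((proj(s,ch(-.003,y,.048))-[370,190])*12).round())
E
```

```text
61.0
[704. 124.] [371. 173.]
[705. 142.] [343. 189.]
```

View pics/w49b.png

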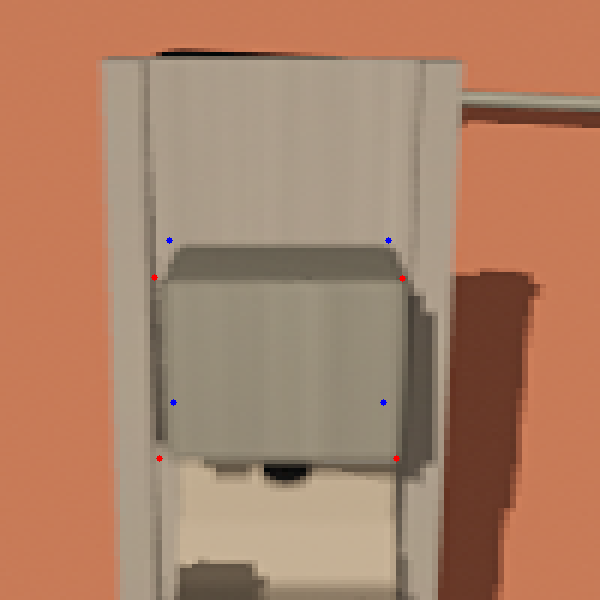

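View pics/s51.png

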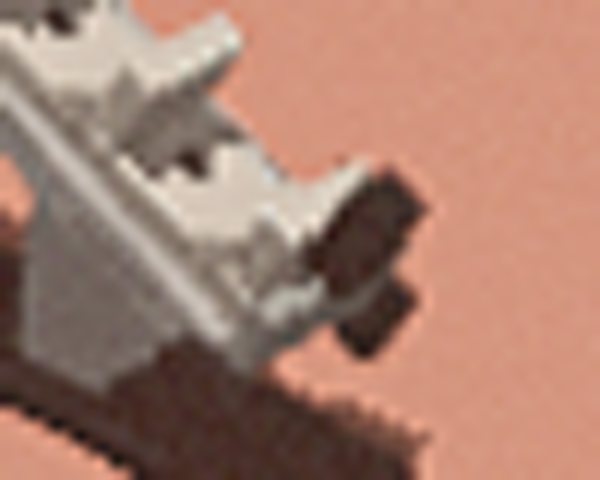

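```bash
python3 -c "
from h import *
print(r.job_done()); st()"
```

```text
the job is handed in; nothing more can be done
None
the job is handed in; nothing more can be done
```

I shut the gate, loaded all six white brackets and set the steel follower behind them, then handed the job in at about 61 s. No verdict was reported.

**How it went:**
- I pushed the gate shut until it hit its stop.
- The three lying brackets went straight into the channel. The three standing ones I pushed over onto their long legs first. One of those I moved aside beforehand so its toe would not land on the orange part.
- The jar, the screwdriver and the orange and yellow parts were never touched.

**Last checks:**
- **Brackets:** the side, top and wrist pictures show all six lying flat in one row, short leg downhill and toe uphill.
- **Follower:** it sits flat on the floor against the last bracket. Its corners match a position of 0.296 m up the channel, within about 1–2 mm.
- **Gate:** the knob reads shut to within about 2 mm in the top view.
- **Arm:** it was clear of everything when I handed in.

**What failed or disagreed:**
- The real fingertips sit about 20–28 mm behind the reported tool tip. My first push passed over the gate knob because of this, so I set the working heights by camera instead.
- My first grasp of a standing bracket, with the tool tilted, closed on nothing. The bracket stayed standing and I switched to pushing them over.
- My first estimate of the channel's position was about 4 mm off along its length. I corrected it after the second bracket.

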